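Set out a kitchen lot on the sales bench

TASK

Set out this kitchen lot for sale: hang every dipper by its hook on the display rail, letting it down slowly into the lean it hangs at so that it does not swing when you let go, and take every round-bottomed carafe out of the crate and set it down gently, upright, in a cork ring of its own. Leave the other goods on the bench where they are.

Things in the scene. Friction and masses are not known exactly. Their poses are not given: they have to be found in the camera images.
- dipper0_handle (a point): Copper dipper, 213 mm high, 0.18-0.28 kg (2 or 3, alike, standing upright at first): a cup 72 wide, 62 high; at its side an upright 10 mm round rod with a hook on top. Point: on the rod's centre line, 107 mm above the underside. z up the rod; x away from the cup, the way the hook bends (cup centre at x -41). The rod is straight and free from 65 to 180 mm above the underside.
- dipper0_hook (a point): Where the bar's centre lies once dipper0 sits on it; 28 mm along x and 89 along z from the handle point, same axes. The hook is a half circle of 28 mm radius (rod's centre line), top 208 mm above the underside; its tip ends at 159. Its weight lies on the cup side, so left to itself on a bar it swings until the handle leans about 0.39 rad, the cup going in under the bar.
- dipper1_handle (a point): Copper dipper, 213 mm high, 0.18-0.28 kg (2 or 3, alike, standing upright at first): a cup 72 wide, 62 high; at its side an upright 10 mm round rod with a hook on top. Point: on the rod's centre line, 107 mm above the underside. z up the rod; x away from the cup, the way the hook bends (cup centre at x -41). The rod is straight and free from 65 to 180 mm above the underside.
- dipper1_hook (a point): Where the bar's centre lies once dipper1 sits on it; 28 mm along x and 89 along z from the handle point, same axes. The hook is a half circle of 28 mm radius (rod's centre line), top 208 mm above the underside; its tip ends at 159. Its weight lies on the cup side, so left to itself on a bar it swings until the handle leans about 0.39 rad, the cup going in under the bar.
- dipper2_handle (a point): Copper dipper, 213 mm high, 0.18-0.28 kg (2 or 3, alike, standing upright at first): a cup 72 wide, 62 high; at its side an upright 10 mm round rod with a hook on top. Point: on the rod's centre line, 107 mm above the underside. z up the rod; x away from the cup, the way the hook bends (cup centre at x -41). The rod is straight and free from 65 to 180 mm above the underside.
- dipper2_hook (a point): Where the bar's centre lies once dipper2 sits on it; 28 mm along x and 89 along z from the handle point, same axes. The hook is a half circle of 28 mm radius (rod's centre line), top 208 mm above the underside; its tip ends at 159. Its weight lies on the cup side, so left to itself on a bar it swings until the handle leans about 0.39 rad, the cup going in under the bar.
- rail_mid (a point): Display rail, fixed: a level steel bar 14 mm thick, 390 mm long, centre line 255 mm above the bench, on two 18 mm posts at its ends that stand on a board 90 x 430 x 18 mm; nothing is higher than the bar. Point: middle of the bar's centre line; y runs along the bar, x level across it (away from the robot), z up.
- carafe0_mid (a point): Green glass carafe with a round bottom (3 or 4, alike, 0.26-0.4 kg): a ball 76 mm across with a straight neck 28 mm thick (31 at the lip), 133 mm high. Point: on its axis half-way up, 66.5 mm above its lowest point; z out of the mouth. The neck is straight from 80 to 122 mm above the lowest point. Thick glass in the base makes it right itself on a flat surface. Starts in a crate compartment.
- carafe1_mid (a point): Green glass carafe with a round bottom (3 or 4, alike, 0.26-0.4 kg): a ball 76 mm across with a straight neck 28 mm thick (31 at the lip), 133 mm high. Point: on its axis half-way up, 66.5 mm above its lowest point; z out of the mouth. The neck is straight from 80 to 122 mm above the lowest point. Thick glass in the base makes it right itself on a flat surface. Starts in a crate compartment.
- carafe2_mid (a point): Green glass carafe with a round bottom (3 or 4, alike, 0.26-0.4 kg): a ball 76 mm across with a straight neck 28 mm thick (31 at the lip), 133 mm high. Point: on its axis half-way up, 66.5 mm above its lowest point; z out of the mouth. The neck is straight from 80 to 122 mm above the lowest point. Thick glass in the base makes it right itself on a flat surface. Starts in a crate compartment.
- carafe3_mid (a point): Green glass carafe with a round bottom (3 or 4, alike, 0.26-0.4 kg): a ball 76 mm across with a straight neck 28 mm thick (31 at the lip), 133 mm high. Point: on its axis half-way up, 66.5 mm above its lowest point; z out of the mouth. The neck is straight from 80 to 122 mm above the lowest point. Thick glass in the base makes it right itself on a flat surface. Starts in a crate compartment.
- ring0: A loose cork ring lying flat on the bench, stand for one carafe: 96 mm across, 26 mm high, hole 48 mm wide. Origin at the centre of its underside, z up. A carafe seated in it has its lowest point about 17 mm above the bench.
- ring1: A loose cork ring lying flat on the bench, stand for one carafe: 96 mm across, 26 mm high, hole 48 mm wide. Origin at the centre of its underside, z up. A carafe seated in it has its lowest point about 17 mm above the bench.
- ring2: A loose cork ring lying flat on the bench, stand for one carafe: 96 mm across, 26 mm high, hole 48 mm wide. Origin at the centre of its underside, z up. A carafe seated in it has its lowest point about 17 mm above the bench.
- ring3: A loose cork ring lying flat on the bench, stand for one carafe: 96 mm across, 26 mm high, hole 48 mm wide. Origin at the centre of its underside, z up. A carafe seated in it has its lowest point about 17 mm above the bench.
- crate: Wooden bottle crate, fixed, 200 x 200 mm, 58 mm high, open on top, two by two compartments 88 mm square with 8 mm walls and floor; their centres lie 48 mm from the crate's middle along its x and y axes. Origin at the middle of its underside.
- picture: Bystander, to be left where it is: small framed picture lying flat, 130 x 100 x 18 mm. Origin at the centre of its underside.
- tea_tin: Bystander, to be left where it is: round tin, 72 mm across, 100 mm high. Origin at the centre of its underside.
- mug: Bystander, to be left where it is: white mug, 80 mm across, 88 mm high. Origin at the centre of its underside.
- candlestick: Bystander, to be left where it is: brass candlestick, 80 mm across the foot, 120 mm high. Origin at the centre of its underside.
Things that resemble listed ones, but are neither listed nor needed, are in the scene too. What is shaped like the part that bears carafe0_mid but red is not meant. Leave any pink look-alike of the part that bears carafe2_mid alone.

How it is judged:
By the outcome, as a careful person would: the job done as asked, in the order asked, and still so for the second after the job is handed in, with the robot touching nothing.
Of dipper0, dipper1, dipper2 only 2 to 3 are there at a start; the rules pass over those that are not, and their reading is None.
Of carafe0, carafe1, carafe2, carafe3 only 3 to 4 are there at a start; the rules pass over those that are not, and their reading is None.
At some moment in a run one of ring0, ring1, ring2, ring3 may be knocked a few centimetres aside while the robot is not near it.
It also fails if it takes over 210 s, if anything falls off the work surface, if the arm or the gripper's body presses on something with over 40 N, if the wrist force passes 120 N, or if a joint passes its speed limit or range.

ROBOT

A 7-joint arm with a two-finger parallel gripper is mounted at the origin on the work surface. World frame = base frame: x ahead of the robot, y to its left, z up, the work surface at z = 0. Lengths are in m, angles in rad, forces in N, time in s.
With the tool pointing down it reaches from about 0.425 to 1.025 m from the base axis. Payload 9.4 kg.
Tool frame: the origin (TCP) lies midway between the tips of the shut fingers; the grasp point (between the pads) lies 19 mm behind it; z points along the fingers, y is the direction in which the jaws open and shut (so a half turn about z gives the same grasp; the last joint's range is limited). The gripper opens to 93 mm and grips with 3 to 60 N. Pads are 15 mm wide; open, the fingers measure 128 mm over their backs; the gripper's body (75 mm by 188 mm) begins 65 mm behind the grasp point.
Start: joints at [1.185, 0.599, -0.003, 1.599, 0.002, 0.943, -0.08], TCP at [0.22, -0.691, 0.219] pointing down, gripper open.
Joint ranges: [-2.57, 2.57], [-0.35, 1.97], [-1.29, 1.29], [0.11, 2.56], [-1.05, 4.19], [0.11, 1.86], [-2.63, 2.63]. Speed limits (rad/s): [2.22, 2.22, 3.01, 3.01, 3.14, 3.14, 3.14].

INTERFACE

Orientations are given as a rotation vector (axis times angle).
In Python, from workcell import r, optics gives the robot as it stands. The module is installed in compiled form; this text tells all that it offers.
- The arm moves only by the tool step_arm, never from a script. Its argument "commands" is a list of rows, each an object of numbers: "x", "y", "z": the shift along the tool's x, y, z in units of 25 mm (1.0 is 25 mm); "rx", "ry", "rz": the turn, a rotation vector about the tool's x, y, z in units of 5 degrees (1.0 is 5 degrees); "claw": the opening, from -1 (shut) to 1 (fully open). In form: [{"x": .., "y": .., "z": .., "rx": .., "ry": .., "rz": .., "claw": ..}, ...]. A call has exactly 5 rows; each row is the pose to reach, as a shift and turn from the pose commanded when the call began, along the tool's axes at that moment; what a row does not reach only later rows make up. A row lasts 1/10 s, in which the tool goes at most 50 mm and 8.59 degrees, less where a joint would pass 70% of its speed; a pose out of reach is approached as far as the arm can. A call with a gripper value outside its range is refused whole. The fingers move at their own pace and stop on an object; "force" is the grip in N (left out, the last holds). Time passes only in rows, so rows that repeat a pose let the fingers close, or fill a call up. It gives the time, the measured TCP pose, the force and the opening at its end, in the units of the state.
- r.get_state(): the state, without advancing time (a new reading comes with each control period).
- optics.snapshot(name): name is "scene" or "side" or "wrist"; returns a dict with "img" (384x512x3 uint8, red, green, blue), "range_z" (384x512 float32, m along the optical axis (not along the pixel's ray), 0 where there is no reading), "fx", "fy", "cx", "cy" (pixels), "dist" ([k1, k2, p1, p2, k3] as OpenCV has them; the pictures are not rectified), "extrinsics" (4x4, takes a point from world to camera coordinates). Camera axes: x right, y down, z forward; pixel columns grow to the right and rows downward; lengths in m; the calibration is good to about 2 mm. A picture is of the moment at which its call begins.
- r.finish_job(): hands the job in, once; it reports no verdict.
The state is a dict: "clock": time; "joint_positions": joint angles; "joint_vel": joint speeds; "joint_efforts": joint torques, N m; "ee_pos": TCP position; "tool_rot": TCP orientation; "force": force on the tool from outside, world axes, zero at the start; "moment": the same for the moment, N m; "opening": finger opening in m.
Only numpy, scipy, OpenCV 4.12 (cv2) and the standard library are available. Lean on these libraries where they do the work, as an engineer would, in place of code of your own. Each camera call takes 0.05 s, during which the arm holds its last target. There are 200 camera calls.

## Working session

There is one attempt and no reset: what is moved stays moved. The work goes in short steps, Python scripts to look and compute and a tool call to move; the robot and the scene stay as the last step left them, time stands still between calls to the robot, and variables do not carry over. Pictures are saved under pics/ and viewed, about 12 in all and at most 16, crops included, and the job is handed in when it is done.

Besides the shell and the picture viewer there is one more tool, called after "Call:" by a JSON object that holds its "fn" and its "kwargs", one argument or row to a line. step_arm: Moves the arm, as the interface text tells. Its arguments: {"type":"object","properties":{"commands":{"type":"array","items":{"type":"object","properties":{"x":{"type":"number"},"y":{"type":"number"},"z":{"type":"number"},"rx":{"type":"number"},"ry":{"type":"number"},"rz":{"type":"number"},"claw":{"type":"number"}}}},"force":{"type":"number"}},"required":["commands"]}

```bash
mkdir -p pics
cat > h.py <<'E'
import numpy as np, cv2
from workcell import r, optics
from scipy.spatial.transform import Rotation as R
def snap(n):
    s=optics.snapshot(n); return s
def pts(s):
    h,w=s['range_z'].shape
    u,v=np.meshgrid(np.arange(w),np.arange(h))
    K=np.array([[s['fx'],0,s['cx']],[0,s['fy'],s['cy']],[0,0,1]])
    p=cv2.undistortPoints(np.stack([u,v],-1).reshape(-1,1,2).astype(np.float64),K,np.array(s['dist'],float)).reshape(h,w,2)
    z=s['range_z']; P=np.dstack([p[...,0]*z,p[...,1]*z,z])
    E=np.array(s['extrinsics']); W=(P-E[:3,3])@E[:3,:3]
    W[z==0]=np.nan
    return W
def proj(s,X):
    K=np.array([[s['fx'],0,s['cx']],[0,s['fy'],s['cy']],[0,0,1]]);E=np.array(s['extrinsics'])
    return cv2.projectPoints(np.array(X,float).reshape(-1,1,3),cv2.Rodrigues(E[:3,:3])[0],E[:3,3],K,np.array(s['dist'],float))[0].reshape(-1,2)
def save(s,f,crop=None,k=1):
    im=s['img'][...,::-1]
    if crop: im=im[crop[1]:crop[3],crop[0]:crop[2]]
    cv2.imwrite('pics/'+f,cv2.resize(im,None,fx=k,fy=k,interpolation=cv2.INTER_CUBIC))
def st():
    t=r.get_state(); print(round(t['clock'],2),np.round(t['ee_pos'],4),np.round(t['tool_rot'],3),'F',np.round(t['force'],1),'op',round(t['opening'],4),'q',np.round(t['joint_positions'],2)); return t
def toolmove(p,rv=None,t=None):
    "shift and turn from current tool pose to world goal, in move units"
    t=t or r.get_state(); R0=R.from_rotvec(t['tool_rot'])
    d=R0.inv().apply(np.array(p)-t['ee_pos'])/0.025
    a=(R0.inv()*R.from_rotvec(rv)).as_rotvec()/np.radians(5) if rv is not None else np.zeros(3)
    print('move',np.round(d,2),'turn',np.round(a,2))
E
cat > a.py <<'E'
from h import *
st()
for n in ['scene','side']:
    s=snap(n); np.save(n+'.npy',s,allow_pickle=True)
    E=np.array(s['extrinsics']); print(n,'cam at',np.round(-E[:3,:3].T@E[:3,3],2),'fx',s['fx'])
    save(s,n+'0.png',k=1.5)
E
python3 a.py
```

```text
0.0 [ 0.2202 -0.6903  0.2178] [-3.103e+00 -4.830e-01  1.000e-03] F [ 0.2 -0.2 -0.2] op 0.0931 q [ 1.19  0.6  -0.    1.6   0.    0.94 -0.08]
scene cam at [ 1.44 -0.3   1.25] fx 487.02216572405143
side cam at [0.39 0.7  1.01] fx 352.230904054476
```

View pics/scene0.png

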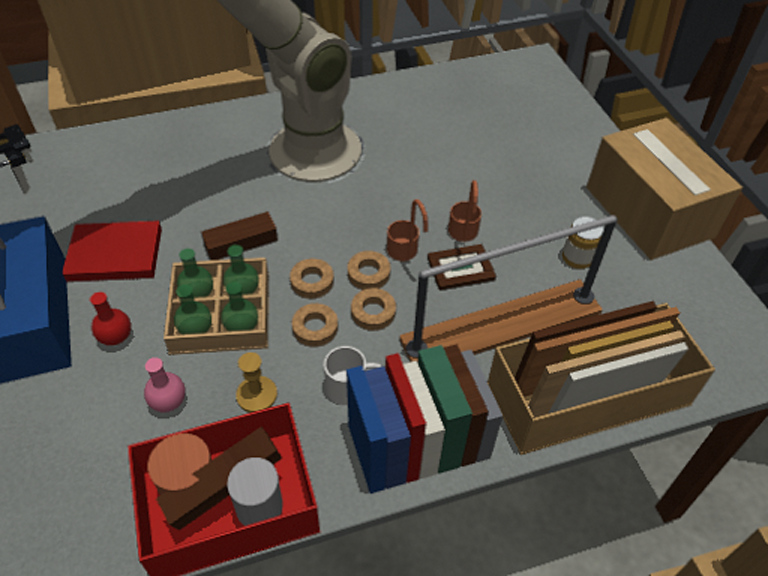

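View pics/side0.png

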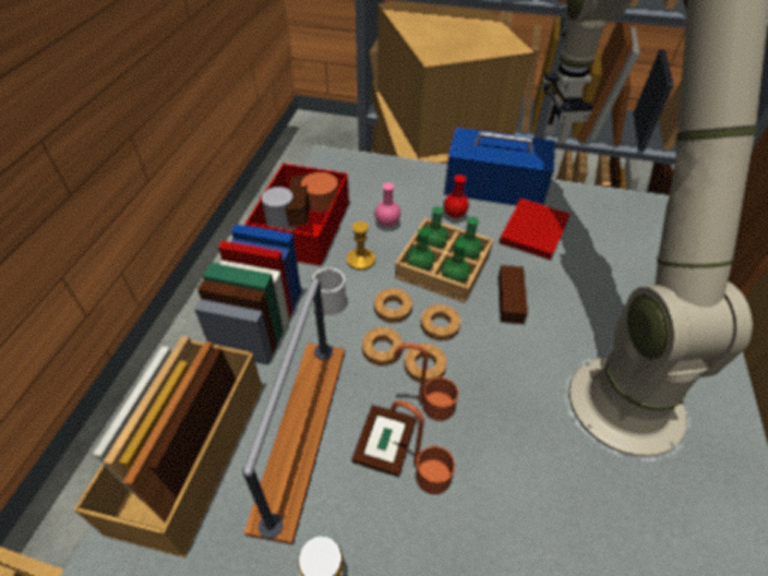

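The scene view shows four green carafes in the crate at (195,285), (240,270), (193,315) and (240,310). There are two copper dippers at (403,240) and (465,215), and four cork rings around (340,295). The bar runs from (420,272) to (612,220). Look-alikes are the red carafe at (110,322) and the pink one at (163,388), both outside the crate. The dippers' hooks bend toward the rail.

```bash
cat > m.py <<'E'
from h import *
import sys
def load(n): return np.load(n+'.npy',allow_pickle=True).item()
def analyse(n,s):
    W=pts(s); hsv=cv2.cvtColor(s['img'],cv2.COLOR_RGB2HSV).astype(int); H,S,V=hsv[...,0],hsv[...,1],hsv[...,2]
    z=W[...,2]; print('==',n)
    def comps(m,name,mn=6):
        k,l,stt,c=cv2.connectedComponentsWithStats(m.astype(np.uint8),connectivity=8)
        for i in range(1,k):
            if stt[i,4]>=mn:
                p=W[l==i]; p=p[~np.isnan(p[:,0])]
                if len(p): print(name,stt[i,4],'px',np.round(c[i]),'mean',np.round(p.mean(0),4),'min',np.round(np.percentile(p,3,axis=0),3),'max',np.round(np.percentile(p,97,axis=0),3))
    ws=(W[...,0]>0.2)&(W[...,0]<1.1)&(abs(W[...,1])<0.8)
    comps((H>40)&(H<95)&(S>70)&(z>0.1)&ws&(z<.2),'green')
    comps((H<14)&(S>90)&(z>0.075)&(z<.24)&ws&(W[...,0]<.62)&(W[...,1]>-.1),'rod')
    comps((H<14)&(S>90)&(z>0.045)&(z<.068)&ws&(W[...,0]<.62)&(W[...,1]>-.1),'cup')
    comps((z>0.245)&(z<.275)&ws&(W[...,0]>.5)&(W[...,1]>-.1)&(S<80),'bar',15)
    comps((H>8)&(H<25)&(S>60)&(z>0.02)&(z<.033)&ws&(W[...,0]<.8)&(W[...,1]>-.3)&(W[...,1]<.1),'ring',60)
    comps((z>0.05)&(z<.066)&ws&(W[...,0]<.8)&(W[...,1]<-.1)&(H>8)&(H<25),'crate',60)
for n in ['scene','side']: analyse(n,load(n))
E
python3 m.py
```

```text
== scene
green 133 px [157. 171.] mean [ 0.4211 -0.2672  0.1285] min [ 0.403 -0.28   0.102] max [ 0.432 -0.254  0.143]
green 124 px [125. 173.] mean [ 0.402  -0.3613  0.1286] min [ 0.385 -0.373  0.102] max [ 0.412 -0.35   0.144]
green 147 px [156. 195.] mean [ 0.5154 -0.2871  0.1289] min [ 0.495 -0.3    0.102] max [ 0.525 -0.273  0.144]
green 138 px [123. 197.] mean [ 0.4946 -0.3796  0.1298] min [ 0.478 -0.392  0.103] max [ 0.504 -0.368  0.144]
green 910 px [297. 265.] mean [0.8816 0.0088 0.1801] min [ 0.796 -0.008  0.112] max [0.931 0.033 0.2  ]
rod 131 px [315. 134.] mean [0.4407 0.2403 0.1617] min [0.415 0.226 0.084] max [0.479 0.252 0.211]
rod 130 px [278. 145.] mean [0.4569 0.1101 0.1634] min [0.434 0.105 0.081] max [0.494 0.117 0.211]
cup 125 px [308. 145.] mean [0.3867 0.2513 0.0553] min [0.344 0.227 0.046] max [0.422 0.279 0.065]
cup 13 px [319. 140.] mean [0.3783 0.2952 0.0551] min [0.37  0.289 0.046] max [0.398 0.298 0.064]
cup 153 px [267. 156.] mean [0.3972 0.1006 0.0549] min [0.36  0.07  0.046] max [0.439 0.138 0.065]
bar 693 px [344. 165.] mean [0.665  0.2247 0.2586] mi
[... 2200 characters left out ...]
.0266] min [ 0.508 -0.183  0.022] max [ 0.593 -0.097  0.031]
ring 350 px [293. 213.] mean [ 0.4267 -0.1145  0.0269] min [ 0.385 -0.159  0.022] max [ 0.469 -0.072  0.031]
ring 359 px [253. 229.] mean [ 0.5505 -0.0112  0.0269] min [ 0.511 -0.056  0.022] max [0.59  0.033 0.031]
ring 213 px [290. 240.] mean [0.4191 0.0059 0.027 ] min [ 0.397 -0.034  0.023] max [0.45  0.052 0.031]
ring 150 px [275. 241.] mean [0.468  0.0232 0.0266] min [ 0.447 -0.012  0.022] max [0.486 0.054 0.03 ]
crate 62 px [301. 154.] mean [ 0.4435 -0.4057  0.0554] min [ 0.414 -0.428  0.051] max [ 0.474 -0.349  0.061]
crate 390 px [295. 175.] mean [ 0.4485 -0.2819  0.0565] min [ 0.343 -0.4    0.05 ] max [ 0.562 -0.21   0.062]
```

```bash
cat > f.py <<'E'
from h import *
from scipy.optimize import least_squares
def fitc(p,rad):
    p=p[:,:2]; f=lambda c:np.hypot(*(p-c).T)-rad
    return least_squares(f,p.mean(0),loss='soft_l1',f_scale=.002)
def masks(s):
    W=pts(s); hsv=cv2.cvtColor(s['img'],cv2.COLOR_RGB2HSV).astype(int); return W,hsv[...,0],hsv[...,1],hsv[...,2]
def near(W,c,d): return np.hypot(W[...,0]-c[0],W[...,1]-c[1])<d
def neck(s,c,zb=0.0):
    W,H,S,V=masks(s); z=W[...,2]
    m=(H>40)&(H<95)&(S>70)&near(W,c,.035)&(z>.095+zb)&(z<.128+zb)
    q=fitc(W[m],.014); return q.x,np.sqrt(np.mean(q.fun**2)),m.sum(), W[(H>40)&(H<95)&(S>70)&near(W,c,.03)][:,2].max()
def ring(s,c,d=.062):
    W,H,S,V=masks(s); z=W[...,2]
    m=(H>8)&(H<25)&(S>60)&near(W,c,d)&(z>.019)&(z<.034)
    p=W[m][:,:2].astype(np.float32)*1000
    # outer rim: circle by min enclosing after trimming + annulus fit: mean of |r| within 24..48
    f=lambda c:np.clip(np.hypot(*(p-c).T)-48,0,None)+np.clip(24-np.hypot(*(p-c).T),0,None)
    q=least_squares(f,np.array([(p[:,0].max()+p[:,0].min())/2,(p[:,1].max()+p[:,1].min())/2]),loss='soft_l1',diff_step=1e-3)
    return q.x/1000,m.sum()
def bar(s):
    W,H,S,V=masks(s); z=W[...,2]
    m=(z>.247)&(z<.28)&(abs(W[...,0]-.66)<.04)&(W[...,1]>0)&(W[...,1]<.46)&(S<90)
    p=W[m]; E=np.array(s['extrinsics']); cam=-E[:3,:3].T@E[:3,3]
    # cylinder fit r=7mm: params x0,z0 at y=.24, slope x
    f=lambda a:np.hypot((p[:,0]-a[0]-a[2]*(p[:,1]-.24))/np.hypot(1,a[2]),p[:,2]-a[1])-.007
    q=least_squares(f,[.66,.255,0],loss='soft_l1',f_scale=.002)
    return q.x,np.percentile(p[:,1],[0.5,99.5]),np.sqrt(np.mean(q.fun**2))
def dip(s,c,dyaw=0):
    W,H,S,V=masks(s); z=W[...,2]; cop=(H<14)&(S>90)
    m=cop&near(W,c,.03)&(z>.085)&(z<.175)
    tip=None
    p=W[m]; 
    # rod only: points within 12mm of the lower rod
    low=np.median(p[p[:,2]<.13],axis=0); p=p[np.hypot(*(p-low)[:,:2].T)<.014]
    q=fitc(p,.005)
    cu=W[cop&near(W,np.array(c)-[.04,0],.08)&(z>.057)&(z<.068)]
    qc=fitc(cu,.035)
    hk=W[cop&near(W,np.array(c)+[.02,0],.09)&(z>.19)&(z<.22)]
    d=hk[np.argmax(hk[:,0])]-[*q.x,0]
    v=q.x-qc.x
    return q.x,len(p),'cup',qc.x,'dist',np.hypot(*v),'yaw cup',np.arctan2(v[1],v[0]),'yaw hook',np.arctan2(d[1],d[0]),'top',hk[:,2].max()
E
cat > b.py <<'E'
from f import *
np.set_printoptions(precision=4,suppress=True)
for n in ['scene','side']:
    s=np.load(n+'.npy',allow_pickle=True).item(); print(n)
    for c in [(.413,-.262),(.395,-.356),(.508,-.283),(.488,-.375)]: print(' neck',neck(s,c))
    for c in [(.442,.009),(.429,-.115),(.55,-.012),(.552,-.14)]: print(' ring',ring(s,c))
    print(' bar',bar(s))
    for c in [(.435,.112),(.417,.248)]: print(' dip',dip(s,c))
E
python3 b.py
```

```text
scene
 neck (array([ 0.4153, -0.2663]), np.float64(0.0019824454018527423), np.int64(65), np.float64(0.14504168790131855))
 neck (array([ 0.3948, -0.362 ]), np.float64(0.001623910712964751), np.int64(59), np.float64(0.14874893016932145))
 neck (array([ 0.5093, -0.2875]), np.float64(0.0018287748063056685), np.int64(66), np.float64(0.14556153513642522))
 neck (array([ 0.4885, -0.3806]), np.float64(0.0016394650545394158), np.int64(66), np.float64(0.14520978866912435))
 ring (array([0.4438, 0.0104]), np.int64(406))
 ring (array([ 0.4292, -0.1161]), np.int64(410))
 ring (array([ 0.5486, -0.012 ]), np.int64(460))
 ring (array([ 0.5524, -0.141 ]), np.int64(492))
 bar (array([ 0.661 ,  0.2548, -0.0629]), array([0.034 , 0.4311]), np.float64(0.0021437179219150142))
 dip (array([0.4354, 0.1106]), 52, 'cup', array([0.3965, 0.1051]), 'dist', np.float64(0.03930077285962356), 'yaw cup', np.float64(0.1421384718236184), 'yaw hook', np.float64(0.014909304330867594), 'top', np.float64(0.21251834217486365))
 dip (array([0.4181, 0.2496]), 56, 'cup', array([0.3817, 0.2613]), 'dist', np.float64(0.0381840740
[... 674 characters left out ...]
76, -0.1167]), np.int64(358))
 ring (array([ 0.547, -0.013]), np.int64(365))
 ring (array([ 0.5501, -0.1413]), np.int64(338))
 bar (array([ 0.6609,  0.2553, -0.0647]), array([0.0361, 0.4368]), np.float64(0.0013296188596533499))
 dip (array([0.4352, 0.1071]), 43, 'cup', array([0.3946, 0.1044]), 'dist', np.float64(0.04069795277759421), 'yaw cup', np.float64(0.067206398921119), 'yaw hook', np.float64(0.15299869060281718), 'top', np.float64(0.21742102561318535))
 dip (array([0.4162, 0.2579]), 35, 'cup', array([0.3791, 0.2622]), 'dist', np.float64(0.03735003033814006), 'yaw cup', np.float64(-0.11608881027238925), 'yaw hook', np.float64(-0.43749583041766815), 'top', np.float64(0.2152899452948183))
```

```bash
cat >> f.py <<'E'
from scipy.spatial import cKDTree
def dipmodel():
    a=np.linspace(np.pi,0,60)
    return np.vstack([np.c_[np.zeros(60),np.linspace(.062,.18,60)],np.c_[.028+.028*np.cos(a),.18+.028*np.sin(a)],np.c_[np.full(12,.056),np.linspace(.18,.159,12)]])
def dipfit(ss,c,yaw0):
    M=dipmodel(); T=cKDTree(np.c_[M[:,0],0*M[:,0],M[:,1]]); P=[]
    for s in ss:
        W,H,S,V=masks(s); z=W[...,2]; m=(H<14)&(S>90)&near(W,np.array(c)+[.02,0],.07)&(z>.08)&(z<.23); P.append(W[m])
    p=np.vstack(P)
    def f(a):
        d=p-[a[0],a[1],0]; c_,s_=np.cos(a[2]),np.sin(a[2])
        return T.query(np.c_[d[:,0]*c_+d[:,1]*s_,-d[:,0]*s_+d[:,1]*c_,d[:,2]])[0]-.005
    q=least_squares(f,[*c,yaw0],loss='soft_l1',f_scale=.002,diff_step=1e-3,x_scale=[.01,.01,.1]); return q.x,np.sqrt(np.mean(q.fun**2)),len(p)
E
python3 - <<'E'
from f import *
S=[np.load(n+'.npy',allow_pickle=True).item() for n in ['scene','side']]
for c,y in [((.435,.11),.07),((.417,.255),-.3)]:
    for ss in (S[:1],S[1:],S): print(*dipfit(ss,c,y))
save(S[0],'close.png',(100,110,330,250),3.4)
E
```

```text
[0.43499291 0.11031287 0.07234206] 0.0017777785206187118 128
[0.43478851 0.10713811 0.11129239] 0.0013676139231597114 142
[0.4349342  0.10781416 0.09966051] 0.0017091034161104937 270
[ 0.41922768  0.2491987  -0.36890691] 0.0019869244099336115 129
[ 0.41869763  0.25708278 -0.52567618] 0.0020416712747465386 141
[ 0.41856537  0.24883031 -0.37348186] 0.001592709232981576 270
```

View pics/close.png

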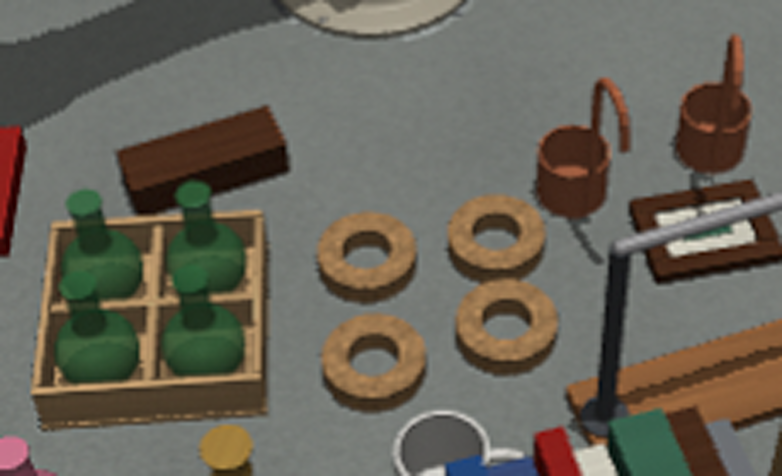

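The crop confirms the choice: the copper dippers are at crop (572,165) and (712,125), the four green carafes are in the crate, and no copper look-alike is nearby. Next I plan the waypoints.

```bash
cat > plan.py <<'E'
from h import *
def down(psi,tilt=0):
    # tool x at yaw psi, pointing down; tilt: turn about horizontal axis y' so that the fingertips go toward +x
    X=np.array([np.cos(psi),np.sin(psi),0]);Y=np.array([np.sin(psi),-np.cos(psi),0])
    R0=R.from_matrix(np.c_[X,Y,[0,0,-1]])
    return R.from_rotvec(Y*tilt)*R0   # +tilt about Y=(0,-1,0): z(down)->+x
def plan(wps,dec=2,t=None):
    t=t or st(); p=np.array(t['ee_pos']); q=R.from_rotvec(t['tool_rot'])
    for w in wps:
        g=np.array(w[:3]); Q=down(*w[3:])
        d=np.round(q.inv().apply(g-p)/.025,dec); a=np.round((q.inv()*Q).as_rotvec()/np.radians(5),dec)
        print(w,'-> xyz',d,'r',a,'rows',max(np.linalg.norm(d)/2,np.linalg.norm(a)/1.7).round(1))
        p=p+q.apply(d*.025); q=q*R.from_rotvec(a*np.radians(5))
E
python3 - <<'E'
from plan import *
print(down(0,.39).apply([0,0,1]))
plan([(.22,-.69,.36,.31),(.36,-.52,.36,.2),(.5,-.35,.36,.09),(.48,-.12,.34,.09),(.435,.108,.3,.09),(.435,.108,.24,.09)])
E
```

```text
[ 0.38018842  0.         -0.92490906]
0.1 [ 0.2202 -0.6903  0.2178] [-3.103e+00 -4.830e-01  1.000e-03] F [-0.1  0.  -0. ] op 0.0931 q [ 1.19  0.6  -0.    1.6   0.    0.94 -0.08]
(0.22, -0.69, 0.36, 0.31) -> xyz [-0.   -0.02 -5.69] r [-0.02  0.   -0.01] rows 2.8
(0.36, -0.52, 0.36, 0.2) -> xyz [ 7.4  -4.77  0.  ] r [0.   0.   1.26] rows 4.4
(0.5, -0.35, 0.36, 0.09) -> xyz [ 6.84 -5.55 -0.  ] r [0.   0.   1.26] rows 4.4
(0.48, -0.12, 0.34, 0.09) -> xyz [ 0.03 -9.24  0.79] r [ 0.  0. -0.] rows 4.6
(0.435, 0.108, 0.3, 0.09) -> xyz [-0.98 -9.24  1.6 ] r [ 0.  0. -0.] rows 4.7
(0.435, 0.108, 0.24, 0.09) -> xyz [ 0.   -0.01  2.4 ] r [ 0.  0. -0.] rows 1.2
```

Call:
{"fn": "step_arm", "kwargs": {
  "commands": [
    {"z": -2},
    {"z": -4},
    {"z": -5.7},
    {"z": -5.7},
    {"z": -5.7}
  ]
}}

```text
invalid input at $.commands[0]: expected keys x, y, z, rx, ry, rz, claw
```

Call:
{"fn": "step_arm", "kwargs": {
  "commands": [
    {"x": 1.5, "y": -1, "rz": 0.25},
    {"x": 3, "y": -2, "rz": 0.5},
    {"x": 4.5, "y": -3, "rz": 0.8},
    {"x": 6, "y": -4, "rz": 1},
    {"x": 7.4, "y": -4.8, "rz": 1.25}
  ]
}}

```text
invalid input at $.commands[0]: expected keys x, y, z, rx, ry, rz, claw
```

Call:
{"fn": "step_arm", "kwargs": {
  "commands": [
    {"x": 1.4, "y": -1.1, "rz": 0.25},
    {"x": 2.8, "y": -2.2, "rz": 0.5},
    {"x": 4.1, "y": -3.3, "rz": 0.8},
    {"x": 5.4, "y": -4.4, "rz": 1},
    {"x": 6.8, "y": -5.6, "rz": 1.25}
  ]
}}

```text
invalid input at $.commands[0]: expected keys x, y, z, rx, ry, rz, claw
```

Call:
{"fn": "step_arm", "kwargs": {
  "commands": [
    {"y": -1.8, "z": 0.1},
    {"y": -3.6, "z": 0.3},
    {"y": -5.4, "z": 0.5},
    {"y": -7.3, "z": 0.6},
    {"y": -9.2, "z": 0.8}
  ]
}}

```text
invalid input at $.commands[0]: expected keys x, y, z, rx, ry, rz, claw
```

Call:
{"fn": "step_arm", "kwargs": {
  "commands": [
    {"x": -0.2, "y": -1.8, "z": 0.3},
    {"x": -0.4, "y": -3.6, "z": 0.6},
    {"x": -0.6, "y": -5.4, "z": 1},
    {"x": -0.8, "y": -7.3, "z": 1.3},
    {"x": -1, "y": -9.2, "z": 1.6}
  ]
}}

```text
invalid input at $.commands[0]: expected keys x, y, z, rx, ry, rz, claw
```

Run:
```python
from plan import *
from f import dipfit
S=[snap('scene')]
print(*dipfit(S,(.435,.108),.09)); s=snap('wrist'); save(s,'w1.png'); 
print(*dipfit([s],(.435,.108),.09))
plan([(.435,.108,.24,.09)])
```

```text
[0.43527589 0.11038365 0.08774987] 0.0018086354695566083 127
[0.435 0.108 0.09 ] nan 0
0.2 [ 0.2203 -0.6905  0.2181] [-3.103 -0.483  0.   ] F [-0.5  0.2  0.4] op 0.0932 q [ 1.19  0.6  -0.    1.6   0.    0.94 -0.08]
(0.435, 0.108, 0.24, 0.09) -> xyz [ 17.89 -27.82  -0.85] r [-0.01  0.    2.51] rows 16.5
  return _methods._mean(a, axis=axis, dtype=dtype,
  ret = ret.dtype.type(ret / rcount)
```

View pics/w1.png

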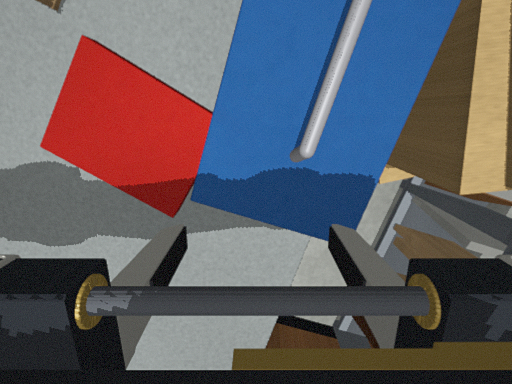

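The arm did not move because every row needs all the keys. The wrist picture shows only the start area: the blue box, and the fingers at (150,270) and (365,270).

Call:
{"fn": "step_arm", "kwargs": {
  "commands": [
    {"x": 0, "y": 0, "z": -2, "rx": 0, "ry": 0, "rz": 0, "claw": 1},
    {"x": 0, "y": 0, "z": -4, "rx": 0, "ry": 0, "rz": 0, "claw": 1},
    {"x": 0, "y": 0, "z": -5.7, "rx": 0, "ry": 0, "rz": 0, "claw": 1},
    {"x": 0, "y": 0, "z": -5.7, "rx": 0, "ry": 0, "rz": 0, "claw": 1},
    {"x": 0, "y": 0, "z": -5.7, "rx": 0, "ry": 0, "rz": 0, "claw": 1}
  ]
}}

```text
clock: 0.7
ee_pos: [0.2204, -0.6908, 0.3621]
tool_rot: [3.102, 0.483, 0.001]
force: [0.5, 0.2, 0.1]
opening: 0.093
```

Call:
{"fn": "step_arm", "kwargs": {
  "commands": [
    {"x": 1.5, "y": -1, "z": 0, "rx": 0, "ry": 0, "rz": 0.25, "claw": 1},
    {"x": 3, "y": -2, "z": 0, "rx": 0, "ry": 0, "rz": 0.5, "claw": 1},
    {"x": 4.5, "y": -3, "z": 0, "rx": 0, "ry": 0, "rz": 0.8, "claw": 1},
    {"x": 6, "y": -4, "z": 0, "rx": 0, "ry": 0, "rz": 1, "claw": 1},
    {"x": 7.4, "y": -4.8, "z": 0, "rx": 0, "ry": 0, "rz": 1.25, "claw": 1}
  ]
}}

```text
clock: 1.2
ee_pos: [0.3607, -0.5175, 0.3592]
tool_rot: [-3.123, -0.313, 0.002]
force: [1.4, 0.2, -0.3]
opening: 0.0926
```

Call:
{"fn": "step_arm", "kwargs": {
  "commands": [
    {"x": 1.4, "y": -1.1, "z": 0, "rx": 0, "ry": 0, "rz": 0.25, "claw": 1},
    {"x": 2.8, "y": -2.2, "z": 0, "rx": 0, "ry": 0, "rz": 0.5, "claw": 1},
    {"x": 4.1, "y": -3.3, "z": 0, "rx": 0, "ry": 0, "rz": 0.8, "claw": 1},
    {"x": 5.4, "y": -4.4, "z": 0, "rx": 0, "ry": 0, "rz": 1, "claw": 1},
    {"x": 6.8, "y": -5.6, "z": 0, "rx": 0, "ry": 0, "rz": 1.25, "claw": 1}
  ]
}}

```text
clock: 1.7
ee_pos: [0.4989, -0.3477, 0.3592]
tool_rot: [-3.137, -0.14, 0.004]
force: [0.7, -0.7, -0.4]
opening: 0.093
```

Call:
{"fn": "step_arm", "kwargs": {
  "commands": [
    {"x": 0, "y": -1.8, "z": 0.1, "rx": 0, "ry": 0, "rz": 0, "claw": 1},
    {"x": 0, "y": -3.6, "z": 0.3, "rx": 0, "ry": 0, "rz": 0, "claw": 1},
    {"x": 0, "y": -5.4, "z": 0.5, "rx": 0, "ry": 0, "rz": 0, "claw": 1},
    {"x": 0, "y": -7.3, "z": 0.6, "rx": 0, "ry": 0, "rz": 0, "claw": 1},
    {"x": 0, "y": -9.2, "z": 0.8, "rx": 0, "ry": 0, "rz": 0, "claw": 1}
  ]
}}

```text
clock: 2.2
ee_pos: [0.4769, -0.1183, 0.3396]
tool_rot: [-3.138, -0.142, 0.004]
force: [0.8, 0.7, 1.1]
opening: 0.0931
```

Call:
{"fn": "step_arm", "kwargs": {
  "commands": [
    {"x": -0.2, "y": -1.8, "z": 0.3, "rx": 0, "ry": 0, "rz": 0, "claw": 1},
    {"x": -0.4, "y": -3.6, "z": 0.6, "rx": 0, "ry": 0, "rz": 0, "claw": 1},
    {"x": -0.6, "y": -5.4, "z": 1, "rx": 0, "ry": 0, "rz": 0, "claw": 1},
    {"x": -0.8, "y": -7.3, "z": 1.3, "rx": 0, "ry": 0, "rz": 0, "claw": 1},
    {"x": -1, "y": -9.2, "z": 1.6, "rx": 0, "ry": 0, "rz": 0, "claw": 1}
  ]
}}

```text
clock: 2.7
ee_pos: [0.4307, 0.1079, 0.2995]
tool_rot: [3.138, 0.142, -0.004]
force: [1.6, 0.5, 0.8]
opening: 0.0928
```

Run:
```python
from plan import *
s=snap('wrist'); save(s,'w2.png'); np.save('wrist.npy',s,allow_pickle=True)
plan([(.435,.108,.24,.09),(.435,.108,.141,.09)])
```

```text
2.75 [0.4289 0.1154 0.2989] [-3.135 -0.154  0.005] F [-1.9  7.2 -0.8] op 0.0935 q [-0.1   0.18 -0.34  2.09  0.07  0.88 -1.95]
(0.435, 0.108, 0.24, 0.09) -> xyz [0.22 0.32 2.35] r [-0.03  0.04  0.09] rows 1.2
(0.435, 0.108, 0.141, 0.09) -> xyz [0.   0.   3.96] r [-0. -0.  0.] rows 2.0
```

View pics/w2.png

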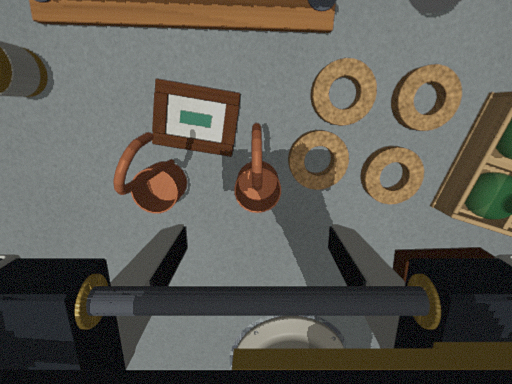

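The wrist view shows the dippers between the fingers' lines: A's hook at (258,150) with its cup at (258,190), and B's hook at (130,165) with its cup at (160,188). The four rings are on the right. I refine with this view.

Run:
```python
from plan import *
from f import dipfit
s=np.load('wrist.npy',allow_pickle=True).item(); 
print(*dipfit([s],(.435,.108),.09)); print(*dipfit([s],(.418,.249),-.35))
s=snap('wrist')
print(*dipfit([s],(.435,.108),.09)); print(*dipfit([s],(.418,.249),-.35))
plan([(.435,.109,.24,.09),(.435,.109,.141,.09)])
```

```text
[0.43471159 0.1073876  0.09800736] 0.0008580683125987274 628
[ 0.41786491  0.24684133 -0.32525351] 0.0007928892693685218 1047
[0.43478629 0.107322   0.09945621] 0.0008255381393911786 666
[ 0.41786419  0.246907   -0.32674649] 0.0007796350870192034 1028
2.8 [0.4298 0.112  0.2993] [-3.136 -0.156  0.005] F [-0.1 -0.2 -0.4] op 0.0932 q [-0.09  0.18 -0.33  2.09  0.07  0.89 -1.94]
(0.435, 0.109, 0.24, 0.09) -> xyz [0.2  0.14 2.37] r [-0.02  0.04  0.11] rows 1.2
(0.435, 0.109, 0.141, 0.09) -> xyz [0.   0.   3.96] r [ 0. -0. -0.] rows 2.0
```

Call:
{"fn": "step_arm", "kwargs": {
  "commands": [
    {"x": 0, "y": 0, "z": 1, "rx": 0, "ry": 0, "rz": 0, "claw": 0.6},
    {"x": 0, "y": 0, "z": 2, "rx": 0, "ry": 0, "rz": 0, "claw": 0.2},
    {"x": 0, "y": 0, "z": 2.4, "rx": 0, "ry": 0, "rz": 0, "claw": 0},
    {"x": 0, "y": 0, "z": 2.4, "rx": 0, "ry": 0, "rz": 0, "claw": 0},
    {"x": 0, "y": 0, "z": 2.4, "rx": 0, "ry": 0, "rz": 0, "claw": 0}
  ]
}}

```text
clock: 3.3
ee_pos: [0.4325, 0.1064, 0.2413]
tool_rot: [3.138, 0.142, -0.001]
force: [-0.4, 0.8, -0.1]
opening: 0.0576
```

Run:
```python
from plan import *
plan([(.4348,.1073,.24,.099),(.4348,.1073,.141,.099)])
```

```text
3.3 [0.4325 0.1064 0.2413] [ 3.138e+00  1.420e-01 -1.000e-03] F [-0.4  0.8 -0.1] op 0.0576 q [-0.11  0.25 -0.32  2.17  0.12  0.74 -1.98]
(0.4348, 0.1073, 0.24, 0.099) -> xyz [ 0.09 -0.03  0.05] r [ 0.    0.01 -0.1 ] rows 0.1
(0.4348, 0.1073, 0.141, 0.099) -> xyz [0.   0.   3.96] r [ 0. -0.  0.] rows 2.0
```

Call:
{"fn": "step_arm", "kwargs": {
  "commands": [
    {"x": 0.1, "y": 0, "z": 1, "rx": 0, "ry": 0, "rz": -0.1, "claw": 0},
    {"x": 0.1, "y": 0, "z": 2, "rx": 0, "ry": 0, "rz": -0.1, "claw": 0},
    {"x": 0.1, "y": 0, "z": 3, "rx": 0, "ry": 0, "rz": -0.1, "claw": 0},
    {"x": 0.1, "y": 0, "z": 3.7, "rx": 0, "ry": 0, "rz": -0.1, "claw": 0},
    {"x": 0.1, "y": 0, "z": 4, "rx": 0, "ry": 0, "rz": -0.1, "claw": 0}
  ]
}}

```text
clock: 3.8
ee_pos: [0.4351, 0.1067, 0.1406]
tool_rot: [3.138, 0.156, -0.001]
force: [0.4, 0.5, 0.6]
opening: 0.0467
```

Call:
{"fn": "step_arm", "kwargs": {
  "commands": [
    {"x": 0, "y": 0, "z": 0, "rx": 0, "ry": 0, "rz": 0, "claw": 0},
    {"x": 0, "y": 0, "z": 0, "rx": 0, "ry": 0, "rz": 0, "claw": -0.5},
    {"x": 0, "y": 0, "z": 0, "rx": 0, "ry": 0, "rz": 0, "claw": -1},
    {"x": 0, "y": 0, "z": 0, "rx": 0, "ry": 0, "rz": 0, "claw": -1},
    {"x": 0, "y": 0, "z": 0, "rx": 0, "ry": 0, "rz": 0, "claw": -1}
  ],
  "force": 30
}}

```text
clock: 4.3
ee_pos: [0.4352, 0.1069, 0.1416]
tool_rot: [-3.138, -0.156, -0.002]
force: [-0.4, -0.2, -0.7]
opening: 0.0189
```

Call:
{"fn": "step_arm", "kwargs": {
  "commands": [
    {"x": 0, "y": 0, "z": 0, "rx": 0, "ry": 0, "rz": 0, "claw": -1},
    {"x": 0, "y": 0, "z": 0, "rx": 0, "ry": 0, "rz": 0, "claw": -1},
    {"x": 0, "y": 0, "z": 0, "rx": 0, "ry": 0, "rz": 0, "claw": -1},
    {"x": 0, "y": 0, "z": 0, "rx": 0, "ry": 0, "rz": 0, "claw": -1},
    {"x": 0, "y": 0, "z": 0, "rx": 0, "ry": 0, "rz": 0, "claw": -1}
  ]
}}

```text
clock: 4.8
ee_pos: [0.4349, 0.1069, 0.1411]
tool_rot: [3.138, 0.156, -0.0]
force: [-0.5, 0.5, 0.8]
opening: 0.0095
```

Run:
```python
from plan import *
bx=lambda y:.661-.0635*(y-.24)
y0=.14; th=.064
g=lambda y,d,z:(bx(y)+.028*-np.cos(th)+d,y-.028*np.sin(th)+d*th,z,th)
print(g(y0,0,.2))
plan([(.4348,.1073,.28,.099),g(y0,-.1,.28),g(y0,0,.275),g(y0,0,.21),g(y0,0,.2)])
```

```text
(np.float64(0.6394073244292535), np.float64(0.13820922308815134), 0.2, 0.064)
4.8 [0.4349 0.1069 0.1411] [ 3.138  0.156 -0.   ] F [-0.5  0.5  0.8] op 0.0095 q [-0.17  0.41 -0.26  2.28  0.23  0.47 -2.09]
(0.4348, 0.1073, 0.28, 0.099) -> xyz [-0.   -0.02 -5.56] r [0.   0.   0.01] rows 2.8
(np.float64(0.5394073244292535), np.float64(0.13180922308815135), 0.28, 0.064) -> xyz [ 4.26 -0.56  0.  ] r [0.  0.  0.4] rows 2.1
(np.float64(0.6394073244292535), np.float64(0.13820922308815134), 0.275, 0.064) -> xyz [ 4.01 -0.    0.2 ] r [ 0.  0. -0.] rows 2.0
(np.float64(0.6394073244292535), np.float64(0.13820922308815134), 0.21, 0.064) -> xyz [-0.  -0.   2.6] r [ 0.  0. -0.] rows 1.3
(np.float64(0.6394073244292535), np.float64(0.13820922308815134), 0.2, 0.064) -> xyz [-0.  -0.   0.4] r [ 0.  0. -0.] rows 0.2
```

Call:
{"fn": "step_arm", "kwargs": {
  "commands": [
    {"x": 0, "y": 0, "z": -0.3, "rx": 0, "ry": 0, "rz": 0, "claw": -1},
    {"x": 0, "y": 0, "z": -1.2, "rx": 0, "ry": 0, "rz": 0, "claw": -1},
    {"x": 0, "y": 0, "z": -2.6, "rx": 0, "ry": 0, "rz": 0, "claw": -1},
    {"x": 0, "y": 0, "z": -4.2, "rx": 0, "ry": 0, "rz": 0, "claw": -1},
    {"x": 0, "y": 0, "z": -5.4, "rx": 0, "ry": 0, "rz": 0, "claw": -1}
  ]
}}

```text
clock: 5.3
ee_pos: [0.4346, 0.107, 0.2785]
tool_rot: [-3.137, -0.156, -0.001]
force: [-0.0, 1.0, -2.5]
opening: 0.0098
```

Call:
{"fn": "step_arm", "kwargs": {
  "commands": [
    {"x": 0.2, "y": 0, "z": -0.3, "rx": 0, "ry": 0, "rz": 0, "claw": -1},
    {"x": 1, "y": -0.1, "z": -0.4, "rx": 0, "ry": 0, "rz": 0.1, "claw": -1},
    {"x": 2.2, "y": -0.3, "z": -0.4, "rx": 0, "ry": 0, "rz": 0.2, "claw": -1},
    {"x": 3.4, "y": -0.45, "z": -0.4, "rx": 0, "ry": 0, "rz": 0.3, "claw": -1},
    {"x": 4.2, "y": -0.56, "z": -0.4, "rx": 0, "ry": 0, "rz": 0.4, "claw": -1}
  ]
}}

```text
clock: 5.8
ee_pos: [0.5395, 0.1314, 0.2851]
tool_rot: [3.14, 0.1, -0.001]
force: [0.9, -1.1, -2.4]
opening: 0.0098
```

Call:
{"fn": "step_arm", "kwargs": {
  "commands": [
    {"x": 0, "y": 0, "z": 0, "rx": 0, "ry": 0, "rz": 0, "claw": -1},
    {"x": 0, "y": 0, "z": 0, "rx": 0, "ry": 0, "rz": 0, "claw": -1},
    {"x": 0, "y": 0, "z": 0, "rx": 0, "ry": 0, "rz": 0, "claw": -1},
    {"x": 0, "y": 0, "z": 0, "rx": 0, "ry": 0, "rz": 0, "claw": -1},
    {"x": 0, "y": 0, "z": 0, "rx": 0, "ry": 0, "rz": 0, "claw": -1}
  ]
}}

```text
clock: 6.3
ee_pos: [0.5375, 0.131, 0.2863]
tool_rot: [3.14, 0.101, 0.0]
force: [0.4, -0.8, -2.5]
opening: 0.0096
```

```bash
cat >> plan.py <<'E'
th=.0637
bx=lambda y:.661-.0637*(y-.24)
def g(y,d,z,tilt=0):
    "TCP pose with bar centre at dipper x=28+d.., z: TCP height; tilt about the bar centre (z=.2 seated)"
    X=np.array([np.cos(th),np.sin(th)])
    a=np.array([-.028+d,z-.255]); c,s=np.cos(tilt),np.sin(tilt)
    a=np.array([c*a[0]-s*a[1], s*a[0]+c*a[1]]) 
    xy=np.array([bx(y),y])+X*a[0]
    return (round(xy[0],4),round(xy[1],4),round(.255+a[1],4),th,tilt)
E
python3 - <<'E'
from plan import *
for n in ['scene','side']: 
    s=snap(n); save(s,n+'1.png',(230,60,460,250) if n=='scene' else (120,150,350,384),2)
    W=pts(s)
    hsv=cv2.cvtColor(s['img'],cv2.COLOR_RGB2HSV).astype(int)
    m=(hsv[...,0]<14)&(hsv[...,1]>90)&(W[...,2]>.14)&(W[...,2]<.4)&(abs(W[...,0]-.54)<.1)&(abs(W[...,1]-.13)<.05)
    p=W[m]; print(len(p)); 
    if len(p): print(p.min(0),p.max(0))
y0=.14
print(g(y0,0,.2),g(y0,0,.2,.39))
plan([g(y0,-.05,.285),g(y0,0,.28),g(y0,0,.21),g(y0,0,.2)])
E
```

```text
732
[0.45832482 0.09244735 0.14343811] [0.60336191 0.1648993  0.37843842]
769
[0.46122243 0.09224866 0.14496877] [0.59680144 0.16516884 0.39305046]
(np.float64(0.6394), np.float64(0.1382), np.float64(0.2), 0.0637, 0) (np.float64(0.6624), np.float64(0.1397), np.float64(0.1935), 0.0637, 0.39)
6.4 [0.5378 0.1311 0.2863] [3.14  0.101 0.   ] F [ 0.3  0.1 -1.8] op 0.0099 q [-0.11  0.33 -0.31  1.9   0.13  0.92 -1.99]
(np.float64(0.5895), np.float64(0.135), np.float64(0.285), 0.0637, 0) -> xyz [ 2.08 -0.02  0.05] r [ 0.   -0.    0.01] rows 1.0
(np.float64(0.6394), np.float64(0.1382), np.float64(0.28), 0.0637, 0) -> xyz [ 2.  -0.   0.2] r [ 0. -0. -0.] rows 1.0
(np.float64(0.6394), np.float64(0.1382), np.float64(0.21), 0.0637, 0) -> xyz [-0.01 -0.    2.8 ] r [ 0. -0. -0.] rows 1.4
(np.float64(0.6394), np.float64(0.1382), np.float64(0.2), 0.0637, 0) -> xyz [ 0.  -0.   0.4] r [ 0. -0. -0.] rows 0.2
```

View pics/scene1.png

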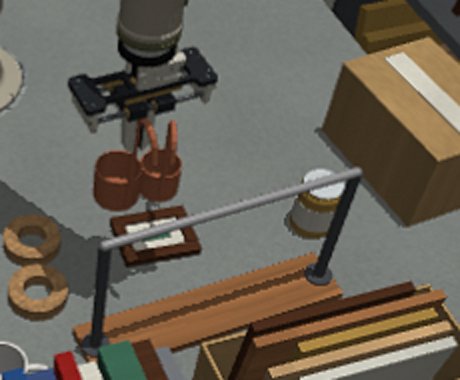

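Call:
{"fn": "step_arm", "kwargs": {
  "commands": [
    {"x": 0.3, "y": 0, "z": 0, "rx": 0, "ry": 0, "rz": 0, "claw": -1},
    {"x": 1.2, "y": 0, "z": 0, "rx": 0, "ry": 0, "rz": 0, "claw": -1},
    {"x": 2.4, "y": 0, "z": 0, "rx": 0, "ry": 0, "rz": 0, "claw": -1},
    {"x": 3.5, "y": 0, "z": 0.1, "rx": 0, "ry": 0, "rz": 0, "claw": -1},
    {"x": 4.06, "y": -0.02, "z": 0.1, "rx": 0, "ry": 0, "rz": 0, "claw": -1}
  ]
}}

```text
clock: 6.9
ee_pos: [0.6418, 0.138, 0.283]
tool_rot: [3.14, 0.1, 0.001]
force: [-0.8, 0.1, -3.1]
opening: 0.0094
```

Call:
{"fn": "step_arm", "kwargs": {
  "commands": [
    {"x": 0, "y": 0, "z": 0, "rx": 0, "ry": 0, "rz": 0, "claw": -1},
    {"x": 0, "y": 0, "z": 0.4, "rx": 0, "ry": 0, "rz": 0, "claw": -1},
    {"x": 0, "y": 0, "z": 1.2, "rx": 0, "ry": 0, "rz": 0, "claw": -1},
    {"x": 0, "y": 0, "z": 2, "rx": 0, "ry": 0, "rz": 0, "claw": -1},
    {"x": 0, "y": 0, "z": 2.6, "rx": 0, "ry": 0, "rz": 0, "claw": -1}
  ]
}}

```text
clock: 7.4
ee_pos: [0.6379, 0.138, 0.2171]
tool_rot: [3.139, 0.102, -0.002]
force: [-0.3, 0.2, -2.9]
opening: 0.0097
```

Call:
{"fn": "step_arm", "kwargs": {
  "commands": [
    {"x": 0, "y": 0, "z": 0.1, "rx": 0, "ry": 0, "rz": 0, "claw": -1},
    {"x": 0, "y": 0, "z": 0.1, "rx": 0, "ry": 0, "rz": 0, "claw": -1},
    {"x": 0, "y": 0, "z": 0.1, "rx": 0, "ry": 0, "rz": 0, "claw": -1},
    {"x": 0, "y": 0, "z": 0.1, "rx": 0, "ry": 0, "rz": 0, "claw": -1},
    {"x": 0, "y": 0, "z": 0.1, "rx": 0, "ry": 0, "rz": 0, "claw": -1}
  ]
}}

```text
clock: 7.9
ee_pos: [0.6395, 0.1384, 0.2168]
tool_rot: [-3.14, -0.101, -0.002]
force: [-0.7, -0.1, -2.0]
opening: 0.0094
```

Run:
```python
from plan import *
y0=.14
plan([g(y0,0,.21),g(y0,0,.2)])
```

```text
7.9 [0.6395 0.1384 0.2168] [-3.14e+00 -1.01e-01 -2.00e-03] F [-0.7 -0.1 -2. ] op 0.0094 q [-0.12  0.53 -0.27  1.76  0.18  0.88 -1.98]
(np.float64(0.6394), np.float64(0.1382), np.float64(0.21), 0.0637, 0) -> xyz [-0.01  0.01  0.27] r [-0.   -0.01  0.01] rows 0.1
(np.float64(0.6394), np.float64(0.1382), np.float64(0.2), 0.0637, 0) -> xyz [ 0.  -0.   0.4] r [-0. -0. -0.] rows 0.2
```

Call:
{"fn": "step_arm", "kwargs": {
  "commands": [
    {"x": 0, "y": 0, "z": 0.12, "rx": 0, "ry": 0, "rz": 0, "claw": -1},
    {"x": 0, "y": 0, "z": 0.24, "rx": 0, "ry": 0, "rz": 0, "claw": -1},
    {"x": 0, "y": 0, "z": 0.36, "rx": 0, "ry": 0, "rz": 0, "claw": -1},
    {"x": 0, "y": 0, "z": 0.48, "rx": 0, "ry": 0, "rz": 0, "claw": -1},
    {"x": 0, "y": 0, "z": 0.52, "rx": 0, "ry": 0, "rz": 0, "claw": -1}
  ]
}}

```text
clock: 8.4
ee_pos: [0.639, 0.1382, 0.2025]
tool_rot: [3.14, 0.101, -0.001]
force: [0.2, 1.0, -2.3]
opening: 0.0092
```

Call:
{"fn": "step_arm", "kwargs": {
  "commands": [
    {"x": 0, "y": 0, "z": 0.02, "rx": 0, "ry": 0, "rz": 0, "claw": -1},
    {"x": 0, "y": 0, "z": 0.04, "rx": 0, "ry": 0, "rz": 0, "claw": -1},
    {"x": 0, "y": 0, "z": 0.06, "rx": 0, "ry": 0, "rz": 0, "claw": -1},
    {"x": 0, "y": 0, "z": 0.08, "rx": 0, "ry": 0, "rz": 0, "claw": -1},
    {"x": 0, "y": 0, "z": 0.1, "rx": 0, "ry": 0, "rz": 0, "claw": -1}
  ]
}}

```text
clock: 8.9
ee_pos: [0.6393, 0.1383, 0.2006]
tool_rot: [-3.14, -0.101, -0.0]
force: [-0.9, 0.4, -1.9]
opening: 0.0095
```

Call:
{"fn": "step_arm", "kwargs": {
  "commands": [
    {"x": 0, "y": 0, "z": 0.02, "rx": 0, "ry": 0, "rz": 0, "claw": -1},
    {"x": 0, "y": 0, "z": 0.04, "rx": 0, "ry": 0, "rz": 0, "claw": -1},
    {"x": 0, "y": 0, "z": 0.06, "rx": 0, "ry": 0, "rz": 0, "claw": -1},
    {"x": 0, "y": 0, "z": 0.06, "rx": 0, "ry": 0, "rz": 0, "claw": -1},
    {"x": 0, "y": 0, "z": 0.06, "rx": 0, "ry": 0, "rz": 0, "claw": -1}
  ]
}}

```text
clock: 9.4
ee_pos: [0.6395, 0.1383, 0.2]
tool_rot: [-3.14, -0.101, -0.002]
force: [-2.2, -0.2, 6.2]
opening: 0.0096
```

Call:
{"fn": "step_arm", "kwargs": {
  "commands": [
    {"x": 0.042, "y": 0, "z": 0.01, "rx": 0, "ry": 0.22, "rz": 0, "claw": -1},
    {"x": 0.085, "y": 0, "z": 0.021, "rx": 0, "ry": 0.44, "rz": 0, "claw": -1},
    {"x": 0.129, "y": 0, "z": 0.041, "rx": 0, "ry": 0.66, "rz": 0, "claw": -1},
    {"x": 0.172, "y": 0, "z": 0.06, "rx": 0, "ry": 0.88, "rz": 0, "claw": -1},
    {"x": 0.216, "y": 0, "z": 0.077, "rx": 0, "ry": 1.1, "rz": 0, "claw": -1}
  ]
}}

```text
clock: 9.9
ee_pos: [0.6457, 0.1387, 0.1978]
tool_rot: [-3.132, -0.101, -0.156]
force: [2.3, -0.5, 5.2]
opening: 0.0096
```

Call:
{"fn": "step_arm", "kwargs": {
  "commands": [
    {"x": 0.042, "y": 0, "z": 0.021, "rx": 0, "ry": 0.22, "rz": 0, "claw": -1},
    {"x": 0.085, "y": 0, "z": 0.041, "rx": 0, "ry": 0.44, "rz": 0, "claw": -1},
    {"x": 0.129, "y": 0, "z": 0.061, "rx": 0, "ry": 0.66, "rz": 0, "claw": -1},
    {"x": 0.172, "y": 0, "z": 0.079, "rx": 0, "ry": 0.88, "rz": 0, "claw": -1},
    {"x": 0.216, "y": 0, "z": 0.097, "rx": 0, "ry": 1.1, "rz": 0, "claw": -1}
  ]
}}

```text
clock: 10.4
ee_pos: [0.6514, 0.1392, 0.1961]
tool_rot: [-3.118, -0.1, -0.306]
force: [1.3, -0.9, 5.0]
opening: 0.0094
```

Run:
```python
from plan import *
y0=.14
print(g(y0,0,.2,.192))
plan([g(y0,0,.2,.192),g(y0,0,.2,.39)],3)
```

```text
(np.float64(0.6504), np.float64(0.1389), np.float64(0.1957), 0.0637, 0.192)
10.4 [0.6514 0.1392 0.1961] [-3.118 -0.1   -0.306] F [ 1.3 -0.9  5. ] op 0.0094 q [-0.17  0.49 -0.21  1.91  0.28  0.58 -2.08]
(np.float64(0.6504), np.float64(0.1389), np.float64(0.1957), 0.0637, 0.192) -> xyz [-0.043  0.01   0.01 ] r [-0.009 -0.045  0.007] rows 0.0
(np.float64(0.6624), np.float64(0.1397), np.float64(0.1935), 0.0637, 0.39) -> xyz [ 0.456 -0.002  0.178] r [-0.     2.269  0.   ] rows 1.3
```

Call:
{"fn": "step_arm", "kwargs": {
  "commands": [
    {"x": 0.042, "y": 0, "z": 0.01, "rx": 0, "ry": 0.22, "rz": 0, "claw": -1},
    {"x": 0.085, "y": 0, "z": 0.021, "rx": 0, "ry": 0.44, "rz": 0, "claw": -1},
    {"x": 0.129, "y": 0, "z": 0.041, "rx": 0, "ry": 0.66, "rz": 0, "claw": -1},
    {"x": 0.172, "y": 0, "z": 0.06, "rx": 0, "ry": 0.88, "rz": 0, "claw": -1},
    {"x": 0.216, "y": 0, "z": 0.077, "rx": 0, "ry": 1.1, "rz": 0, "claw": -1}
  ]
}}

```text
clock: 10.9
ee_pos: [0.6564, 0.1396, 0.1948]
tool_rot: [-3.097, -0.1, -0.453]
force: [2.1, 0.4, 4.8]
opening: 0.0093
```

Call:
{"fn": "step_arm", "kwargs": {
  "commands": [
    {"x": 0.042, "y": 0, "z": 0.011, "rx": 0, "ry": 0.22, "rz": 0, "claw": -1},
    {"x": 0.085, "y": 0, "z": 0.031, "rx": 0, "ry": 0.44, "rz": 0, "claw": -1},
    {"x": 0.129, "y": 0, "z": 0.051, "rx": 0, "ry": 0.66, "rz": 0, "claw": -1},
    {"x": 0.172, "y": 0, "z": 0.069, "rx": 0, "ry": 0.88, "rz": 0, "claw": -1},
    {"x": 0.216, "y": 0, "z": 0.087, "rx": 0, "ry": 1.1, "rz": 0, "claw": -1}
  ]
}}

```text
clock: 11.4
ee_pos: [0.6618, 0.1399, 0.194]
tool_rot: [-3.069, -0.099, -0.599]
force: [0.7, 1.3, 3.7]
opening: 0.0096
```

Call:
{"fn": "step_arm", "kwargs": {
  "commands": [
    {"x": 0, "y": 0, "z": 0, "rx": 0, "ry": 0, "rz": 0, "claw": -1},
    {"x": 0, "y": 0, "z": 0, "rx": 0, "ry": 0, "rz": 0, "claw": -1},
    {"x": 0, "y": 0, "z": 0, "rx": 0, "ry": 0, "rz": 0, "claw": -1},
    {"x": 0, "y": 0, "z": 0, "rx": 0, "ry": 0, "rz": 0, "claw": -1},
    {"x": 0, "y": 0, "z": 0, "rx": 0, "ry": 0, "rz": 0, "claw": -1}
  ]
}}

```text
clock: 11.9
ee_pos: [0.661, 0.1398, 0.1936]
tool_rot: [-3.071, -0.099, -0.596]
force: [-3.5, 0.9, 5.5]
opening: 0.0093
```

```bash
cat > lean.py <<'E'
from f import *
def lean(ss,y,w=.03):
    "fit hanging dipper: bar-relative model in bar frame, params dx,dz of hook point, tilt, y"
    M=dipmodel(); T=cKDTree(np.c_[M[:,0]-.028,0*M[:,0],M[:,1]-.196]); P=[]
    th=.0637; b=np.array([.661-th*(y-.24),y,.255]); Rz=R.from_euler('z',th)
    for s in ss:
        W,H,S,V=masks(s); d=Rz.inv().apply((W-b).reshape(-1,3)).reshape(W.shape)
        m=(H<14)&(S>90)&(abs(d[...,0])<.08)&(abs(d[...,1])<w)&(d[...,2]>-.13)&(d[...,2]<.03); P.append(d[m])
    p=np.vstack(P)
    def f(a):
        d=p-[a[0],a[3],a[1]]; c,s=np.cos(a[2]),np.sin(a[2])
        return T.query(np.c_[c*d[:,0]+s*d[:,2],d[:,1],-s*d[:,0]+c*d[:,2]])[0]-.005
    q=min((least_squares(f,[0,0,t0,0],loss='soft_l1',f_scale=.002,diff_step=1e-3,x_scale=[.01,.01,.1,.01]) for t0 in (0.1,.3,.5)),key=lambda q:q.cost)
    return np.round(q.x,4),np.sqrt(np.mean(q.fun**2)).round(4),len(p)
E
python3 - <<'E'
from plan import *
from lean import lean
y0=.14
t=st(); print('tilt',np.arcsin(np.hypot(*R.from_rotvec(t['tool_rot']).apply([0,0,1])[:2])),'M',t['moment'])
for n in ['scene','side']: s=snap(n); print(n,*lean([s],y0))
E
```

```text
11.9 [0.661  0.1398 0.1936] [-3.071 -0.099 -0.596] F [-3.5  0.9  5.5] op 0.0093 q [-0.32  0.46 -0.04  2.05  0.44  0.29 -2.25]
tilt 0.3832506499919753 M [0.12045633 0.21054714 0.03707965]
scene [ 3.00e-04 -1.30e-03  3.86e-01  9.00e-04] 0.0029 189
side [ 0.0013 -0.0004  0.3556 -0.0012] 0.0012 65
```

Call:
{"fn": "step_arm", "kwargs": {
  "commands": [
    {"x": 0.01, "y": 0, "z": 0, "rx": 0, "ry": 0.04, "rz": 0, "claw": -1},
    {"x": 0.01, "y": 0, "z": -0.02, "rx": 0, "ry": 0.08, "rz": 0, "claw": -1},
    {"x": 0.01, "y": 0, "z": -0.02, "rx": 0, "ry": 0.08, "rz": 0, "claw": -1},
    {"x": 0.01, "y": 0, "z": -0.02, "rx": 0, "ry": 0.08, "rz": 0, "claw": -1},
    {"x": 0.01, "y": 0, "z": -0.02, "rx": 0, "ry": 0.08, "rz": 0, "claw": -1}
  ],
  "force": 3
}}

```text
clock: 12.5
ee_pos: [0.6611, 0.1394, 0.1938]
tool_rot: [-3.069, -0.099, -0.605]
force: [-0.6, -0.1, -2.3]
opening: 0.01
```

Call:
{"fn": "step_arm", "kwargs": {
  "commands": [
    {"x": 0, "y": 0, "z": 0, "rx": 0, "ry": 0, "rz": 0, "claw": -0.8},
    {"x": 0, "y": 0, "z": 0, "rx": 0, "ry": 0, "rz": 0, "claw": -0.78},
    {"x": 0, "y": 0, "z": 0, "rx": 0, "ry": 0, "rz": 0, "claw": -0.76},
    {"x": 0, "y": 0, "z": 0, "rx": 0, "ry": 0, "rz": 0, "claw": -0.74},
    {"x": 0, "y": 0, "z": 0, "rx": 0, "ry": 0, "rz": 0, "claw": -0.7}
  ]
}}

```text
clock: 13.0
ee_pos: [0.6619, 0.1397, 0.1946]
tool_rot: [-3.068, -0.099, -0.608]
force: [-0.3, -0.1, 0.1]
opening: 0.0139
```

Call:
{"fn": "step_arm", "kwargs": {
  "commands": [
    {"x": 0, "y": 0, "z": 0, "rx": 0, "ry": 0, "rz": 0, "claw": -0.6},
    {"x": 0, "y": 0, "z": 0, "rx": 0, "ry": 0, "rz": 0, "claw": -0.5},
    {"x": 0, "y": 0, "z": 0, "rx": 0, "ry": 0, "rz": 0, "claw": -0.3},
    {"x": 0, "y": 0, "z": 0, "rx": 0, "ry": 0, "rz": 0, "claw": 0},
    {"x": 0, "y": 0, "z": 0, "rx": 0, "ry": 0, "rz": 0, "claw": 0.1}
  ]
}}

```text
clock: 13.5
ee_pos: [0.6617, 0.1397, 0.1944]
tool_rot: [-3.068, -0.099, -0.607]
force: [-0.3, 0.0, -1.7]
opening: 0.0427
```

Run:
```python
from plan import *
from lean import lean
y0=.14
for n in ['scene','side']: s=snap(n); print(n,*lean([s],y0))
st()
```

```text
scene [ 1.300e-03 -3.000e-04  3.624e-01  1.100e-03] 0.0036 195
side [ 2.000e-04  4.000e-04  3.726e-01 -1.500e-03] 0.001 73
13.6 [0.6617 0.1397 0.1944] [-3.068 -0.099 -0.607] F [-0.8  0.5  0. ] op 0.049 q [-0.32  0.45 -0.03  2.05  0.44  0.28 -2.26]
```

Call:
{"fn": "step_arm", "kwargs": {
  "commands": [
    {"x": 0, "y": 0, "z": -0.3, "rx": 0, "ry": 0, "rz": 0, "claw": 0.1},
    {"x": 0, "y": 0, "z": -1, "rx": 0, "ry": 0, "rz": 0, "claw": 0.1},
    {"x": 0, "y": 0, "z": -2, "rx": 0, "ry": 0, "rz": 0, "claw": 0.1},
    {"x": 0, "y": 0, "z": -3.5, "rx": 0, "ry": 0, "rz": 0, "claw": 0.1},
    {"x": 0, "y": 0, "z": -5, "rx": 0, "ry": 0, "rz": 0, "claw": 0.1}
  ]
}}

```text
clock: 14.1
ee_pos: [0.6132, 0.1365, 0.3112]
tool_rot: [-3.068, -0.099, -0.606]
force: [0.6, 0.2, -0.0]
opening: 0.0511
```

Run:
```python
from plan import *
from lean import lean
plan([(.58,.17,.33,.06,.2),(.46,.23,.33,-.2,0),(.4179,.2469,.3,-.326),(.4179,.2469,.24,-.326),(.4179,.2469,.141,-.326)])
for n in ['scene','side']: s=snap(n); print(n,*lean([s],.14))
```

```text
14.1 [0.6132 0.1365 0.3112] [-3.068 -0.099 -0.606] F [ 0.6  0.2 -0. ] op 0.0511 q [-0.25  0.26 -0.16  2.02  0.33  0.52 -2.15]
(0.58, 0.17, 0.33, 0.06, 0.2) -> xyz [-0.86 -1.42 -1.17] r [-0.01 -2.18  0.05] rows 1.3
(0.46, 0.23, 0.33, -0.2, 0) -> xyz [-4.55 -2.69 -0.92] r [-0.3  -2.28  2.97] rows 2.7
(0.4179, 0.2469, 0.3, -0.326) -> xyz [-1.79 -0.32  1.2 ] r [0.   0.   1.45] rows 1.1
(0.4179, 0.2469, 0.24, -0.326) -> xyz [ 0.  -0.   2.4] r [ 0.  0. -0.] rows 1.2
(0.4179, 0.2469, 0.141, -0.326) -> xyz [ 0.01 -0.    3.96] r [ 0.  0. -0.] rows 2.0
scene [ 0.0008 -0.0005  0.3366  0.0008] 0.0023 197
side [-5.000e-04  1.000e-04  3.598e-01 -1.300e-03] 0.0011 166
```

Run:
```python
from plan import *
plan([(.58,.16,.34,.064,.1),(.54,.18,.35,.7,0),(.48,.22,.35,1.4,0),(.43,.24,.34,2.1,0),(.4179,.2469,.32,2.815),(.4179,.2469,.24,2.815)],2)
```

```text
14.2 [0.6145 0.1372 0.3156] [-3.064 -0.099 -0.618] F [ 0.7 -0.1  0. ] op 0.051 q [-0.25  0.25 -0.16  2.01  0.33  0.52 -2.15]
(0.58, 0.16, 0.34, 0.064, 0.1) -> xyz [-0.84 -1.   -1.41] r [-0.02 -3.42  0.  ] rows 2.0
(0.54, 0.18, 0.35, 0.7, 0) -> xyz [-1.49 -0.9  -0.55] r [ 0.36 -1.1  -7.28] rows 4.3
(0.48, 0.22, 0.35, 1.4, 0) -> xyz [-0.81 -2.77 -0.  ] r [ 0.   -0.   -8.02] rows 4.7
(0.43, 0.24, 0.34, 2.1, 0) -> xyz [ 0.45 -2.11  0.4 ] r [ 0.   -0.   -8.02] rows 4.7
(0.4179, 0.2469, 0.32, 2.815) -> xyz [ 0.48 -0.28  0.8 ] r [ 0.    0.   -8.19] rows 4.8
(0.4179, 0.2469, 0.24, 2.815) -> xyz [0.   0.01 3.2 ] r [ 0.  0. -0.] rows 1.6
```

Call:
{"fn": "step_arm", "kwargs": {
  "commands": [
    {"x": -0.1, "y": -0.1, "z": -0.3, "rx": 0, "ry": -0.7, "rz": 0, "claw": 0.1},
    {"x": -0.3, "y": -0.4, "z": -0.6, "rx": 0, "ry": -1.4, "rz": 0, "claw": 0.1},
    {"x": -0.5, "y": -0.6, "z": -0.9, "rx": 0, "ry": -2.1, "rz": 0, "claw": 0.1},
    {"x": -0.7, "y": -0.8, "z": -1.2, "rx": 0, "ry": -2.8, "rz": 0, "claw": 0.1},
    {"x": -0.8, "y": -1, "z": -1.4, "rx": 0, "ry": -3.4, "rz": 0, "claw": 0.1}
  ]
}}

```text
clock: 14.7
ee_pos: [0.5804, 0.1597, 0.3351]
tool_rot: [-3.134, -0.101, -0.144]
force: [0.4, -0.3, -1.0]
opening: 0.0508
```

Call:
{"fn": "step_arm", "kwargs": {
  "commands": [
    {"x": -0.3, "y": -0.2, "z": -0.1, "rx": 0.07, "ry": -0.22, "rz": -1.45, "claw": 0.1},
    {"x": -0.6, "y": -0.4, "z": -0.2, "rx": 0.14, "ry": -0.44, "rz": -2.9, "claw": 0.1},
    {"x": -0.9, "y": -0.5, "z": -0.3, "rx": 0.2, "ry": -0.66, "rz": -4.4, "claw": 0.1},
    {"x": -1.2, "y": -0.7, "z": -0.4, "rx": 0.28, "ry": -0.88, "rz": -5.8, "claw": 0.1},
    {"x": -1.5, "y": -0.9, "z": -0.55, "rx": 0.36, "ry": -1.1, "rz": -7.3, "claw": 0.1}
  ]
}}

```text
clock: 15.2
ee_pos: [0.5404, 0.1793, 0.3446]
tool_rot: [-2.946, -1.087, 0.01]
force: [-0.0, -0.8, 0.2]
opening: 0.0512
```

Call:
{"fn": "step_arm", "kwargs": {
  "commands": [
    {"x": -0.15, "y": -0.55, "z": 0, "rx": 0, "ry": 0, "rz": -1.6, "claw": 0.1},
    {"x": -0.3, "y": -1.1, "z": 0, "rx": 0, "ry": 0, "rz": -3.2, "claw": 0.1},
    {"x": -0.5, "y": -1.65, "z": 0, "rx": 0, "ry": 0, "rz": -4.8, "claw": 0.1},
    {"x": -0.65, "y": -2.2, "z": 0, "rx": 0, "ry": 0, "rz": -6.4, "claw": 0.1},
    {"x": -0.8, "y": -2.8, "z": 0, "rx": 0, "ry": 0, "rz": -8, "claw": 0.1}
  ]
}}

```text
clock: 15.7
ee_pos: [0.4798, 0.22, 0.3449]
tool_rot: [-2.395, -2.029, 0.007]
force: [-0.2, 0.1, -0.2]
opening: 0.0513
```

Call:
{"fn": "step_arm", "kwargs": {
  "commands": [
    {"x": 0.1, "y": -0.4, "z": 0.1, "rx": 0, "ry": 0, "rz": -1.6, "claw": 0.1},
    {"x": 0.2, "y": -0.8, "z": 0.15, "rx": 0, "ry": 0, "rz": -3.2, "claw": 0.1},
    {"x": 0.3, "y": -1.2, "z": 0.2, "rx": 0, "ry": 0, "rz": -4.8, "claw": 0.1},
    {"x": 0.4, "y": -1.7, "z": 0.3, "rx": 0, "ry": 0, "rz": -6.4, "claw": 0.1},
    {"x": 0.45, "y": -2.1, "z": 0.4, "rx": 0, "ry": 0, "rz": -8, "claw": 0.1}
  ]
}}

```text
clock: 16.2
ee_pos: [0.4298, 0.2402, 0.3352]
tool_rot: [-1.555, -2.725, 0.005]
force: [0.3, -0.1, -0.5]
opening: 0.0515
```

Call:
{"fn": "step_arm", "kwargs": {
  "commands": [
    {"x": 0.1, "y": 0, "z": 0.2, "rx": 0, "ry": 0, "rz": -1.6, "claw": 0.1},
    {"x": 0.2, "y": -0.1, "z": 0.3, "rx": 0, "ry": 0, "rz": -3.2, "claw": 0.1},
    {"x": 0.3, "y": -0.2, "z": 0.5, "rx": 0, "ry": 0, "rz": -4.8, "claw": 0.1},
    {"x": 0.4, "y": -0.25, "z": 0.7, "rx": 0, "ry": 0, "rz": -6.4, "claw": 0.1},
    {"x": 0.5, "y": -0.3, "z": 0.8, "rx": 0, "ry": 0, "rz": -8.2, "claw": 0.1}
  ]
}}

```text
clock: 16.7
ee_pos: [0.4173, 0.2468, 0.315]
tool_rot: [-0.514, -3.094, 0.003]
force: [0.1, -0.1, 0.3]
opening: 0.051
```

Call:
{"fn": "step_arm", "kwargs": {
  "commands": [
    {"x": 0, "y": 0, "z": 0.2, "rx": 0, "ry": 0, "rz": 0, "claw": 0.1},
    {"x": 0, "y": 0, "z": 0.8, "rx": 0, "ry": 0, "rz": 0, "claw": 0.1},
    {"x": 0, "y": 0, "z": 1.2, "rx": 0, "ry": 0, "rz": 0, "claw": 0.1},
    {"x": 0, "y": 0, "z": 1.6, "rx": 0, "ry": 0, "rz": 0, "claw": 0.1},
    {"x": 0, "y": 0, "z": 1.6, "rx": 0, "ry": 0, "rz": 0, "claw": 0.1}
  ]
}}

```text
clock: 17.2
ee_pos: [0.4169, 0.2465, 0.2742]
tool_rot: [-0.524, -3.091, 0.004]
force: [0.1, 0.6, 0.0]
opening: 0.0511
```

Run:
```python
from plan import *
from f import dipfit
from lean import lean
s=[snap(n) for n in('scene','side')]; print(*dipfit(s,(.4179,.2469),-.326)); print(lean(s[:1],.14),lean(s[1:],.14))
plan([(.4179,.2469,.24,2.815),(.4179,.2469,.141,2.815)])
```

```text
[ 0.41841957  0.24894136 -0.3619062 ] 0.0017369105233324502 219
(array([9.000e-04, 3.000e-04, 3.409e-01, 1.100e-03]), np.float64(0.0023), 200) (array([-0.0005,  0.0008,  0.359 , -0.0013]), np.float64(0.0011), 156)
17.3 [0.4173 0.2472 0.2755] [-5.230e-01 -3.092e+00  2.000e-03] F [0.3 0.1 0.2] op 0.0513 q [ 0.02  0.35 -0.87  2.03  0.33  0.92  0.21]
(0.4179, 0.2469, 0.24, 2.815) -> xyz [-0.03 -0.    1.42] r [-0.03 -0.06 -0.1 ] rows 0.7
(0.4179, 0.2469, 0.141, 2.815) -> xyz [-0.   -0.    3.96] r [0. 0. 0.] rows 2.0
```

Call:
{"fn": "step_arm", "kwargs": {
  "commands": [
    {"x": 0, "y": 0, "z": 1, "rx": 0, "ry": -0.05, "rz": -0.1, "claw": 0.1},
    {"x": 0, "y": 0, "z": 2, "rx": 0, "ry": -0.05, "rz": -0.1, "claw": 0.1},
    {"x": 0, "y": 0, "z": 3.2, "rx": 0, "ry": -0.05, "rz": -0.1, "claw": 0.1},
    {"x": 0, "y": 0, "z": 4.6, "rx": 0, "ry": -0.05, "rz": -0.1, "claw": 0.1},
    {"x": -0.03, "y": 0, "z": 5.35, "rx": 0, "ry": -0.05, "rz": -0.1, "claw": 0.1}
  ]
}}

```text
clock: 17.8
ee_pos: [0.4171, 0.2464, 0.1401]
tool_rot: [-0.511, -3.098, 0.004]
force: [0.5, -0.3, -0.6]
opening: 0.051
```

Call:
{"fn": "step_arm", "kwargs": {
  "commands": [
    {"x": 0, "y": 0, "z": 0, "rx": 0, "ry": 0, "rz": 0, "claw": 0},
    {"x": 0, "y": 0, "z": 0, "rx": 0, "ry": 0, "rz": 0, "claw": -0.5},
    {"x": 0, "y": 0, "z": 0, "rx": 0, "ry": 0, "rz": 0, "claw": -1},
    {"x": 0, "y": 0, "z": 0, "rx": 0, "ry": 0, "rz": 0, "claw": -1},
    {"x": 0, "y": 0, "z": 0, "rx": 0, "ry": 0, "rz": 0, "claw": -1}
  ],
  "force": 30
}}

```text
clock: 18.3
ee_pos: [0.4179, 0.2468, 0.1426]
tool_rot: [0.511, 3.099, -0.002]
force: [-0.1, -0.2, 0.4]
opening: 0.0189
```

Call:
{"fn": "step_arm", "kwargs": {
  "commands": [
    {"x": 0, "y": 0, "z": 0, "rx": 0, "ry": 0, "rz": 0, "claw": -1},
    {"x": 0, "y": 0, "z": 0, "rx": 0, "ry": 0, "rz": 0, "claw": -1},
    {"x": 0, "y": 0, "z": 0, "rx": 0, "ry": 0, "rz": 0, "claw": -1},
    {"x": 0, "y": 0, "z": 0, "rx": 0, "ry": 0, "rz": 0, "claw": -1},
    {"x": 0, "y": 0, "z": 0, "rx": 0, "ry": 0, "rz": 0, "claw": -1}
  ]
}}

```text
clock: 18.8
ee_pos: [0.4178, 0.2467, 0.1421]
tool_rot: [0.51, 3.1, -0.003]
force: [-0.6, -1.4, 6.2]
opening: 0.0097
```

Run:
```python
from plan import *
y0=.31; P=np.pi
a=g(y0,-.1,.286);b=g(y0,0,.284);c=g(y0,0,.217)
f=lambda w:(*w[:3],w[3]+P,-w[4])
z=st()['ee_pos'][2]
plan([(.4179,.2469,.286,2.815),f(a),f(b),f(c),f(g(y0,0,.2)),f(g(y0,0,.2,.39))])
```

```text
18.8 [0.4178 0.2467 0.1421] [ 5.1e-01  3.1e+00 -3.0e-03] F [-0.6 -1.4  6.2] op 0.0097 q [-0.14  0.52 -0.71  2.18  0.58  0.64 -0.02]
18.8 [0.4178 0.2467 0.1421] [ 5.1e-01  3.1e+00 -3.0e-03] F [-0.6 -1.4  6.2] op 0.0097 q [-0.14  0.52 -0.71  2.18  0.58  0.64 -0.02]
(0.4179, 0.2469, 0.286, 2.815) -> xyz [-0.   -0.   -5.76] r [-0.02  0.01  0.  ] rows 2.9
(np.float64(0.5288), np.float64(0.3019), np.float64(0.286), 3.205292653589793, 0) -> xyz [-3.5  3.5  0. ] r [-0.   -0.   -4.47] rows 2.6
(np.float64(0.6286), np.float64(0.3082), np.float64(0.284), 3.205292653589793, 0) -> xyz [-4.    0.    0.08] r [-0. -0.  0.] rows 2.0
(np.float64(0.6286), np.float64(0.3082), np.float64(0.217), 3.205292653589793, 0) -> xyz [-0.    0.    2.68] r [-0. -0.  0.] rows 1.3
(np.float64(0.6286), np.float64(0.3082), np.float64(0.2), 3.205292653589793, 0) -> xyz [-0.    0.    0.68] r [-0. -0.  0.] rows 0.3
(np.float64(0.6516), np.float64(0.3097), np.float64(0.1935), 3.205292653589793, -0.39) -> xyz [-0.93  0.    0.26] r [-0.   -4.47  0.  ] rows 2.6
```

Call:
{"fn": "step_arm", "kwargs": {
  "commands": [
    {"x": 0, "y": 0, "z": -0.3, "rx": 0, "ry": 0, "rz": 0, "claw": -1},
    {"x": 0, "y": 0, "z": -1.2, "rx": 0, "ry": 0, "rz": 0, "claw": -1},
    {"x": 0, "y": 0, "z": -2.6, "rx": 0, "ry": 0, "rz": 0, "claw": -1},
    {"x": 0, "y": 0, "z": -4.2, "rx": 0, "ry": 0, "rz": 0, "claw": -1},
    {"x": 0, "y": 0, "z": -5.4, "rx": 0, "ry": 0, "rz": 0, "claw": -1}
  ]
}}

```text
clock: 19.3
ee_pos: [0.417, 0.2473, 0.2788]
tool_rot: [-0.509, -3.099, 0.002]
force: [0.2, 0.5, -2.4]
opening: 0.0093
```

Call:
{"fn": "step_arm", "kwargs": {
  "commands": [
    {"x": -0.2, "y": 0.2, "z": -0.3, "rx": 0, "ry": 0, "rz": -0.5, "claw": -1},
    {"x": -1, "y": 1, "z": -0.4, "rx": 0, "ry": 0, "rz": -1.4, "claw": -1},
    {"x": -2, "y": 2, "z": -0.4, "rx": 0, "ry": 0, "rz": -2.6, "claw": -1},
    {"x": -2.9, "y": 2.9, "z": -0.4, "rx": 0, "ry": 0, "rz": -3.7, "claw": -1},
    {"x": -3.5, "y": 3.5, "z": -0.4, "rx": 0, "ry": 0, "rz": -4.5, "claw": -1}
  ]
}}

```text
clock: 19.8
ee_pos: [0.53, 0.3022, 0.2863]
tool_rot: [0.109, -3.138, 0.002]
force: [0.3, -0.6, -3.5]
opening: 0.0096
```

Call:
{"fn": "step_arm", "kwargs": {
  "commands": [
    {"x": 0, "y": 0, "z": 0, "rx": 0, "ry": 0, "rz": 0, "claw": -1},
    {"x": 0, "y": 0, "z": 0, "rx": 0, "ry": 0, "rz": 0, "claw": -1},
    {"x": 0, "y": 0, "z": 0, "rx": 0, "ry": 0, "rz": 0, "claw": -1},
    {"x": 0, "y": 0, "z": 0, "rx": 0, "ry": 0, "rz": 0, "claw": -1},
    {"x": 0, "y": 0, "z": 0, "rx": 0, "ry": 0, "rz": 0, "claw": -1}
  ]
}}

```text
clock: 20.3
ee_pos: [0.528, 0.3016, 0.2869]
tool_rot: [0.105, -3.139, 0.004]
force: [0.0, -0.1, -2.4]
opening: 0.0097
```

Run:
```python
from plan import *
y0=.31; P=np.pi
f=lambda w:(*w[:3],w[3]+P,-w[4])
plan([f(g(y0,0,.284)),f(g(y0,0,.217))])
s=snap('scene'); save(s,'hold2.png',(230,60,460,250),2)
W=pts(s); hsv=cv2.cvtColor(s['img'],cv2.COLOR_RGB2HSV).astype(int)
m=(hsv[...,0]<14)&(hsv[...,1]>90)&(W[...,2]>.1)&(W[...,2]<.4)&(abs(W[...,0]-.5)<.09)&(abs(W[...,1]-.30)<.06)
p=W[m];print(p.min(0),p.max(0))
```

```text
20.3 [0.528  0.3016 0.2869] [ 0.105 -3.139  0.004] F [ 0.  -0.1 -2.4] op 0.0097 q [-0.01  0.53 -0.92  1.76  0.47  1.09  0.55]
(np.float64(0.6286), np.float64(0.3082), np.float64(0.284), 3.205292653589793, 0) -> xyz [-4.03 -0.    0.11] r [-0.03 -0.01  0.03] rows 2.0
(np.float64(0.6286), np.float64(0.3082), np.float64(0.217), 3.205292653589793, 0) -> xyz [-0.   -0.    2.68] r [0. 0. 0.] rows 1.3
[0.44820344 0.26083781 0.14348158] [0.58983715 0.3331707  0.37761635]
```

View pics/hold2.png

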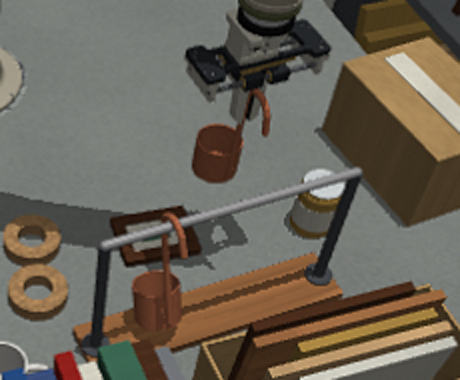

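A hangs on the bar at (165,270), and B is held upright at (215,150). I check the tin's distance before lowering.

Run:
```python
from f import *
s=np.load('scene.npy',allow_pickle=True).item(); W=pts(s)
m=(W[...,2]>.085)&(W[...,2]<.115)&(W[...,1]>.3)&(W[...,1]<.6)&(W[...,0]>.4)&(W[...,0]<.8); 
u=np.argwhere(m); print(len(u)); p=W[m]; k=abs(u[:,1]-388)<25; p=p[k]; print(np.percentile(p,[2,98],axis=0))
s=np.load('side.npy',allow_pickle=True).item(); W=pts(s); m=(W[...,2]>.092)&(W[...,2]<.108)&(W[...,1]>.3)&(W[...,0]>.4)&(W[...,0]<.75); p=W[m]; print(len(p), np.percentile(p,[2,98],axis=0))
```

```text
242
[[0.50542238 0.42063267 0.08581092]
 [0.6571558  0.50206194 0.1104933 ]]
622 [[0.50275325 0.43637308 0.09516543]
 [0.6399834  0.50380499 0.10404862]]
```

Call:
{"fn": "step_arm", "kwargs": {
  "commands": [
    {"x": -0.3, "y": 0, "z": 0, "rx": 0, "ry": 0, "rz": 0, "claw": -1},
    {"x": -1.2, "y": 0, "z": 0, "rx": 0, "ry": 0, "rz": 0, "claw": -1},
    {"x": -2.4, "y": 0, "z": 0, "rx": 0, "ry": 0, "rz": 0, "claw": -1},
    {"x": -3.5, "y": 0, "z": 0.1, "rx": 0, "ry": 0, "rz": 0, "claw": -1},
    {"x": -4.02, "y": 0, "z": 0.1, "rx": 0, "ry": 0, "rz": 0, "claw": -1}
  ]
}}

```text
clock: 20.85
ee_pos: [0.6315, 0.3076, 0.283]
tool_rot: [0.101, -3.139, 0.004]
force: [0.1, -0.2, -3.2]
opening: 0.0098
```

Call:
{"fn": "step_arm", "kwargs": {
  "commands": [
    {"x": 0, "y": 0, "z": 0, "rx": 0, "ry": 0, "rz": 0, "claw": -1},
    {"x": 0, "y": 0, "z": 0.4, "rx": 0, "ry": 0, "rz": 0, "claw": -1},
    {"x": 0, "y": 0, "z": 1.2, "rx": 0, "ry": 0, "rz": 0, "claw": -1},
    {"x": 0, "y": 0, "z": 2, "rx": 0, "ry": 0, "rz": 0, "claw": -1},
    {"x": 0, "y": 0, "z": 2.6, "rx": 0, "ry": 0, "rz": 0, "claw": -1}
  ]
}}

```text
clock: 21.35
ee_pos: [0.627, 0.3082, 0.2176]
tool_rot: [0.107, -3.138, 0.004]
force: [0.3, -0.3, -3.6]
opening: 0.0097
```

Call:
{"fn": "step_arm", "kwargs": {
  "commands": [
    {"x": 0, "y": 0, "z": 0.1, "rx": 0, "ry": 0, "rz": 0, "claw": -1},
    {"x": 0, "y": 0, "z": 0.1, "rx": 0, "ry": 0, "rz": 0, "claw": -1},
    {"x": 0, "y": 0, "z": 0.2, "rx": 0, "ry": 0, "rz": 0, "claw": -1},
    {"x": 0, "y": 0, "z": 0.35, "rx": 0, "ry": 0, "rz": 0, "claw": -1},
    {"x": 0, "y": 0, "z": 0.45, "rx": 0, "ry": 0, "rz": 0, "claw": -1}
  ]
}}

```text
clock: 21.85
ee_pos: [0.6288, 0.3085, 0.2079]
tool_rot: [0.105, -3.14, 0.003]
force: [-0.7, -0.3, -2.7]
opening: 0.0095
```

Run:
```python
from plan import *
y0=.31; P=np.pi
f=lambda w:(*w[:3],w[3]+P,-w[4])
plan([f(g(y0,0,.201))])
```

```text
21.85 [0.6288 0.3085 0.2079] [ 1.05e-01 -3.14e+00  3.00e-03] F [-0.7 -0.3 -2.7] op 0.0095 q [-0.05  0.71 -0.83  1.64  0.58  1.07  0.58]
(np.float64(0.6286), np.float64(0.3082), np.float64(0.201), 3.205292653589793, 0) -> xyz [ 0.01 -0.01  0.28] r [-0.02 -0.    0.03] rows 0.1
```

Call:
{"fn": "step_arm", "kwargs": {
  "commands": [
    {"x": 0, "y": 0, "z": 0.05, "rx": 0, "ry": 0, "rz": 0, "claw": -1},
    {"x": 0, "y": 0, "z": 0.1, "rx": 0, "ry": 0, "rz": 0, "claw": -1},
    {"x": 0, "y": 0, "z": 0.15, "rx": 0, "ry": 0, "rz": 0, "claw": -1},
    {"x": 0, "y": 0, "z": 0.2, "rx": 0, "ry": 0, "rz": 0, "claw": -1},
    {"x": 0, "y": 0, "z": 0.2, "rx": 0, "ry": 0, "rz": 0, "claw": -1}
  ]
}}

```text
clock: 22.35
ee_pos: [0.6286, 0.3083, 0.2025]
tool_rot: [0.105, -3.139, 0.003]
force: [-0.5, -0.8, -3.5]
opening: 0.0091
```

Call:
{"fn": "step_arm", "kwargs": {
  "commands": [
    {"x": 0, "y": 0, "z": 0.02, "rx": 0, "ry": 0, "rz": 0, "claw": -1},
    {"x": 0, "y": 0, "z": 0.04, "rx": 0, "ry": 0, "rz": 0, "claw": -1},
    {"x": 0, "y": 0, "z": 0.06, "rx": 0, "ry": 0, "rz": 0, "claw": -1},
    {"x": 0, "y": 0, "z": 0.08, "rx": 0, "ry": 0, "rz": 0, "claw": -1},
    {"x": 0, "y": 0, "z": 0.08, "rx": 0, "ry": 0, "rz": 0, "claw": -1}
  ]
}}

```text
clock: 22.85
ee_pos: [0.6288, 0.3085, 0.2012]
tool_rot: [0.104, -3.14, 0.003]
force: [-0.5, -0.9, 2.4]
opening: 0.0097
```

Call:
{"fn": "step_arm", "kwargs": {
  "commands": [
    {"x": -0.042, "y": 0, "z": 0.016, "rx": 0, "ry": -0.22, "rz": 0, "claw": -1},
    {"x": -0.084, "y": 0, "z": 0.031, "rx": 0, "ry": -0.44, "rz": 0, "claw": -1},
    {"x": -0.127, "y": 0, "z": 0.051, "rx": 0, "ry": -0.66, "rz": 0, "claw": -1},
    {"x": -0.17, "y": 0, "z": 0.069, "rx": 0, "ry": -0.88, "rz": 0, "claw": -1},
    {"x": -0.213, "y": 0, "z": 0.087, "rx": 0, "ry": -1.1, "rz": 0, "claw": -1}
  ]
}}

```text
clock: 23.35
ee_pos: [0.6345, 0.3089, 0.1988]
tool_rot: [-0.101, 3.042, 0.003]
force: [3.3, -0.2, 2.8]
opening: 0.01
```

Call:
{"fn": "step_arm", "kwargs": {
  "commands": [
    {"x": -0.042, "y": 0, "z": 0.016, "rx": 0, "ry": -0.22, "rz": 0, "claw": -1},
    {"x": -0.084, "y": 0, "z": 0.031, "rx": 0, "ry": -0.44, "rz": 0, "claw": -1},
    {"x": -0.127, "y": 0, "z": 0.051, "rx": 0, "ry": -0.66, "rz": 0, "claw": -1},
    {"x": -0.17, "y": 0, "z": 0.069, "rx": 0, "ry": -0.88, "rz": 0, "claw": -1},
    {"x": -0.213, "y": 0, "z": 0.087, "rx": 0, "ry": -1.1, "rz": 0, "claw": -1}
  ]
}}

```text
clock: 23.85
ee_pos: [0.6397, 0.3092, 0.197]
tool_rot: [-0.099, 2.947, 0.007]
force: [2.8, 0.7, 4.5]
opening: 0.0099
```

Call:
{"fn": "step_arm", "kwargs": {
  "commands": [
    {"x": -0.042, "y": 0, "z": 0.016, "rx": 0, "ry": -0.22, "rz": 0, "claw": -1},
    {"x": -0.084, "y": 0, "z": 0.031, "rx": 0, "ry": -0.44, "rz": 0, "claw": -1},
    {"x": -0.127, "y": 0, "z": 0.051, "rx": 0, "ry": -0.66, "rz": 0, "claw": -1},
    {"x": -0.17, "y": 0, "z": 0.069, "rx": 0, "ry": -0.88, "rz": 0, "claw": -1},
    {"x": -0.213, "y": 0, "z": 0.087, "rx": 0, "ry": -1.1, "rz": 0, "claw": -1}
  ]
}}

```text
clock: 24.35
ee_pos: [0.6451, 0.3094, 0.1957]
tool_rot: [-0.096, 2.852, 0.011]
force: [3.1, -0.2, 4.0]
opening: 0.0093
```

Call:
{"fn": "step_arm", "kwargs": {
  "commands": [
    {"x": -0.042, "y": 0, "z": 0.016, "rx": 0, "ry": -0.22, "rz": 0, "claw": -1},
    {"x": -0.084, "y": 0, "z": 0.031, "rx": 0, "ry": -0.44, "rz": 0, "claw": -1},
    {"x": -0.127, "y": 0, "z": 0.051, "rx": 0, "ry": -0.66, "rz": 0, "claw": -1},
    {"x": -0.17, "y": 0, "z": 0.069, "rx": 0, "ry": -0.88, "rz": 0, "claw": -1},
    {"x": -0.213, "y": 0, "z": 0.087, "rx": 0, "ry": -1.1, "rz": 0, "claw": -1}
  ]
}}

```text
clock: 24.85
ee_pos: [0.6506, 0.3097, 0.1949]
tool_rot: [-0.092, 2.756, 0.015]
force: [2.2, -0.2, 2.7]
opening: 0.0093
```

Run:
```python
from plan import *
from lean import lean
t=st(); print('tilt',np.arcsin(np.hypot(*R.from_rotvec(t['tool_rot']).apply([0,0,1])[:2])))
for n in ['scene','side']: s=snap(n); print(n,*lean([s],.31),*lean([s],.14))
y0=.31; P=np.pi
f=lambda w:(*w[:3],w[3]+P,-w[4])
plan([f(g(y0,0,.201,.39))],3)
```

```text
24.85 [0.6506 0.3097 0.1949] [-0.092  2.756  0.015] F [ 2.2 -0.2  2.7] op 0.0093 q [-0.19  0.58 -0.63  1.9   1.    0.67  0.16]
tilt 0.38389372791990534
scene [-3.000e-04 -1.200e-03  4.238e-01  5.000e-04] 0.0029 180 [ 7.000e-04 -3.000e-04  3.412e-01  8.000e-04] 0.002 205
side [-0.0155  0.0107  0.5038  0.0054] 0.0189 69 [-0.0036 -0.0006  0.5285 -0.0012] 0.0011 58
24.95 [0.6498 0.3097 0.1947] [-0.094  2.757  0.014] F [-2.3 -0.8  3.4] op 0.0097 q [-0.19  0.58 -0.63  1.9   1.    0.67  0.16]
(np.float64(0.6512), np.float64(0.3097), np.float64(0.1944), 3.205292653589793, -0.39) -> xyz [-0.048 -0.004  0.031] r [-0.016 -0.085  0.052] rows 0.1
```

Call:
{"fn": "step_arm", "kwargs": {
  "commands": [
    {"x": 0, "y": 0, "z": -0.01, "rx": 0, "ry": 0, "rz": 0, "claw": -1},
    {"x": 0, "y": 0, "z": -0.02, "rx": 0, "ry": 0, "rz": 0, "claw": -1},
    {"x": 0, "y": 0, "z": -0.02, "rx": 0, "ry": 0, "rz": 0, "claw": -1},
    {"x": 0, "y": 0, "z": -0.02, "rx": 0, "ry": 0, "rz": 0, "claw": -1},
    {"x": 0, "y": 0, "z": -0.02, "rx": 0, "ry": 0, "rz": 0, "claw": -1}
  ],
  "force": 3
}}

```text
clock: 25.45
ee_pos: [0.6506, 0.3094, 0.1952]
tool_rot: [-0.092, 2.758, 0.015]
force: [0.4, 0.7, -2.5]
opening: 0.0101
```

Call:
{"fn": "step_arm", "kwargs": {
  "commands": [
    {"x": 0, "y": 0, "z": 0, "rx": 0, "ry": 0, "rz": 0, "claw": -0.8},
    {"x": 0, "y": 0, "z": 0, "rx": 0, "ry": 0, "rz": 0, "claw": -0.78},
    {"x": 0, "y": 0, "z": 0, "rx": 0, "ry": 0, "rz": 0, "claw": -0.76},
    {"x": 0, "y": 0, "z": 0, "rx": 0, "ry": 0, "rz": 0, "claw": -0.74},
    {"x": 0, "y": 0, "z": 0, "rx": 0, "ry": 0, "rz": 0, "claw": -0.7}
  ]
}}

```text
clock: 25.95
ee_pos: [0.6508, 0.3099, 0.1958]
tool_rot: [-0.092, 2.757, 0.015]
force: [0.1, 0.2, -0.2]
opening: 0.0134
```

Call:
{"fn": "step_arm", "kwargs": {
  "commands": [
    {"x": 0, "y": 0, "z": 0, "rx": 0, "ry": 0, "rz": 0, "claw": -0.6},
    {"x": 0, "y": 0, "z": 0, "rx": 0, "ry": 0, "rz": 0, "claw": -0.5},
    {"x": 0, "y": 0, "z": 0, "rx": 0, "ry": 0, "rz": 0, "claw": -0.3},
    {"x": 0, "y": 0, "z": 0, "rx": 0, "ry": 0, "rz": 0, "claw": 0},
    {"x": 0, "y": 0, "z": 0, "rx": 0, "ry": 0, "rz": 0, "claw": 0.1}
  ]
}}

```text
clock: 26.45
ee_pos: [0.6506, 0.3098, 0.1956]
tool_rot: [-0.092, 2.757, 0.015]
force: [-0.4, -0.1, 0.2]
opening: 0.0429
```

Call:
{"fn": "step_arm", "kwargs": {
  "commands": [
    {"x": 0, "y": 0, "z": -0.3, "rx": 0, "ry": 0, "rz": 0, "claw": 0.1},
    {"x": 0, "y": 0, "z": -1, "rx": 0, "ry": 0, "rz": 0, "claw": 0.1},
    {"x": 0, "y": 0, "z": -2, "rx": 0, "ry": 0, "rz": 0, "claw": 0.1},
    {"x": 0, "y": 0, "z": -3.5, "rx": 0, "ry": 0, "rz": 0, "claw": 0.1},
    {"x": 0, "y": 0, "z": -5, "rx": 0, "ry": 0, "rz": 0, "claw": 0.1}
  ]
}}

```text
clock: 26.95
ee_pos: [0.603, 0.3069, 0.3126]
tool_rot: [-0.093, 2.758, 0.015]
force: [0.7, 0.1, -0.4]
opening: 0.0508
```

Run:
```python
from plan import *
from lean import lean
for n in ['scene','side']: s=snap(n); print(n,*lean([s],.31),*lean([s],.14)); save(s,n+'_h.png',(230,60,460,250) if n=='scene' else (120,150,350,384),2)
st()
```

```text
scene [ 0.0014 -0.0015  0.3336 -0.0006] 0.0023 185 [ 0.0005 -0.0004  0.3491  0.0007] 0.0023 207
side [-0.0006 -0.0011  0.3456  0.    ] 0.0012 154 [-0.0005  0.0004  0.3766 -0.001 ] 0.0009 77
27.05 [0.6033 0.3093 0.3173] [-0.094  2.751  0.021] F [ 0.3  0.7 -0.4] op 0.0509 q [-0.11  0.41 -0.77  1.86  0.77  0.82  0.35]
```

View pics/scene_h.png

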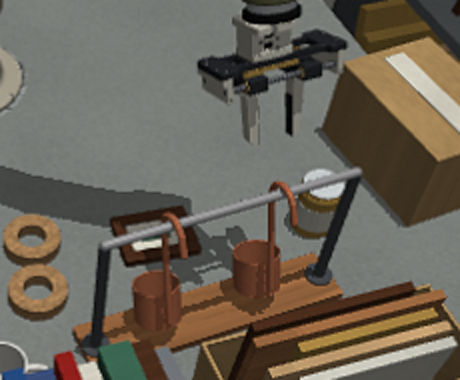

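Both dippers hang steadily, at (160,265) and (270,240). Now the carafes, taking ψ≈1.35 for the jaws.

Run:
```python
from plan import *
plan([(.57,.27,.36,3.2,-.1),(.53,.13,.36,2.6),(.5,-.03,.36,2.0),(.46,-.18,.34,1.5),(.43,-.268,.3,1.35)])
```

```text
27.05 [0.6033 0.3093 0.3173] [-0.094  2.751  0.021] F [ 0.3  0.7 -0.4] op 0.0509 q [-0.11  0.41 -0.77  1.86  0.77  0.82  0.35]
(0.57, 0.27, 0.36, 3.2, -0.1) -> xyz [ 0.68 -1.48 -2.13] r [0.05 3.31 0.11] rows 1.9
(0.53, 0.13, 0.36, 2.6) -> xyz [ 1.92 -5.49 -0.19] r [0.34 1.12 6.87] rows 4.1
(0.5, -0.03, 0.36, 2.0) -> xyz [-2.27 -6.1   0.  ] r [-0.   -0.    6.88] rows 4.0
(0.46, -0.18, 0.34, 1.5) -> xyz [-4.8  -3.95  0.8 ] r [-0.   -0.    5.73] rows 3.4
(0.43, -0.268, 0.3, 1.35) -> xyz [-3.59 -0.95  1.6 ] r [-0.   -0.    1.71] rows 2.0
```

Call:
{"fn": "step_arm", "kwargs": {
  "commands": [
    {"x": 0.1, "y": -0.1, "z": -0.4, "rx": 0, "ry": 0.7, "rz": 0, "claw": 0.1},
    {"x": 0.2, "y": -0.3, "z": -0.8, "rx": 0, "ry": 1.4, "rz": 0, "claw": 0.1},
    {"x": 0.4, "y": -0.6, "z": -1.3, "rx": 0, "ry": 2.1, "rz": 0, "claw": 0.1},
    {"x": 0.5, "y": -1, "z": -1.8, "rx": 0, "ry": 2.8, "rz": 0, "claw": 0.1},
    {"x": 0.7, "y": -1.5, "z": -2.1, "rx": 0.05, "ry": 3.3, "rz": 0.1, "claw": 0.1}
  ]
}}

```text
clock: 27.55
ee_pos: [0.5709, 0.2671, 0.3545]
tool_rot: [-0.087, 3.047, -0.001]
force: [0.4, -0.3, -0.5]
opening: 0.0512
```

Call:
{"fn": "step_arm", "kwargs": {
  "commands": [
    {"x": 0.4, "y": -1.1, "z": 0, "rx": 0.07, "ry": 0.22, "rz": 1.4, "claw": 0.1},
    {"x": 0.8, "y": -2.2, "z": -0.1, "rx": 0.14, "ry": 0.44, "rz": 2.8, "claw": 0.1},
    {"x": 1.2, "y": -3.3, "z": -0.1, "rx": 0.2, "ry": 0.66, "rz": 4.2, "claw": 0.1},
    {"x": 1.6, "y": -4.4, "z": -0.2, "rx": 0.28, "ry": 0.9, "rz": 5.5, "claw": 0.1},
    {"x": 1.9, "y": -5.5, "z": -0.2, "rx": 0.34, "ry": 1.12, "rz": 6.9, "claw": 0.1}
  ]
}}

```text
clock: 28.05
ee_pos: [0.5302, 0.1262, 0.3549]
tool_rot: [-0.852, -3.019, 0.008]
force: [0.4, -0.6, 0.3]
opening: 0.0512
```

Call:
{"fn": "step_arm", "kwargs": {
  "commands": [
    {"x": -0.45, "y": -1.2, "z": 0, "rx": 0, "ry": 0, "rz": 1.4, "claw": 0.1},
    {"x": -0.9, "y": -2.4, "z": 0, "rx": 0, "ry": 0, "rz": 2.8, "claw": 0.1},
    {"x": -1.4, "y": -3.6, "z": 0, "rx": 0, "ry": 0, "rz": 4.2, "claw": 0.1},
    {"x": -1.8, "y": -4.9, "z": 0, "rx": 0, "ry": 0, "rz": 5.5, "claw": 0.1},
    {"x": -2.3, "y": -6.1, "z": 0, "rx": 0, "ry": 0, "rz": 6.9, "claw": 0.1}
  ]
}}

```text
clock: 28.55
ee_pos: [0.5001, -0.0344, 0.3555]
tool_rot: [-1.71, -2.632, 0.01]
force: [0.6, 0.5, -0.1]
opening: 0.0514
```

Call:
{"fn": "step_arm", "kwargs": {
  "commands": [
    {"x": -1, "y": -0.8, "z": 0.1, "rx": 0, "ry": 0, "rz": 1.1, "claw": 0.1},
    {"x": -2, "y": -1.6, "z": 0.3, "rx": 0, "ry": 0, "rz": 2.3, "claw": 0.1},
    {"x": -3, "y": -2.4, "z": 0.5, "rx": 0, "ry": 0, "rz": 3.5, "claw": 0.1},
    {"x": -4, "y": -3.2, "z": 0.7, "rx": 0, "ry": 0, "rz": 4.6, "claw": 0.1},
    {"x": -4.8, "y": -3.95, "z": 0.8, "rx": 0, "ry": 0, "rz": 5.7, "claw": 0.1}
  ]
}}

```text
clock: 29.05
ee_pos: [0.4592, -0.1847, 0.3358]
tool_rot: [-2.307, -2.131, 0.011]
force: [0.5, -0.1, -0.0]
opening: 0.0515
```

Call:
{"fn": "step_arm", "kwargs": {
  "commands": [
    {"x": -1, "y": -0.3, "z": 0.5, "rx": 0, "ry": 0, "rz": 0.5, "claw": 0.1},
    {"x": -2, "y": -0.5, "z": 0.9, "rx": 0, "ry": 0, "rz": 1, "claw": 0.1},
    {"x": -2.8, "y": -0.7, "z": 1.3, "rx": 0, "ry": 0, "rz": 1.5, "claw": 0.1},
    {"x": -3.4, "y": -0.9, "z": 1.6, "rx": 0, "ry": 0, "rz": 1.7, "claw": 0.1},
    {"x": -3.6, "y": -0.95, "z": 1.6, "rx": 0, "ry": 0, "rz": 1.7, "claw": 0.1}
  ]
}}

```text
clock: 29.55
ee_pos: [0.4283, -0.2724, 0.2956]
tool_rot: [-2.454, -1.957, 0.012]
force: [-0.5, 0.2, 0.3]
opening: 0.0511
```

```bash
cat > look.py <<'E'
from plan import *
from f import *
np.set_printoptions(precision=4,suppress=True)
def look(necks,rings,cams=('scene','side','wrist')):
    for n in cams:
        s=snap(n)
        for c in necks:
            try: a=neck(s,c); print(n,'neck',a[0],'rms',round(a[1],4),a[2])
            except Exception as e: print(n,c,'none')
        for c in rings:
            try: a=ring(s,c); print(n,'ring',*a)
            except Exception as e: print(n,c,'none')
        np.save('last_'+n+'.npy',s,allow_pickle=True)
E
python3 - <<'E'
from look import *
look([(.415,-.268),(.396,-.363),(.510,-.289),(.489,-.381)],[(.442,.0095),(.428,-.1165),(.548,-.0125),(.551,-.141)])
plan([(.415,-.268,.24,1.35),(.415,-.268,.091,1.35)])
E
```

```text
scene neck [ 0.4148 -0.2667] rms 0.002 61
scene neck [ 0.3957 -0.3622] rms 0.0018 61
scene neck [ 0.5096 -0.2877] rms 0.0018 66
scene neck [ 0.5122 -0.3764] rms 0.0041 69
scene ring [0.4431 0.0102] 408
scene ring [ 0.429 -0.116] 412
scene ring [ 0.5482 -0.0118] 463
scene ring [ 0.5524 -0.1412] 479
side neck [ 0.4158 -0.2696] rms 0.0016 47
side neck [ 0.3977 -0.3632] rms 0.0017 40
side neck [ 0.5113 -0.2885] rms 0.0016 41
side neck [ 0.4915 -0.3812] rms 0.0018 34
side ring [0.4426 0.0099] 430
side ring [ 0.4275 -0.1172] 357
side ring [ 0.5474 -0.0125] 409
side ring [ 0.551  -0.1412] 334
wrist neck [ 0.4152 -0.2688] rms 0.0002 97
wrist neck [ 0.3963 -0.3632] rms 0.0003 206
wrist neck [ 0.511  -0.2894] rms 0.0003 153
wrist neck [ 0.4898 -0.3813] rms 0.0002 36
wrist (0.442, 0.0095) none
wrist ring [ 0.4277 -0.1184] 2827
wrist (0.548, -0.0125) none
wrist ring [ 0.5511 -0.1434] 2884
29.7 [ 0.43   -0.2707  0.2971] [-2.453 -1.962  0.01 ] F [ 0.5 -0.  -0.3] op 0.0511 q [ 0.73  0.27 -0.36  1.98  0.12  0.92  0.09]
(0.415, -0.268, 0.24, 1.35) -> xyz [-0.01 -0.6   2.28] r [-0.05  0.05 -0.01] rows 1.2
(0.415, -0.268, 0.091, 1.35) -> xyz [-0.   -0.    5.96] r [0. 0. 0.] rows 3.0
```

Call:
{"fn": "step_arm", "kwargs": {
  "commands": [
    {"x": 0, "y": -0.3, "z": 0.8, "rx": 0, "ry": 0, "rz": 0, "claw": 0.1},
    {"x": 0.02, "y": -0.6, "z": 1.8, "rx": 0, "ry": 0, "rz": 0, "claw": 0.1},
    {"x": 0.02, "y": -0.6, "z": 2.3, "rx": 0, "ry": 0, "rz": 0, "claw": 0.1},
    {"x": 0.02, "y": -0.6, "z": 2.3, "rx": 0, "ry": 0, "rz": 0, "claw": 0.1},
    {"x": 0.02, "y": -0.6, "z": 2.3, "rx": 0, "ry": 0, "rz": 0, "claw": 0.1}
  ]
}}

```text
clock: 30.2
ee_pos: [0.4157, -0.2674, 0.2401]
tool_rot: [2.453, 1.962, -0.009]
force: [0.0, -0.2, 0.3]
opening: 0.0511
```

Run:
```python
from plan import *
plan([(.4152,-.2688,.235,1.35),(.4152,-.2688,.094,1.35),(.4152,-.2688,.26,1.35),(.43,-.13,.26,1.35),(.4425,.0095,.26,1.35),(.4425,.0095,.12,1.35)])
```

```text
30.2 [ 0.4157 -0.2674  0.2401] [ 2.453  1.962 -0.009] F [ 0.  -0.2  0.3] op 0.0511 q [ 0.72  0.32 -0.35  2.08  0.16  0.78  0.06]
(0.4152, -0.2688, 0.235, 1.35) -> xyz [-0.06 -0.01  0.2 ] r [-0.04  0.05 -0.01] rows 0.1
(0.4152, -0.2688, 0.094, 1.35) -> xyz [0.   0.   5.64] r [-0.  0.  0.] rows 2.8
(0.4152, -0.2688, 0.26, 1.35) -> xyz [-0.    0.   -6.64] r [-0.  0.  0.] rows 3.3
(0.43, -0.13, 0.26, 1.35) -> xyz [ 5.55 -0.63  0.  ] r [-0.  0.  0.] rows 2.8
(0.4425, 0.0095, 0.26, 1.35) -> xyz [ 5.55 -0.74 -0.  ] r [-0.  0.  0.] rows 2.8
(0.4425, 0.0095, 0.12, 1.35) -> xyz [0.  0.  5.6] r [-0.  0.  0.] rows 2.8
```

Call:
{"fn": "step_arm", "kwargs": {
  "commands": [
    {"x": -0.06, "y": 0, "z": 1.2, "rx": -0.04, "ry": 0.05, "rz": 0, "claw": 0.1},
    {"x": -0.06, "y": 0, "z": 2.6, "rx": -0.04, "ry": 0.05, "rz": 0, "claw": 0.1},
    {"x": -0.06, "y": 0, "z": 4, "rx": -0.04, "ry": 0.05, "rz": 0, "claw": 0.1},
    {"x": -0.06, "y": 0, "z": 5.2, "rx": -0.04, "ry": 0.05, "rz": 0, "claw": 0.1},
    {"x": -0.06, "y": 0, "z": 5.84, "rx": -0.04, "ry": 0.05, "rz": 0, "claw": 0.1}
  ]
}}

```text
clock: 30.7
ee_pos: [0.4143, -0.2696, 0.0922]
tool_rot: [-2.454, -1.961, 0.001]
force: [0.3, 0.5, 0.4]
opening: 0.0511
```

Call:
{"fn": "step_arm", "kwargs": {
  "commands": [
    {"x": 0, "y": 0, "z": 0, "rx": 0, "ry": 0, "rz": 0, "claw": 0},
    {"x": 0, "y": 0, "z": 0, "rx": 0, "ry": 0, "rz": 0, "claw": -0.3},
    {"x": 0, "y": 0, "z": 0, "rx": 0, "ry": 0, "rz": 0, "claw": -0.6},
    {"x": 0, "y": 0, "z": 0, "rx": 0, "ry": 0, "rz": 0, "claw": -0.6},
    {"x": 0, "y": 0, "z": 0, "rx": 0, "ry": 0, "rz": 0, "claw": -0.6}
  ],
  "force": 25
}}

```text
clock: 31.2
ee_pos: [0.4144, -0.2701, 0.0945]
tool_rot: [2.453, 1.96, -0.0]
force: [-0.1, 0.1, 7.3]
opening: 0.0274
```

Call:
{"fn": "step_arm", "kwargs": {
  "commands": [
    {"x": 0, "y": 0, "z": -0.2, "rx": 0, "ry": 0, "rz": 0, "claw": -0.6},
    {"x": 0, "y": 0, "z": -0.7, "rx": 0, "ry": 0, "rz": 0, "claw": -0.6},
    {"x": 0, "y": 0, "z": -1.6, "rx": 0, "ry": 0, "rz": 0, "claw": -0.6},
    {"x": 0, "y": 0, "z": -2.8, "rx": 0, "ry": 0, "rz": 0, "claw": -0.6},
    {"x": 0, "y": 0, "z": -4.2, "rx": 0, "ry": 0, "rz": 0, "claw": -0.6}
  ]
}}

```text
clock: 31.7
ee_pos: [0.4127, -0.2691, 0.1991]
tool_rot: [-2.452, -1.959, 0.003]
force: [0.4, -0.7, -2.6]
opening: 0.0276
```

Call:
{"fn": "step_arm", "kwargs": {
  "commands": [
    {"x": 0, "y": 0, "z": -1.4, "rx": 0, "ry": 0, "rz": 0, "claw": -0.6},
    {"x": 0, "y": 0, "z": -2.2, "rx": 0, "ry": 0, "rz": 0, "claw": -0.6},
    {"x": 0, "y": 0, "z": -2.4, "rx": 0, "ry": 0, "rz": 0, "claw": -0.6},
    {"x": 0, "y": 0, "z": -2.4, "rx": 0, "ry": 0, "rz": 0, "claw": -0.6},
    {"x": 0, "y": 0, "z": -2.4, "rx": 0, "ry": 0, "rz": 0, "claw": -0.6}
  ]
}}

```text
clock: 32.2
ee_pos: [0.4129, -0.2693, 0.2573]
tool_rot: [-2.453, -1.96, 0.003]
force: [-1.2, 0.5, -2.9]
opening: 0.0277
```

Run:
```python
from look import *
look([],[(.442,.0095),(.428,-.1165),(.548,-.0125),(.551,-.141)],('scene','side'))
plan([(.43,-.13,.26,1.35),(.4425,.0095,.26,1.35),(.4425,.0095,.12,1.35)])
s=np.load('last_scene.npy',allow_pickle=True).item(); save(s,'lift1.png',(90,60,330,260),2.5)
```

```text
scene ring [0.4438 0.0101] 413
scene ring [ 0.4283 -0.1165] 411
scene ring [ 0.548  -0.0119] 467
scene ring [ 0.552  -0.1408] 480
side ring [0.4423 0.0098] 430
side ring [ 0.427  -0.1167] 357
side ring [ 0.5472 -0.0125] 400
side ring [ 0.5511 -0.1413] 337
32.3 [ 0.413  -0.2692  0.2571] [-2.452 -1.959  0.003] F [ 0.7  0.9 -2.8] op 0.0276 q [ 0.75  0.29 -0.37  2.06  0.14  0.82  0.08]
(0.43, -0.13, 0.26, 1.35) -> xyz [ 5.58 -0.57 -0.11] r [-0.04 -0.   -0.02] rows 2.8
(0.4425, 0.0095, 0.26, 1.35) -> xyz [ 5.55 -0.73 -0.  ] r [ 0. -0.  0.] rows 2.8
(0.4425, 0.0095, 0.12, 1.35) -> xyz [ 0.  -0.   5.6] r [ 0. -0.  0.] rows 2.8
```

View pics/lift1.png

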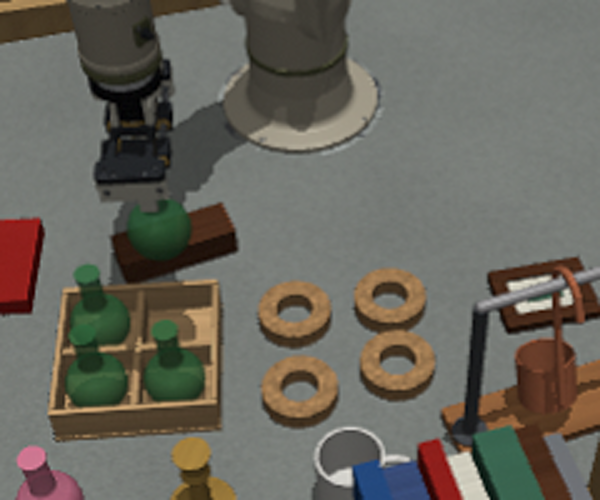

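Call:
{"fn": "step_arm", "kwargs": {
  "commands": [
    {"x": 0.3, "y": 0, "z": 0, "rx": 0, "ry": 0, "rz": 0, "claw": -0.6},
    {"x": 1.3, "y": -0.1, "z": -0.1, "rx": 0, "ry": 0, "rz": 0, "claw": -0.6},
    {"x": 2.7, "y": -0.3, "z": -0.1, "rx": 0, "ry": 0, "rz": 0, "claw": -0.6},
    {"x": 4.1, "y": -0.4, "z": -0.1, "rx": 0, "ry": 0, "rz": 0, "claw": -0.6},
    {"x": 5.6, "y": -0.55, "z": -0.1, "rx": 0, "ry": 0, "rz": 0, "claw": -0.6}
  ]
}}

```text
clock: 32.8
ee_pos: [0.4311, -0.1283, 0.2603]
tool_rot: [-2.454, -1.96, 0.002]
force: [0.7, -0.1, -3.2]
opening: 0.0278
```

Call:
{"fn": "step_arm", "kwargs": {
  "commands": [
    {"x": 1.4, "y": -0.2, "z": 0, "rx": 0, "ry": 0, "rz": 0, "claw": -0.6},
    {"x": 2.8, "y": -0.4, "z": 0, "rx": 0, "ry": 0, "rz": 0, "claw": -0.6},
    {"x": 4.2, "y": -0.6, "z": 0, "rx": 0, "ry": 0, "rz": 0, "claw": -0.6},
    {"x": 5.2, "y": -0.7, "z": 0, "rx": 0, "ry": 0, "rz": 0, "claw": -0.6},
    {"x": 5.55, "y": -0.73, "z": 0, "rx": 0, "ry": 0, "rz": 0, "claw": -0.6}
  ]
}}

```text
clock: 33.3
ee_pos: [0.4439, 0.0126, 0.2605]
tool_rot: [-2.449, -1.965, 0.001]
force: [0.9, -0.4, -3.0]
opening: 0.0278
```

Call:
{"fn": "step_arm", "kwargs": {
  "commands": [
    {"x": 0, "y": 0, "z": 0, "rx": 0, "ry": 0, "rz": 0, "claw": -0.6},
    {"x": 0, "y": 0, "z": 0, "rx": 0, "ry": 0, "rz": 0, "claw": -0.6},
    {"x": 0, "y": 0, "z": 0.5, "rx": 0, "ry": 0, "rz": 0, "claw": -0.6},
    {"x": 0, "y": 0, "z": 1.2, "rx": 0, "ry": 0, "rz": 0, "claw": -0.6},
    {"x": 0, "y": 0, "z": 2, "rx": 0, "ry": 0, "rz": 0, "claw": -0.6}
  ]
}}

```text
clock: 33.8
ee_pos: [0.4441, 0.0077, 0.2105]
tool_rot: [2.457, 1.957, -0.001]
force: [-0.0, -0.2, -2.8]
opening: 0.0273
```

Call:
{"fn": "step_arm", "kwargs": {
  "commands": [
    {"x": 0, "y": 0, "z": 0.8, "rx": 0, "ry": 0, "rz": 0, "claw": -0.6},
    {"x": 0, "y": 0, "z": 1.6, "rx": 0, "ry": 0, "rz": 0, "claw": -0.6},
    {"x": 0, "y": 0, "z": 2.3, "rx": 0, "ry": 0, "rz": 0, "claw": -0.6},
    {"x": 0, "y": 0, "z": 2.7, "rx": 0, "ry": 0, "rz": 0, "claw": -0.6},
    {"x": 0, "y": 0, "z": 2.8, "rx": 0, "ry": 0, "rz": 0, "claw": -0.6}
  ]
}}

```text
clock: 34.3
ee_pos: [0.4434, 0.0083, 0.1399]
tool_rot: [-2.455, -1.959, 0.004]
force: [0.5, 0.2, -2.6]
opening: 0.0274
```

Run:
```python
from look import *
look([],[(.443,.0098)],('scene','side'))
plan([(.4428,.0098,.12,1.35),(.4428,.0098,.1035,1.35)])
```

```text
scene ring [0.4456 0.0096] 291
side ring [0.4429 0.0089] 296
34.4 [0.444  0.0089 0.1408] [-2.455 -1.96   0.002] F [ 0.3  0.1 -3. ] op 0.0273 q [ 0.15  0.42 -0.4   2.28  0.34  0.49 -0.75]
(0.4428, 0.0098, 0.12, 1.35) -> xyz [ 0.03 -0.05  0.83] r [-0.02  0.01 -0.03] rows 0.4
(0.4428, 0.0098, 0.1035, 1.35) -> xyz [-0.   -0.    0.66] r [ 0. -0.  0.] rows 0.3
```

Call:
{"fn": "step_arm", "kwargs": {
  "commands": [
    {"x": -0.03, "y": -0.05, "z": 0.3, "rx": 0, "ry": 0, "rz": 0, "claw": -0.6},
    {"x": -0.03, "y": -0.05, "z": 0.6, "rx": 0, "ry": 0, "rz": 0, "claw": -0.6},
    {"x": -0.03, "y": -0.05, "z": 0.9, "rx": 0, "ry": 0, "rz": 0, "claw": -0.6},
    {"x": -0.03, "y": -0.05, "z": 1.15, "rx": 0, "ry": 0, "rz": 0, "claw": -0.6},
    {"x": -0.03, "y": -0.05, "z": 1.25, "rx": 0, "ry": 0, "rz": 0, "claw": -0.6}
  ]
}}

```text
clock: 34.9
ee_pos: [0.4423, 0.009, 0.1088]
tool_rot: [-2.453, -1.961, 0.003]
force: [-0.6, -0.1, -2.9]
opening: 0.0277
```

Call:
{"fn": "step_arm", "kwargs": {
  "commands": [
    {"x": 0, "y": 0, "z": 0.04, "rx": 0, "ry": 0, "rz": 0, "claw": -0.6},
    {"x": 0, "y": 0, "z": 0.08, "rx": 0, "ry": 0, "rz": 0, "claw": -0.6},
    {"x": 0, "y": 0, "z": 0.12, "rx": 0, "ry": 0, "rz": 0, "claw": -0.6},
    {"x": 0, "y": 0, "z": 0.16, "rx": 0, "ry": 0, "rz": 0, "claw": -0.6},
    {"x": 0, "y": 0, "z": 0.18, "rx": 0, "ry": 0, "rz": 0, "claw": -0.6}
  ]
}}

```text
clock: 35.4
ee_pos: [0.4427, 0.0089, 0.1054]
tool_rot: [2.454, 1.961, -0.001]
force: [-1.9, -1.3, 11.0]
opening: 0.0272
```

Call:
{"fn": "step_arm", "kwargs": {
  "commands": [
    {"x": 0, "y": 0, "z": -0.03, "rx": 0, "ry": 0, "rz": 0, "claw": -0.6},
    {"x": 0, "y": 0, "z": -0.05, "rx": 0, "ry": 0, "rz": 0, "claw": -0.6},
    {"x": 0, "y": 0, "z": -0.05, "rx": 0, "ry": 0, "rz": 0, "claw": -0.6},
    {"x": 0, "y": 0, "z": -0.05, "rx": 0, "ry": 0, "rz": 0, "claw": -0.6},
    {"x": 0, "y": 0, "z": -0.05, "rx": 0, "ry": 0, "rz": 0, "claw": -0.6}
  ],
  "force": 5
}}

```text
clock: 35.9
ee_pos: [0.4425, 0.0089, 0.1063]
tool_rot: [-2.454, -1.961, 0.002]
force: [-0.2, -1.5, -1.8]
opening: 0.0275
```

Call:
{"fn": "step_arm", "kwargs": {
  "commands": [
    {"x": 0, "y": 0, "z": 0, "rx": 0, "ry": 0, "rz": 0, "claw": -0.38},
    {"x": 0, "y": 0, "z": 0, "rx": 0, "ry": 0, "rz": 0, "claw": -0.34},
    {"x": 0, "y": 0, "z": 0, "rx": 0, "ry": 0, "rz": 0, "claw": -0.28},
    {"x": 0, "y": 0, "z": 0, "rx": 0, "ry": 0, "rz": 0, "claw": -0.1},
    {"x": 0, "y": 0, "z": 0, "rx": 0, "ry": 0, "rz": 0, "claw": 0.1}
  ]
}}

```text
clock: 36.4
ee_pos: [0.4426, 0.0089, 0.1063]
tool_rot: [-2.454, -1.961, 0.001]
force: [-0.1, -0.5, -1.0]
opening: 0.0448
```

Call:
{"fn": "step_arm", "kwargs": {
  "commands": [
    {"x": 0, "y": 0, "z": 0, "rx": 0, "ry": 0, "rz": 0, "claw": 0.1},
    {"x": 0, "y": 0, "z": 0, "rx": 0, "ry": 0, "rz": 0, "claw": 0.1},
    {"x": 0, "y": 0, "z": -0.5, "rx": 0, "ry": 0, "rz": 0, "claw": 0.1},
    {"x": 0, "y": 0, "z": -1.5, "rx": 0, "ry": 0, "rz": 0, "claw": 0.1},
    {"x": 0, "y": 0, "z": -3, "rx": 0, "ry": 0, "rz": 0, "claw": 0.1}
  ]
}}

```text
clock: 36.9
ee_pos: [0.4415, 0.009, 0.181]
tool_rot: [-2.452, -1.96, 0.006]
force: [0.1, -0.0, -0.1]
opening: 0.0516
```

Call:
{"fn": "step_arm", "kwargs": {
  "commands": [
    {"x": 0, "y": 0, "z": -1, "rx": 0, "ry": 0, "rz": 0, "claw": 0.1},
    {"x": 0, "y": 0, "z": -2, "rx": 0, "ry": 0, "rz": 0, "claw": 0.1},
    {"x": 0, "y": 0, "z": -2.4, "rx": 0, "ry": 0, "rz": 0, "claw": 0.1},
    {"x": 0, "y": 0, "z": -2.4, "rx": 0, "ry": 0, "rz": 0, "claw": 0.1},
    {"x": 0, "y": 0, "z": -2.4, "rx": 0, "ry": 0, "rz": 0, "claw": 0.1}
  ]
}}

```text
clock: 37.4
ee_pos: [0.4423, 0.0087, 0.2405]
tool_rot: [-2.454, -1.96, 0.003]
force: [-0.4, 0.1, 0.1]
opening: 0.0509
```

Run:
```python
from look import *
look([(.4428,.0095)],[(.443,.0098),(.428,-.117),(.548,-.0125),(.551,-.142)],('scene','side','wrist'))
s=np.load('last_scene.npy',allow_pickle=True).item(); save(s,'set1.png',(90,60,330,260),2.5)
plan([(.46,-.14,.25,1.35),(.511,-.2894,.24,1.35),(.511,-.2894,.094,1.35)])
```

```text
scene neck [0.4373 0.008 ] rms 0.0021 62
scene ring [0.4464 0.0092] 236
scene ring [ 0.4292 -0.116 ] 417
scene ring [ 0.5488 -0.0115] 458
scene ring [ 0.5527 -0.1406] 482
side neck [0.4383 0.005 ] rms 0.002 64
side ring [0.4433 0.0096] 236
side ring [ 0.4273 -0.1164] 283
side ring [ 0.5468 -0.0126] 399
side ring [ 0.5504 -0.1412] 342
wrist neck [0.438  0.0047] rms 0.0011 273
wrist ring [0.444  0.0087] 959
wrist ring [ 0.4276 -0.1175] 2158
wrist ring [ 0.5466 -0.0135] 2754
wrist ring [ 0.551  -0.1427] 1171
37.55 [0.4421 0.0089 0.2401] [-2.453 -1.96   0.004] F [-0.4  1.   0.5] op 0.0508 q [ 0.27  0.27 -0.51  2.17  0.19  0.75 -0.59]
(0.46, -0.14, 0.25, 1.35) -> xyz [-5.65  2.01 -0.4 ] r [-0.04  0.01 -0.02] rows 3.0
(0.511, -0.2894, 0.24, 1.35) -> xyz [-5.39  3.3   0.41] r [0. 0. 0.] rows 3.2
(0.511, -0.2894, 0.094, 1.35) -> xyz [ 0.   -0.    5.84] r [0. 0. 0.] rows 2.9
```

View pics/set1.png

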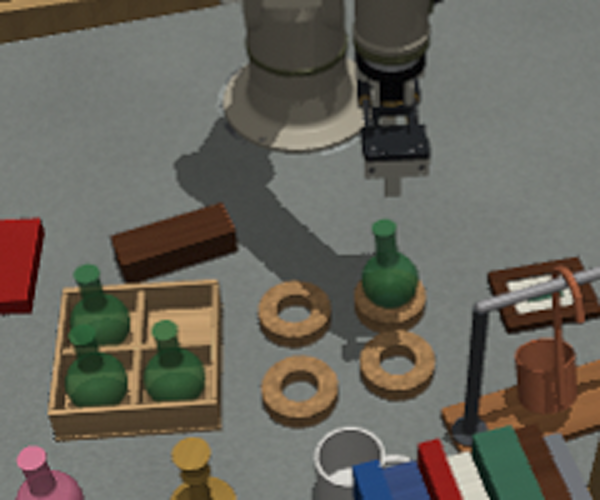

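The carafe stands in its ring, but the neck may lean by about 6 mm. I measure its axis over time.

```bash
cat >> f.py <<'E'
def axis(s,c,z0,z1):
    "axis of a neck: x,y at mid height and slopes; green points between z0,z1"
    W,H,S,V=masks(s); z=W[...,2]
    m=(H>40)&(H<95)&(S>70)&near(W,c,.035)&(z>z0)&(z<z1); p=W[m]; zm=(z0+z1)/2
    f=lambda a:np.hypot(p[:,0]-a[0]-a[2]*(p[:,2]-zm),p[:,1]-a[1]-a[3]*(p[:,2]-zm))-.014
    q=least_squares(f,[*c,0,0],loss='soft_l1',f_scale=.001); return np.round(q.x,4),np.sqrt(np.mean(q.fun**2)).round(4),m.sum()
def ball(s,c,zc):
    W,H,S,V=masks(s); z=W[...,2]
    m=(H>40)&(H<95)&(S>70)&near(W,c,.045)&(z>zc-.01)&(z<zc+.03); p=W[m]
    f=lambda a:np.linalg.norm(p-a,axis=1)-.038
    q=least_squares(f,[*c,zc],loss='soft_l1',f_scale=.001); return np.round(q.x,4),np.sqrt(np.mean(q.fun**2)).round(4),m.sum()
E
python3 - <<'E'
from look import *
for i in range(3):
    s=snap('wrist'); print(axis(s,(.438,.005),.100,.137),ball(s,(.443,.009),.055))
s=np.load('last_wrist.npy',allow_pickle=True).item();print(axis(s,(.438,.005),.100,.137))
for n in('scene','side'):
  s=np.load(f'last_{n}.npy',allow_pickle=True).item();print(n,axis(s,(.438,.005),.100,.137),ball(s,(.443,.009),.055))
  for c in [(.396,-.363),(.511,-.289)]: print(axis(s,c,.092,.128),ball(s,c,.046))
E
```

```text
(array([ 0.4372,  0.0041, -0.0779, -0.0846]), np.float64(0.0002), np.int64(283)) (array([0.4419, 0.0084, 0.054 ]), np.float64(0.0005), np.int64(1353))
(array([ 0.4373,  0.0041, -0.0801, -0.087 ]), np.float64(0.0002), np.int64(292)) (array([0.4419, 0.0083, 0.054 ]), np.float64(0.0005), np.int64(1358))
(array([ 0.4372,  0.0041, -0.0806, -0.0863]), np.float64(0.0002), np.int64(293)) (array([0.4419, 0.0083, 0.054 ]), np.float64(0.0005), np.int64(1361))
(array([ 0.4373,  0.0041, -0.0794, -0.0859]), np.float64(0.0002), np.int64(287))
scene (array([ 0.4369,  0.0082, -0.0652,  0.0334]), np.float64(0.002), np.int64(67)) (array([0.441 , 0.011 , 0.0537]), np.float64(0.0028), np.int64(263))
(array([ 0.3943, -0.3621, -0.0716,  0.0485]), np.float64(0.0018), np.int64(64)) (array([ 0.3951, -0.3627,  0.044 ]), np.float64(0.0024), np.int64(214))
(array([ 0.5098, -0.287 , -0.0132, -0.006 ]), np.float64(0.0021), np.int64(73)) (array([ 0.5089, -0.2871,  0.0461]), np.float64(0.0027), np.int64(265))
side (array([ 0.4374,  0.0041, -0.0814, -0.0832]), np.float64(0.0013), np.int64(67)) (array([0.442 , 0.0078, 0.0555]), np.float64(0.0016), np.int64(227))
(array([ 0.395 , -0.3633, -0.0737, -0.0788]), np.float64(0.0015), np.int64(27)) (array([ 0.3965, -0.3632,  0.0459]), np.float64(0.0024), np.int64(46))
(array([ 0.511, -0.289,  0.   ,  0.   ]), np.float64(nan), np.int64(0)) (array([ 0.5178, -0.2818,  0.0481]), np.float64(0.0021), np.int64(15))
  return _methods._mean(a, axis=axis, dtype=dtype,
  ret = ret.dtype.type(ret / rcount)
```

The lean is static at 0.12 rad, probably because the pads reached the lip flare and friction in the ring held it. I regrip lower with the jaws along the lean direction, so that the flat pads square the neck.

Run:
```python
from plan import *
plan([(.4419,.0083,.22,1.9),(.4419,.0083,.18,2.4),(.4419,.0083,.098,2.4)])
```

```text
37.7 [0.4424 0.009  0.2406] [-2.453 -1.96   0.003] F [1.1 0.  1.1] op 0.0511 q [ 0.27  0.27 -0.51  2.17  0.19  0.75 -0.59]
(0.4419, 0.0083, 0.22, 1.9) -> xyz [-0.03 -0.01  0.82] r [-0.03 -0.   -6.32] rows 3.7
(0.4419, 0.0083, 0.18, 2.4) -> xyz [ 0.  -0.   1.6] r [ 0.    0.   -5.73] rows 3.4
(0.4419, 0.0083, 0.098, 2.4) -> xyz [ 0.   -0.    3.28] r [0. 0. 0.] rows 1.6
```

Call:
{"fn": "step_arm", "kwargs": {
  "commands": [
    {"x": 0, "y": 0, "z": 0.2, "rx": 0, "ry": 0, "rz": -1.4, "claw": 0.1},
    {"x": 0, "y": 0, "z": 0.4, "rx": 0, "ry": 0, "rz": -2.8, "claw": 0.1},
    {"x": -0.03, "y": 0, "z": 0.6, "rx": 0, "ry": 0, "rz": -4.2, "claw": 0.1},
    {"x": -0.03, "y": 0, "z": 0.8, "rx": 0, "ry": 0, "rz": -5.4, "claw": 0.1},
    {"x": -0.03, "y": 0, "z": 0.8, "rx": 0, "ry": 0, "rz": -6.3, "claw": 0.1}
  ]
}}

```text
clock: 38.2
ee_pos: [0.4421, 0.0081, 0.2204]
tool_rot: [-1.823, -2.556, 0.002]
force: [0.5, -0.7, 0.6]
opening: 0.0512
```

Call:
{"fn": "step_arm", "kwargs": {
  "commands": [
    {"x": 0, "y": 0, "z": 0.3, "rx": 0, "ry": 0, "rz": -1.4, "claw": 0.1},
    {"x": 0, "y": 0, "z": 0.6, "rx": 0, "ry": 0, "rz": -2.8, "claw": 0.1},
    {"x": 0, "y": 0, "z": 0.6, "rx": 0, "ry": 0, "rz": -4.2, "claw": 0.1},
    {"x": 0, "y": 0, "z": 0.6, "rx": 0, "ry": 0, "rz": -5.4, "claw": 0.1},
    {"x": 0, "y": 0, "z": 0.6, "rx": 0, "ry": 0, "rz": -5.7, "claw": 0.1}
  ]
}}

```text
clock: 38.7
ee_pos: [0.4423, 0.0082, 0.2059]
tool_rot: [-1.141, -2.925, 0.001]
force: [-0.0, 0.1, 0.7]
opening: 0.0514
```

Call:
{"fn": "step_arm", "kwargs": {
  "commands": [
    {"x": 0, "y": 0, "z": 0, "rx": 0, "ry": 0, "rz": 0, "claw": 0.2},
    {"x": 0, "y": 0, "z": 0, "rx": 0, "ry": 0, "rz": 0, "claw": 0.2},
    {"x": 0, "y": 0, "z": 0, "rx": 0, "ry": 0, "rz": 0, "claw": 0.2},
    {"x": 0, "y": 0, "z": 0, "rx": 0, "ry": 0, "rz": 0, "claw": 0.2},
    {"x": 0, "y": 0, "z": 0, "rx": 0, "ry": 0, "rz": 0, "claw": 0.2}
  ]
}}

```text
clock: 39.2
ee_pos: [0.4425, 0.0083, 0.2064]
tool_rot: [-1.145, -2.925, 0.001]
force: [0.0, 0.0, 0.2]
opening: 0.056
```

Run:
```python
from look import *
s=snap('wrist'); print(axis(s,(.438,.005),.100,.137),ball(s,(.443,.009),.055))
plan([(.4419,.0083,.098,2.4)])
```

```text
(array([ 0.4372,  0.0041, -0.0625, -0.0838]), np.float64(0.0002), np.int64(291)) (array([0.4418, 0.0084, 0.0541]), np.float64(0.0004), np.int64(1599))
39.25 [0.4425 0.0082 0.2064] [-1.145 -2.925  0.001] F [-0.7 -0.4  1. ] op 0.056 q [ 0.43  0.36 -0.75  2.2   0.38  0.71  0.25]
(0.4419, 0.0083, 0.098, 2.4) -> xyz [ 0.02 -0.01  4.33] r [-0.01 -0.01 -0.06] rows 2.2
```

Descend and grip gently at 8 N, then release slowly.

Call:
{"fn": "step_arm", "kwargs": {
  "commands": [
    {"x": 0.02, "y": 0, "z": 1, "rx": 0, "ry": 0, "rz": 0, "claw": 0.2},
    {"x": 0.02, "y": 0, "z": 2.2, "rx": 0, "ry": 0, "rz": 0, "claw": 0.2},
    {"x": 0.02, "y": 0, "z": 3.4, "rx": 0, "ry": 0, "rz": 0, "claw": 0.2},
    {"x": 0.02, "y": 0, "z": 4.1, "rx": 0, "ry": 0, "rz": 0, "claw": 0.2},
    {"x": 0.02, "y": 0, "z": 4.33, "rx": 0, "ry": 0, "rz": 0, "claw": 0.2}
  ]
}}

```text
clock: 39.75
ee_pos: [0.4412, 0.0086, 0.0966]
tool_rot: [-1.143, -2.923, 0.003]
force: [-0.2, -0.1, 0.2]
opening: 0.0558
```

Call:
{"fn": "step_arm", "kwargs": {
  "commands": [
    {"x": 0, "y": 0, "z": 0, "rx": 0, "ry": 0, "rz": 0, "claw": 0},
    {"x": 0, "y": 0, "z": 0, "rx": 0, "ry": 0, "rz": 0, "claw": -0.15},
    {"x": 0, "y": 0, "z": 0, "rx": 0, "ry": 0, "rz": 0, "claw": -0.3},
    {"x": 0, "y": 0, "z": 0, "rx": 0, "ry": 0, "rz": 0, "claw": -0.4},
    {"x": 0, "y": 0, "z": 0, "rx": 0, "ry": 0, "rz": 0, "claw": -0.5}
  ],
  "force": 10
}}

```text
clock: 40.25
ee_pos: [0.4422, 0.0083, 0.0985]
tool_rot: [-1.146, -2.925, 0.001]
force: [-0.1, 1.1, -2.7]
opening: 0.0278
```

Call:
{"fn": "step_arm", "kwargs": {
  "commands": [
    {"x": 0, "y": 0, "z": 0, "rx": 0, "ry": 0, "rz": 0, "claw": -0.5},
    {"x": 0, "y": 0, "z": 0, "rx": 0, "ry": 0, "rz": 0, "claw": -0.5},
    {"x": 0, "y": 0, "z": 0, "rx": 0, "ry": 0, "rz": 0, "claw": -0.5},
    {"x": 0, "y": 0, "z": 0, "rx": 0, "ry": 0, "rz": 0, "claw": -0.5},
    {"x": 0, "y": 0, "z": 0, "rx": 0, "ry": 0, "rz": 0, "claw": -0.5}
  ]
}}

```text
clock: 40.75
ee_pos: [0.4421, 0.0085, 0.0981]
tool_rot: [-1.145, -2.925, 0.001]
force: [0.9, -0.8, 0.2]
opening: 0.0282
```

Run:
```python
from look import *
for n in('scene','side'):
  s=snap(n);print(n,axis(s,(.44,.007),.100,.137),ball(s,(.443,.009),.055))
st()
```

```text
scene (array([ 0.4402,  0.0106, -0.0162,  0.0229]), np.float64(0.0029), np.int64(58)) (array([0.4408, 0.0113, 0.0539]), np.float64(0.0026), np.int64(257))
side (array([ 0.4416,  0.0084,  0.0083, -0.0322]), np.float64(0.0012), np.int64(43)) (array([0.4418, 0.0081, 0.056 ]), np.float64(0.0015), np.int64(223))
40.85 [0.4421 0.0085 0.0981] [-1.145 -2.925  0.001] F [ 0.3 -0.1  0.3] op 0.028 q [ 0.24  0.53 -0.54  2.32  0.64  0.45 -0.01]
```

Call:
{"fn": "step_arm", "kwargs": {
  "commands": [
    {"x": 0, "y": 0, "z": 0, "rx": 0, "ry": 0, "rz": 0, "claw": -0.39},
    {"x": 0, "y": 0, "z": 0, "rx": 0, "ry": 0, "rz": 0, "claw": -0.36},
    {"x": 0, "y": 0, "z": 0, "rx": 0, "ry": 0, "rz": 0, "claw": -0.32},
    {"x": 0, "y": 0, "z": 0, "rx": 0, "ry": 0, "rz": 0, "claw": -0.2},
    {"x": 0, "y": 0, "z": 0, "rx": 0, "ry": 0, "rz": 0, "claw": 0}
  ]
}}

```text
clock: 41.35
ee_pos: [0.4419, 0.0085, 0.098]
tool_rot: [-1.145, -2.925, 0.001]
force: [-0.5, 1.1, -0.2]
opening: 0.041
```

Run:
```python
from look import *
for n in('scene','side'):
  s=snap(n);print(n,axis(s,(.44,.007),.100,.137),ball(s,(.443,.009),.055))
st()
```

```text
scene (array([0.4413, 0.0114, 0.0124, 0.0084]), np.float64(0.0019), np.int64(63)) (array([0.4412, 0.0114, 0.0538]), np.float64(0.0025), np.int64(255))
side (array([ 0.4413,  0.008 , -0.0783, -0.0467]), np.float64(0.0028), np.int64(59)) (array([0.4421, 0.0077, 0.0563]), np.float64(0.0016), np.int64(215))
41.45 [0.4419 0.0085 0.0981] [-1.145 -2.925  0.001] F [-0.4 -0.2  0.3] op 0.0455 q [ 0.24  0.53 -0.54  2.32  0.64  0.45 -0.01]
```

Call:
{"fn": "step_arm", "kwargs": {
  "commands": [
    {"x": 0, "y": 0, "z": 0, "rx": 0, "ry": 0, "rz": 0, "claw": 0.2},
    {"x": 0, "y": 0, "z": 0, "rx": 0, "ry": 0, "rz": 0, "claw": 0.2},
    {"x": 0, "y": 0, "z": -0.5, "rx": 0, "ry": 0, "rz": 0, "claw": 0.2},
    {"x": 0, "y": 0, "z": -1.5, "rx": 0, "ry": 0, "rz": 0, "claw": 0.2},
    {"x": 0, "y": 0, "z": -3, "rx": 0, "ry": 0, "rz": 0, "claw": 0.2}
  ]
}}

```text
clock: 41.95
ee_pos: [0.4409, 0.0086, 0.1728]
tool_rot: [-1.142, -2.922, 0.002]
force: [1.0, -0.8, 0.1]
opening: 0.0558
```

Call:
{"fn": "step_arm", "kwargs": {
  "commands": [
    {"x": 0, "y": 0, "z": -1, "rx": 0, "ry": 0, "rz": 0, "claw": 0.2},
    {"x": 0, "y": 0, "z": -2, "rx": 0, "ry": 0, "rz": 0, "claw": 0.2},
    {"x": 0, "y": 0, "z": -2.6, "rx": 0, "ry": 0, "rz": 0, "claw": 0.2},
    {"x": 0, "y": 0, "z": -2.6, "rx": 0, "ry": 0, "rz": 0, "claw": 0.2},
    {"x": 0, "y": 0, "z": -2.6, "rx": 0, "ry": 0, "rz": 0, "claw": 0.2}
  ]
}}

```text
clock: 42.45
ee_pos: [0.4419, 0.0082, 0.2377]
tool_rot: [-1.146, -2.925, 0.001]
force: [-0.2, -0.4, -0.3]
opening: 0.0557
```

Run:
```python
from look import *
s=snap('wrist'); print(axis(s,(.441,.008),.100,.137),ball(s,(.442,.009),.055)); print(ring(s,(.442,.009)))
plan([(.455,-.13,.26,1.9),(.50,-.25,.26,1.35),(.511,-.2894,.24,1.35),(.511,-.2894,.089,1.35)])
```

```text
(array([ 0.4421,  0.0085,  0.0188, -0.0098]), np.float64(0.0001), np.int64(193)) (array([0.4417, 0.0085, 0.0541]), np.float64(0.0005), np.int64(1357))
(array([0.4432, 0.0087]), np.int64(973))
42.5 [0.4417 0.0082 0.2373] [-1.145 -2.924  0.002] F [-0.2 -0.2  0.2] op 0.0559 q [ 0.48  0.32 -0.79  2.16  0.32  0.78  0.31]
(0.455, -0.13, 0.26, 1.9) -> xyz [-4.15 -3.7  -0.91] r [-0.02 -0.01  5.67] rows 3.3
(0.5, -0.25, 0.26, 1.35) -> xyz [-5.12  0.15  0.01] r [-0.    0.    6.31] rows 3.7
(0.511, -0.2894, 0.24, 1.35) -> xyz [-1.44  0.77  0.8 ] r [ 0.  0. -0.] rows 0.9
(0.511, -0.2894, 0.089, 1.35) -> xyz [0.   0.   6.04] r [ 0.  0. -0.] rows 3.0
```

Carafe 1 is now upright, with an axis slope of 0.02. Next is the carafe at (.511,-.289).

Call:
{"fn": "step_arm", "kwargs": {
  "commands": [
    {"x": -0.7, "y": -0.6, "z": -0.3, "rx": 0, "ry": 0, "rz": 1.1, "claw": 0.1},
    {"x": -1.5, "y": -1.3, "z": -0.6, "rx": 0, "ry": 0, "rz": 2.2, "claw": 0.1},
    {"x": -2.4, "y": -2.1, "z": -0.9, "rx": 0, "ry": 0, "rz": 3.4, "claw": 0.1},
    {"x": -3.3, "y": -2.9, "z": -0.9, "rx": 0, "ry": 0, "rz": 4.6, "claw": 0.1},
    {"x": -4.15, "y": -3.7, "z": -0.9, "rx": 0, "ry": 0, "rz": 5.7, "claw": 0.1}
  ]
}}

```text
clock: 43.0
ee_pos: [0.4552, -0.131, 0.2596]
tool_rot: [-1.834, -2.548, 0.002]
force: [0.3, -0.5, 0.2]
opening: 0.0509
```

Call:
{"fn": "step_arm", "kwargs": {
  "commands": [
    {"x": -1, "y": 0, "z": 0, "rx": 0, "ry": 0, "rz": 1.3, "claw": 0.1},
    {"x": -2, "y": 0, "z": 0, "rx": 0, "ry": 0, "rz": 2.6, "claw": 0.1},
    {"x": -3, "y": 0.1, "z": 0, "rx": 0, "ry": 0, "rz": 3.9, "claw": 0.1},
    {"x": -4.1, "y": 0.1, "z": 0, "rx": 0, "ry": 0, "rz": 5.1, "claw": 0.1},
    {"x": -5.1, "y": 0.15, "z": 0, "rx": 0, "ry": 0, "rz": 6.3, "claw": 0.1}
  ]
}}

```text
clock: 43.5
ee_pos: [0.4998, -0.2504, 0.2589]
tool_rot: [-2.457, -1.954, 0.004]
force: [0.4, -0.4, 0.2]
opening: 0.0513
```

Call:
{"fn": "step_arm", "kwargs": {
  "commands": [
    {"x": -0.8, "y": 0.4, "z": 0.4, "rx": 0, "ry": 0, "rz": 0, "claw": 0.1},
    {"x": -1.2, "y": 0.7, "z": 0.6, "rx": 0, "ry": 0, "rz": 0, "claw": 0.1},
    {"x": -1.44, "y": 0.77, "z": 0.8, "rx": 0, "ry": 0, "rz": 0, "claw": 0.1},
    {"x": -1.44, "y": 0.77, "z": 0.8, "rx": 0, "ry": 0, "rz": 0, "claw": 0.1},
    {"x": -1.44, "y": 0.77, "z": 0.8, "rx": 0, "ry": 0, "rz": 0, "claw": 0.1}
  ]
}}

```text
clock: 44.0
ee_pos: [0.5106, -0.2877, 0.2403]
tool_rot: [-2.452, -1.962, 0.002]
force: [0.1, 0.2, 0.5]
opening: 0.0514
```

Run:
```python
from look import *
s=snap('wrist'); print(axis(s,(.511,-.2894),.092,.128),ball(s,(.511,-.2894),.046))
for c in [(.3963,-.3632),(.4898,-.3813)]: print(axis(s,c,.092,.128),neck(s,c)[0])
plan([(.511,-.2894,.23,1.35),(.511,-.2894,.089,1.35)])
```

```text
(array([ 0.5106, -0.2894, -0.0053, -0.0201]), np.float64(0.0001), np.int64(178)) (array([ 0.5107, -0.2892,  0.0447]), np.float64(0.0005), np.int64(1286))
(array([ 0.3966, -0.3631,  0.023 , -0.0146]), np.float64(0.0003), np.int64(83)) [ 0.3964 -0.3631]
(array([ 0.4897, -0.3816, -0.0035, -0.0213]), np.float64(0.0003), np.int64(337)) [ 0.4897 -0.3816]
44.05 [ 0.5108 -0.2877  0.2406] [-2.452 -1.962  0.001] F [ 0.8 -0.3  0.4] op 0.0509 q [ 0.73  0.44 -0.44  1.88  0.24  0.87 -0.05]
(0.511, -0.2894, 0.23, 1.35) -> xyz [-0.06  0.02  0.43] r [-0.01  0.   -0.  ] rows 0.2
(0.511, -0.2894, 0.089, 1.35) -> xyz [-0.    0.01  5.64] r [-0.  0. -0.] rows 2.8
```

Call:
{"fn": "step_arm", "kwargs": {
  "commands": [
    {"x": -0.06, "y": 0.02, "z": 1.2, "rx": 0, "ry": 0, "rz": 0, "claw": 0.1},
    {"x": -0.06, "y": 0.02, "z": 2.6, "rx": 0, "ry": 0, "rz": 0, "claw": 0.1},
    {"x": -0.06, "y": 0.02, "z": 4, "rx": 0, "ry": 0, "rz": 0, "claw": 0.1},
    {"x": -0.06, "y": 0.02, "z": 5.4, "rx": 0, "ry": 0, "rz": 0, "claw": 0.1},
    {"x": -0.06, "y": 0.02, "z": 6.05, "rx": 0, "ry": 0, "rz": 0, "claw": 0.1}
  ]
}}

```text
clock: 44.55
ee_pos: [0.5099, -0.289, 0.0872]
tool_rot: [-2.451, -1.961, 0.003]
force: [-0.0, 0.1, 1.1]
opening: 0.0512
```

Call:
{"fn": "step_arm", "kwargs": {
  "commands": [
    {"x": 0, "y": 0, "z": 0, "rx": 0, "ry": 0, "rz": 0, "claw": 0},
    {"x": 0, "y": 0, "z": 0, "rx": 0, "ry": 0, "rz": 0, "claw": -0.2},
    {"x": 0, "y": 0, "z": 0, "rx": 0, "ry": 0, "rz": 0, "claw": -0.35},
    {"x": 0, "y": 0, "z": 0, "rx": 0, "ry": 0, "rz": 0, "claw": -0.6},
    {"x": 0, "y": 0, "z": 0, "rx": 0, "ry": 0, "rz": 0, "claw": -0.6}
  ],
  "force": 25
}}

```text
clock: 45.05
ee_pos: [0.5114, -0.2906, 0.0905]
tool_rot: [2.453, 1.96, -0.0]
force: [-1.5, 0.4, 6.4]
opening: 0.0277
```

Call:
{"fn": "step_arm", "kwargs": {
  "commands": [
    {"x": 0, "y": 0, "z": -0.2, "rx": 0, "ry": 0, "rz": 0, "claw": -0.6},
    {"x": 0, "y": 0, "z": -0.7, "rx": 0, "ry": 0, "rz": 0, "claw": -0.6},
    {"x": 0, "y": 0, "z": -1.6, "rx": 0, "ry": 0, "rz": 0, "claw": -0.6},
    {"x": 0, "y": 0, "z": -2.8, "rx": 0, "ry": 0, "rz": 0, "claw": -0.6},
    {"x": 0, "y": 0, "z": -4.2, "rx": 0, "ry": 0, "rz": 0, "claw": -0.6}
  ]
}}

```text
clock: 45.55
ee_pos: [0.5102, -0.2899, 0.1954]
tool_rot: [-2.452, -1.96, 0.002]
force: [0.5, -1.4, -3.3]
opening: 0.0277
```

Call:
{"fn": "step_arm", "kwargs": {
  "commands": [
    {"x": 0, "y": 0, "z": -1.4, "rx": 0, "ry": 0, "rz": 0, "claw": -0.6},
    {"x": 0, "y": 0, "z": -2.3, "rx": 0, "ry": 0, "rz": 0, "claw": -0.6},
    {"x": 0, "y": 0, "z": -2.7, "rx": 0, "ry": 0, "rz": 0, "claw": -0.6},
    {"x": 0, "y": 0, "z": -2.7, "rx": 0, "ry": 0, "rz": 0, "claw": -0.6},
    {"x": 0, "y": 0, "z": -2.7, "rx": 0, "ry": 0, "rz": 0, "claw": -0.6}
  ]
}}

```text
clock: 46.05
ee_pos: [0.5103, -0.2902, 0.2609]
tool_rot: [-2.453, -1.96, 0.003]
force: [-0.0, 0.7, -4.0]
opening: 0.0274
```

Run:
```python
from look import *
look([],[(.428,-.117),(.548,-.0125),(.551,-.142)],('scene','side'))
for n in('scene','side'):
    s=np.load(f'last_{n}.npy',allow_pickle=True).item(); b=ball(s,(.51,-.288),.046+.17); print(n,'ball in grip',b)
plan([(.525,-.16,.26,1.35),(.5473,-.0125,.26,1.35),(.5473,-.0125,.125,1.35)])
```

```text
scene ring [ 0.4294 -0.1163] 409
scene ring [ 0.5476 -0.0116] 472
scene ring [ 0.552  -0.1407] 485
side ring [ 0.4269 -0.1169] 295
side ring [ 0.5471 -0.0128] 407
side ring [ 0.5512 -0.1413] 337
scene ball in grip (array([ 0.5103, -0.288 ,  0.2146]), np.float64(0.0022), np.int64(376))
side ball in grip (array([ 0.5118, -0.2895,  0.2166]), np.float64(0.0019), np.int64(221))
46.15 [ 0.5102 -0.29    0.2603] [-2.452 -1.959  0.003] F [ 0.5  0.3 -2.9] op 0.0277 q [ 0.74  0.42 -0.45  1.86  0.22  0.92 -0.03]
(0.525, -0.16, 0.26, 1.35) -> xyz [ 5.2  -0.57  0.02] r [-0.04 -0.   -0.02] rows 2.6
(0.5473, -0.0125, 0.26, 1.35) -> xyz [ 5.96 -0.42 -0.  ] r [-0. -0.  0.] rows 3.0
(0.5473, -0.0125, 0.125, 1.35) -> xyz [-0.  -0.   5.4] r [-0. -0.  0.] rows 2.7
```

Call:
{"fn": "step_arm", "kwargs": {
  "commands": [
    {"x": 0.3, "y": 0, "z": 0, "rx": 0, "ry": 0, "rz": 0, "claw": -0.6},
    {"x": 1.2, "y": -0.1, "z": 0, "rx": 0, "ry": 0, "rz": 0, "claw": -0.6},
    {"x": 2.5, "y": -0.3, "z": 0, "rx": 0, "ry": 0, "rz": 0, "claw": -0.6},
    {"x": 3.8, "y": -0.4, "z": 0, "rx": 0, "ry": 0, "rz": 0, "claw": -0.6},
    {"x": 5.2, "y": -0.57, "z": 0, "rx": 0, "ry": 0, "rz": 0, "claw": -0.6}
  ]
}}

```text
clock: 46.65
ee_pos: [0.5258, -0.1587, 0.261]
tool_rot: [-2.453, -1.96, 0.002]
force: [0.5, 0.9, -2.7]
opening: 0.0282
```

Call:
{"fn": "step_arm", "kwargs": {
  "commands": [
    {"x": 1.4, "y": -0.1, "z": 0, "rx": 0, "ry": 0, "rz": 0, "claw": -0.6},
    {"x": 2.9, "y": -0.2, "z": 0, "rx": 0, "ry": 0, "rz": 0, "claw": -0.6},
    {"x": 4.3, "y": -0.3, "z": 0, "rx": 0, "ry": 0, "rz": 0, "claw": -0.6},
    {"x": 5.4, "y": -0.4, "z": 0, "rx": 0, "ry": 0, "rz": 0, "claw": -0.6},
    {"x": 5.9, "y": -0.42, "z": 0, "rx": 0, "ry": 0, "rz": 0, "claw": -0.6}
  ]
}}

```text
clock: 47.15
ee_pos: [0.548, -0.0103, 0.2613]
tool_rot: [-2.449, -1.965, 0.001]
force: [0.3, -0.4, -2.8]
opening: 0.0277
```

Call:
{"fn": "step_arm", "kwargs": {
  "commands": [
    {"x": 0, "y": 0, "z": 0, "rx": 0, "ry": 0, "rz": 0, "claw": -0.6},
    {"x": 0, "y": 0, "z": 0.2, "rx": 0, "ry": 0, "rz": 0, "claw": -0.6},
    {"x": 0, "y": 0, "z": 0.8, "rx": 0, "ry": 0, "rz": 0, "claw": -0.6},
    {"x": 0, "y": 0, "z": 1.7, "rx": 0, "ry": 0, "rz": 0, "claw": -0.6},
    {"x": 0, "y": 0, "z": 2.6, "rx": 0, "ry": 0, "rz": 0, "claw": -0.6}
  ]
}}

```text
clock: 47.65
ee_pos: [0.5479, -0.0166, 0.1957]
tool_rot: [2.457, 1.957, -0.002]
force: [-0.2, -0.8, -3.8]
opening: 0.0274
```

Call:
{"fn": "step_arm", "kwargs": {
  "commands": [
    {"x": 0, "y": 0, "z": 0.8, "rx": 0, "ry": 0, "rz": 0, "claw": -0.6},
    {"x": 0, "y": 0, "z": 1.6, "rx": 0, "ry": 0, "rz": 0, "claw": -0.6},
    {"x": 0, "y": 0, "z": 2.3, "rx": 0, "ry": 0, "rz": 0, "claw": -0.6},
    {"x": 0, "y": 0, "z": 2.7, "rx": 0, "ry": 0, "rz": 0, "claw": -0.6},
    {"x": 0, "y": 0, "z": 2.8, "rx": 0, "ry": 0, "rz": 0, "claw": -0.6}
  ]
}}

```text
clock: 48.15
ee_pos: [0.5473, -0.0156, 0.1254]
tool_rot: [-2.455, -1.958, 0.005]
force: [-0.5, 0.0, -2.8]
opening: 0.0275
```

Run:
```python
from look import *
look([],[(.547,-.0125)],('scene','side'))
for n in('scene','side'):
    s=np.load(f'last_{n}.npy',allow_pickle=True).item(); print(n,'ball',ball(s,(.547,-.0125),.08))
plan([(.5462,-.014,.107,1.35)])
```

```text
scene ring [ 0.5497 -0.0121] 298
side ring [ 0.5461 -0.0123] 271
scene ball (array([ 0.5476, -0.0123,  0.0795]), np.float64(0.0023), np.int64(264))
side ball (array([ 0.5489, -0.015 ,  0.0817]), np.float64(0.0014), np.int64(218))
48.25 [ 0.548  -0.0149  0.1266] [-2.455 -1.959  0.002] F [ 0.2  0.4 -3.3] op 0.0278 q [ 0.21  0.55 -0.41  2.07  0.38  0.6  -0.69]
(0.5462, -0.014, 0.107, 1.35) -> xyz [ 0.02 -0.08  0.78] r [-0.02  0.01 -0.03] rows 0.4
```

Call:
{"fn": "step_arm", "kwargs": {
  "commands": [
    {"x": 0.02, "y": -0.05, "z": 0.2, "rx": 0, "ry": 0, "rz": 0, "claw": -0.6},
    {"x": 0.02, "y": -0.05, "z": 0.4, "rx": 0, "ry": 0, "rz": 0, "claw": -0.6},
    {"x": 0.02, "y": -0.05, "z": 0.6, "rx": 0, "ry": 0, "rz": 0, "claw": -0.6},
    {"x": 0.02, "y": -0.05, "z": 0.75, "rx": 0, "ry": 0, "rz": 0, "claw": -0.6},
    {"x": 0.02, "y": -0.05, "z": 0.8, "rx": 0, "ry": 0, "rz": 0, "claw": -0.6}
  ]
}}

```text
clock: 48.75
ee_pos: [0.5467, -0.0134, 0.1062]
tool_rot: [-2.454, -1.961, 0.002]
force: [-0.4, 0.0, -3.5]
opening: 0.0277
```

Call:
{"fn": "step_arm", "kwargs": {
  "commands": [
    {"x": 0, "y": 0, "z": 0.03, "rx": 0, "ry": 0, "rz": 0, "claw": -0.6},
    {"x": 0, "y": 0, "z": 0.06, "rx": 0, "ry": 0, "rz": 0, "claw": -0.6},
    {"x": 0, "y": 0, "z": 0.09, "rx": 0, "ry": 0, "rz": 0, "claw": -0.6},
    {"x": 0, "y": 0, "z": 0.12, "rx": 0, "ry": 0, "rz": 0, "claw": -0.6},
    {"x": 0, "y": 0, "z": 0.12, "rx": 0, "ry": 0, "rz": 0, "claw": -0.6}
  ]
}}

```text
clock: 49.25
ee_pos: [0.5469, -0.0135, 0.1037]
tool_rot: [-2.454, -1.961, 0.002]
force: [-0.5, 0.7, -4.1]
opening: 0.028
```

Call:
{"fn": "step_arm", "kwargs": {
  "commands": [
    {"x": 0, "y": 0, "z": 0.02, "rx": 0, "ry": 0, "rz": 0, "claw": -0.6},
    {"x": 0, "y": 0, "z": 0.04, "rx": 0, "ry": 0, "rz": 0, "claw": -0.6},
    {"x": 0, "y": 0, "z": 0.06, "rx": 0, "ry": 0, "rz": 0, "claw": -0.6},
    {"x": 0, "y": 0, "z": 0.08, "rx": 0, "ry": 0, "rz": 0, "claw": -0.6},
    {"x": 0, "y": 0, "z": 0.08, "rx": 0, "ry": 0, "rz": 0, "claw": -0.6}
  ]
}}

```text
clock: 49.75
ee_pos: [0.5468, -0.0135, 0.1016]
tool_rot: [-2.454, -1.961, 0.002]
force: [0.6, 0.5, -2.9]
opening: 0.0274
```

Call:
{"fn": "step_arm", "kwargs": {
  "commands": [
    {"x": 0, "y": 0, "z": 0.01, "rx": 0, "ry": 0, "rz": 0, "claw": -0.6},
    {"x": 0, "y": 0, "z": 0.02, "rx": 0, "ry": 0, "rz": 0, "claw": -0.6},
    {"x": 0, "y": 0, "z": 0.03, "rx": 0, "ry": 0, "rz": 0, "claw": -0.6},
    {"x": 0, "y": 0, "z": 0.04, "rx": 0, "ry": 0, "rz": 0, "claw": -0.6},
    {"x": 0, "y": 0, "z": 0.04, "rx": 0, "ry": 0, "rz": 0, "claw": -0.6}
  ]
}}

```text
clock: 50.25
ee_pos: [0.5469, -0.0134, 0.1008]
tool_rot: [-2.454, -1.961, 0.001]
force: [-0.5, 0.0, -1.1]
opening: 0.0279
```

Call:
{"fn": "step_arm", "kwargs": {
  "commands": [
    {"x": 0, "y": 0, "z": 0.01, "rx": 0, "ry": 0, "rz": 0, "claw": -0.6},
    {"x": 0, "y": 0, "z": 0.02, "rx": 0, "ry": 0, "rz": 0, "claw": -0.6},
    {"x": 0, "y": 0, "z": 0.03, "rx": 0, "ry": 0, "rz": 0, "claw": -0.6},
    {"x": 0, "y": 0, "z": 0.04, "rx": 0, "ry": 0, "rz": 0, "claw": -0.6},
    {"x": 0, "y": 0, "z": 0.04, "rx": 0, "ry": 0, "rz": 0, "claw": -0.6}
  ]
}}

```text
clock: 50.75
ee_pos: [0.5471, -0.0135, 0.1004]
tool_rot: [2.454, 1.961, -0.001]
force: [-1.3, -0.6, 9.1]
opening: 0.0274
```

Call:
{"fn": "step_arm", "kwargs": {
  "commands": [
    {"x": 0, "y": 0, "z": -0.02, "rx": 0, "ry": 0, "rz": 0, "claw": -0.6},
    {"x": 0, "y": 0, "z": -0.03, "rx": 0, "ry": 0, "rz": 0, "claw": -0.6},
    {"x": 0, "y": 0, "z": -0.03, "rx": 0, "ry": 0, "rz": 0, "claw": -0.6},
    {"x": 0, "y": 0, "z": -0.03, "rx": 0, "ry": 0, "rz": 0, "claw": -0.6},
    {"x": 0, "y": 0, "z": -0.03, "rx": 0, "ry": 0, "rz": 0, "claw": -0.6}
  ],
  "force": 5
}}

```text
clock: 51.25
ee_pos: [0.5469, -0.0135, 0.1004]
tool_rot: [-2.454, -1.961, 0.002]
force: [-0.5, -0.6, 2.3]
opening: 0.0279
```

Call:
{"fn": "step_arm", "kwargs": {
  "commands": [
    {"x": 0, "y": 0, "z": 0, "rx": 0, "ry": 0, "rz": 0, "claw": -0.39},
    {"x": 0, "y": 0, "z": 0, "rx": 0, "ry": 0, "rz": 0, "claw": -0.36},
    {"x": 0, "y": 0, "z": 0, "rx": 0, "ry": 0, "rz": 0, "claw": -0.32},
    {"x": 0, "y": 0, "z": 0, "rx": 0, "ry": 0, "rz": 0, "claw": -0.2},
    {"x": 0, "y": 0, "z": 0, "rx": 0, "ry": 0, "rz": 0, "claw": 0.1}
  ]
}}

```text
clock: 51.75
ee_pos: [0.5469, -0.0133, 0.1004]
tool_rot: [-2.454, -1.961, 0.001]
force: [0.6, 0.4, -0.5]
opening: 0.0411
```

Call:
{"fn": "step_arm", "kwargs": {
  "commands": [
    {"x": 0, "y": 0, "z": 0, "rx": 0, "ry": 0, "rz": 0, "claw": 0.2},
    {"x": 0, "y": 0, "z": 0, "rx": 0, "ry": 0, "rz": 0, "claw": 0.2},
    {"x": 0, "y": 0, "z": -0.5, "rx": 0, "ry": 0, "rz": 0, "claw": 0.2},
    {"x": 0, "y": 0, "z": -1.5, "rx": 0, "ry": 0, "rz": 0, "claw": 0.2},
    {"x": 0, "y": 0, "z": -3, "rx": 0, "ry": 0, "rz": 0, "claw": 0.2}
  ]
}}

```text
clock: 52.25
ee_pos: [0.5459, -0.0133, 0.1757]
tool_rot: [-2.452, -1.96, 0.005]
force: [0.7, -0.2, 0.3]
opening: 0.0558
```

Call:
{"fn": "step_arm", "kwargs": {
  "commands": [
    {"x": 0, "y": 0, "z": -1, "rx": 0, "ry": 0, "rz": 0, "claw": 0.2},
    {"x": 0, "y": 0, "z": -2, "rx": 0, "ry": 0, "rz": 0, "claw": 0.2},
    {"x": 0, "y": 0, "z": -2.6, "rx": 0, "ry": 0, "rz": 0, "claw": 0.2},
    {"x": 0, "y": 0, "z": -2.6, "rx": 0, "ry": 0, "rz": 0, "claw": 0.2},
    {"x": 0, "y": 0, "z": -2.6, "rx": 0, "ry": 0, "rz": 0, "claw": 0.2}
  ]
}}

```text
clock: 52.75
ee_pos: [0.5469, -0.0135, 0.2407]
tool_rot: [2.455, 1.961, -0.001]
force: [-0.3, -0.9, -0.8]
opening: 0.056
```

Run:
```python
from look import *
s=snap('wrist')
for c in [(.547,-.0125),(.4421,.0085)]: print(axis(s,c,.100,.137),ball(s,c,.055))
for c in [(.428,-.117),(.551,-.142)]: print(ring(s,c))
plan([(.50,-.15,.26,1.35),(.42,-.33,.26,1.35),(.3965,-.3631,.24,1.35),(.3965,-.3631,.089,1.35)])
```

```text
(array([ 0.5468, -0.0171, -0.0185, -0.0607]), np.float64(0.0002), np.int64(243)) (array([ 0.5478, -0.0142,  0.054 ]), np.float64(0.0005), np.int64(1338))
(array([ 0.4418,  0.0085, -0.0128, -0.0065]), np.float64(0.0003), np.int64(354)) (array([0.4417, 0.0084, 0.0539]), np.float64(0.0005), np.int64(1539))
(array([ 0.428 , -0.1172]), np.int64(1051))
(array([ 0.5514, -0.1423]), np.int64(1935))
52.8 [ 0.5466 -0.0136  0.2401] [-2.454 -1.96   0.003] F [ 0.4 -0.4 -0.1] op 0.0556 q [ 0.29  0.4  -0.5   1.96  0.25  0.84 -0.57]
(0.5, -0.15, 0.26, 1.35) -> xyz [-5.73 -0.61 -0.79] r [-0.02  0.01 -0.02] rows 2.9
(0.42, -0.33, 0.26, 1.35) -> xyz [-7.73 -1.55 -0.  ] r [ 0. -0. -0.] rows 3.9
(0.3965, -0.3631, 0.24, 1.35) -> xyz [-1.5  -0.62  0.8 ] r [ 0. -0. -0.] rows 0.9
(0.3965, -0.3631, 0.089, 1.35) -> xyz [ 0.   -0.01  6.04] r [ 0. -0. -0.] rows 3.0
```

Carafe 2 leans 0.06 rad. I square it up with a 90°-turned grip, as before.

Call:
{"fn": "step_arm", "kwargs": {
  "commands": [
    {"x": 0, "y": 0, "z": 0, "rx": 0, "ry": 0, "rz": -1.5, "claw": 0.2},
    {"x": 0, "y": 0, "z": 0, "rx": 0, "ry": 0, "rz": -3, "claw": 0.2},
    {"x": 0, "y": 0, "z": 0, "rx": 0, "ry": 0, "rz": -4.5, "claw": 0.2},
    {"x": 0, "y": 0, "z": 0, "rx": 0, "ry": 0, "rz": -6, "claw": 0.2},
    {"x": 0, "y": 0, "z": 0, "rx": 0, "ry": 0, "rz": -7.5, "claw": 0.2}
  ]
}}

```text
clock: 53.3
ee_pos: [0.5464, -0.0134, 0.2392]
tool_rot: [-1.685, -2.648, 0.003]
force: [1.0, 0.1, -0.2]
opening: 0.0563
```

Call:
{"fn": "step_arm", "kwargs": {
  "commands": [
    {"x": 0, "y": 0, "z": 0, "rx": 0, "ry": 0, "rz": -1.5, "claw": 0.2},
    {"x": 0, "y": 0, "z": 0.2, "rx": 0, "ry": 0, "rz": -3, "claw": 0.2},
    {"x": 0, "y": 0, "z": 0.4, "rx": 0, "ry": 0, "rz": -4.5, "claw": 0.2},
    {"x": 0, "y": 0, "z": 0.6, "rx": 0, "ry": 0, "rz": -6, "claw": 0.2},
    {"x": 0, "y": 0, "z": 0.8, "rx": 0, "ry": 0, "rz": -7.5, "claw": 0.2}
  ]
}}

```text
clock: 53.8
ee_pos: [0.5464, -0.0134, 0.2191]
tool_rot: [-0.744, -3.049, 0.001]
force: [-0.1, 0.8, 1.0]
opening: 0.056
```

Call:
{"fn": "step_arm", "kwargs": {
  "commands": [
    {"x": 0, "y": 0, "z": 0, "rx": 0, "ry": 0, "rz": -1.2, "claw": 0.2},
    {"x": 0, "y": 0, "z": 0, "rx": 0, "ry": 0, "rz": -2.2, "claw": 0.2},
    {"x": 0, "y": 0, "z": 0, "rx": 0, "ry": 0, "rz": -2.2, "claw": 0.2},
    {"x": 0, "y": 0, "z": 0, "rx": 0, "ry": 0, "rz": -2.2, "claw": 0.2},
    {"x": 0, "y": 0, "z": 0, "rx": 0, "ry": 0, "rz": -2.2, "claw": 0.2}
  ]
}}

```text
clock: 54.3
ee_pos: [0.5468, -0.0134, 0.2201]
tool_rot: [-0.46, -3.106, 0.001]
force: [1.0, -0.3, -0.3]
opening: 0.056
```

Run:
```python
from look import *
plan([(.5476,-.0140,.0985,2.85)])
```

```text
54.3 [ 0.5468 -0.0134  0.2201] [-0.46  -3.106  0.001] F [ 1.  -0.3 -0.3] op 0.056 q [ 0.54  0.52 -0.89  1.97  0.51  0.9   0.66]
(0.5476, -0.014, 0.0985, 2.85) -> xyz [-0.04 -0.01  4.86] r [-0.01 -0.02 -0.03] rows 2.4
```

Call:
{"fn": "step_arm", "kwargs": {
  "commands": [
    {"x": -0.04, "y": -0.01, "z": 1, "rx": 0, "ry": 0, "rz": 0, "claw": 0.2},
    {"x": -0.04, "y": -0.01, "z": 2.4, "rx": 0, "ry": 0, "rz": 0, "claw": 0.2},
    {"x": -0.04, "y": -0.01, "z": 3.8, "rx": 0, "ry": 0, "rz": 0, "claw": 0.2},
    {"x": -0.04, "y": -0.01, "z": 4.6, "rx": 0, "ry": 0, "rz": 0, "claw": 0.2},
    {"x": -0.04, "y": -0.01, "z": 4.85, "rx": 0, "ry": 0, "rz": 0, "claw": 0.2}
  ]
}}

```text
clock: 54.8
ee_pos: [0.5467, -0.0139, 0.0973]
tool_rot: [-0.458, -3.104, 0.002]
force: [0.2, -0.2, -0.1]
opening: 0.0557
```

Call:
{"fn": "step_arm", "kwargs": {
  "commands": [
    {"x": 0, "y": 0, "z": 0, "rx": 0, "ry": 0, "rz": 0, "claw": 0},
    {"x": 0, "y": 0, "z": 0, "rx": 0, "ry": 0, "rz": 0, "claw": -0.15},
    {"x": 0, "y": 0, "z": 0, "rx": 0, "ry": 0, "rz": 0, "claw": -0.3},
    {"x": 0, "y": 0, "z": 0, "rx": 0, "ry": 0, "rz": 0, "claw": -0.4},
    {"x": 0, "y": 0, "z": 0, "rx": 0, "ry": 0, "rz": 0, "claw": -0.5}
  ],
  "force": 10
}}

```text
clock: 55.3
ee_pos: [0.5482, -0.0141, 0.0999]
tool_rot: [0.458, 3.108, -0.001]
force: [0.1, -0.1, 2.0]
opening: 0.0276
```

Call:
{"fn": "step_arm", "kwargs": {
  "commands": [
    {"x": 0, "y": 0, "z": 0, "rx": 0, "ry": 0, "rz": 0, "claw": -0.5},
    {"x": 0, "y": 0, "z": 0, "rx": 0, "ry": 0, "rz": 0, "claw": -0.5},
    {"x": 0, "y": 0, "z": 0, "rx": 0, "ry": 0, "rz": 0, "claw": -0.5},
    {"x": 0, "y": 0, "z": 0, "rx": 0, "ry": 0, "rz": 0, "claw": -0.5},
    {"x": 0, "y": 0, "z": 0, "rx": 0, "ry": 0, "rz": 0, "claw": -0.5}
  ]
}}

```text
clock: 55.8
ee_pos: [0.5483, -0.014, 0.0998]
tool_rot: [0.458, 3.108, -0.001]
force: [-0.4, -0.9, 7.4]
opening: 0.0279
```

Call:
{"fn": "step_arm", "kwargs": {
  "commands": [
    {"x": 0, "y": 0, "z": 0, "rx": 0, "ry": 0, "rz": 0, "claw": -0.39},
    {"x": 0, "y": 0, "z": 0, "rx": 0, "ry": 0, "rz": 0, "claw": -0.36},
    {"x": 0, "y": 0, "z": 0, "rx": 0, "ry": 0, "rz": 0, "claw": -0.32},
    {"x": 0, "y": 0, "z": 0, "rx": 0, "ry": 0, "rz": 0, "claw": -0.2},
    {"x": 0, "y": 0, "z": 0, "rx": 0, "ry": 0, "rz": 0, "claw": 0.1}
  ]
}}

```text
clock: 56.3
ee_pos: [0.5477, -0.014, 0.0991]
tool_rot: [-0.457, -3.107, 0.001]
force: [0.3, -0.2, -0.4]
opening: 0.0411
```

Call:
{"fn": "step_arm", "kwargs": {
  "commands": [
    {"x": 0, "y": 0, "z": 0, "rx": 0, "ry": 0, "rz": 0, "claw": 0.2},
    {"x": 0, "y": 0, "z": 0, "rx": 0, "ry": 0, "rz": 0, "claw": 0.2},
    {"x": 0, "y": 0, "z": -0.5, "rx": 0, "ry": 0, "rz": 0, "claw": 0.2},
    {"x": 0, "y": 0, "z": -1.5, "rx": 0, "ry": 0, "rz": 0, "claw": 0.2},
    {"x": 0, "y": 0, "z": -3, "rx": 0, "ry": 0, "rz": 0, "claw": 0.2}
  ]
}}

```text
clock: 56.8
ee_pos: [0.5468, -0.0138, 0.1745]
tool_rot: [-0.456, -3.104, 0.001]
force: [1.6, 0.1, -0.4]
opening: 0.056
```

Call:
{"fn": "step_arm", "kwargs": {
  "commands": [
    {"x": 0, "y": 0, "z": -1, "rx": 0, "ry": 0, "rz": 0, "claw": 0.2},
    {"x": 0, "y": 0, "z": -2, "rx": 0, "ry": 0, "rz": 0, "claw": 0.2},
    {"x": 0, "y": 0, "z": -3, "rx": 0, "ry": 0, "rz": 0, "claw": 0.2},
    {"x": 0, "y": 0, "z": -3, "rx": 0, "ry": 0, "rz": 0, "claw": 0.2},
    {"x": 0, "y": 0, "z": -3, "rx": 0, "ry": 0, "rz": 0, "claw": 0.2}
  ]
}}

```text
clock: 57.3
ee_pos: [0.5479, -0.0141, 0.25]
tool_rot: [0.458, 3.108, -0.001]
force: [-0.6, -0.3, 0.1]
opening: 0.0552
```

Run:
```python
from look import *
s=snap('wrist')
for c in [(.547,-.0125),(.4421,.0085)]: print(axis(s,c,.100,.137),ball(s,c,.055))
plan([(.52,-.12,.26,2.2),(.47,-.24,.26,1.6),(.41,-.34,.26,1.35),(.3965,-.3631,.24,1.35),(.3965,-.3631,.089,1.35)])
```

```text
(array([ 0.5476, -0.0141,  0.0176,  0.0023]), np.float64(0.0001), np.int64(173)) (array([ 0.5474, -0.0145,  0.0541]), np.float64(0.0005), np.int64(1269))
(array([ 0.4416,  0.0089, -0.0081,  0.0091]), np.float64(0.0), np.int64(12)) (array([0.4415, 0.0086, 0.054 ]), np.float64(0.0005), np.int64(1653))
57.35 [ 0.5476 -0.0142  0.2492] [-0.458 -3.107  0.001] F [0.5 0.1 0.8] op 0.0556 q [ 0.56  0.49 -0.91  1.94  0.47  0.95  0.7 ]
(0.52, -0.12, 0.26, 2.2) -> xyz [-0.16 -4.37 -0.43] r [-0.01 -0.01  7.44] rows 4.4
(0.47, -0.24, 0.26, 1.6) -> xyz [-2.71 -4.44  0.  ] r [-0.    0.    6.87] rows 4.0
(0.41, -0.34, 0.26, 1.35) -> xyz [-3.93 -2.52  0.01] r [0.   0.01 2.87] rows 2.3
(0.3965, -0.3631, 0.24, 1.35) -> xyz [-1.01 -0.32  0.8 ] r [-0. -0. -0.] rows 0.7
(0.3965, -0.3631, 0.089, 1.35) -> xyz [-0.01 -0.    6.04] r [-0. -0. -0.] rows 3.0
```

Upright now. Next is the carafe at (.3965,-.363).

Call:
{"fn": "step_arm", "kwargs": {
  "commands": [
    {"x": 0, "y": -0.8, "z": -0.2, "rx": 0, "ry": 0, "rz": 1.5, "claw": 0.1},
    {"x": 0, "y": -1.7, "z": -0.4, "rx": 0, "ry": 0, "rz": 3, "claw": 0.1},
    {"x": -0.1, "y": -2.6, "z": -0.4, "rx": 0, "ry": 0, "rz": 4.5, "claw": 0.1},
    {"x": -0.1, "y": -3.5, "z": -0.4, "rx": 0, "ry": 0, "rz": 6, "claw": 0.1},
    {"x": -0.16, "y": -4.37, "z": -0.4, "rx": 0, "ry": 0, "rz": 7.4, "claw": 0.1}
  ]
}}

```text
clock: 57.85
ee_pos: [0.5192, -0.1205, 0.2583]
tool_rot: [-1.426, -2.796, 0.002]
force: [0.3, -0.6, -0.7]
opening: 0.0511
```

Call:
{"fn": "step_arm", "kwargs": {
  "commands": [
    {"x": -0.5, "y": -0.9, "z": 0, "rx": 0, "ry": 0, "rz": 1.4, "claw": 0.1},
    {"x": -1.1, "y": -1.8, "z": 0, "rx": 0, "ry": 0, "rz": 2.8, "claw": 0.1},
    {"x": -1.6, "y": -2.7, "z": 0, "rx": 0, "ry": 0, "rz": 4.2, "claw": 0.1},
    {"x": -2.2, "y": -3.6, "z": 0, "rx": 0, "ry": 0, "rz": 5.6, "claw": 0.1},
    {"x": -2.7, "y": -4.44, "z": 0, "rx": 0, "ry": 0, "rz": 6.9, "claw": 0.1}
  ]
}}

```text
clock: 58.35
ee_pos: [0.4695, -0.2407, 0.2584]
tool_rot: [-2.191, -2.248, 0.003]
force: [0.0, -0.2, -0.3]
opening: 0.0511
```

Call:
{"fn": "step_arm", "kwargs": {
  "commands": [
    {"x": -1, "y": -0.6, "z": 0, "rx": 0, "ry": 0, "rz": 0.7, "claw": 0.1},
    {"x": -2, "y": -1.2, "z": 0, "rx": 0, "ry": 0, "rz": 1.4, "claw": 0.1},
    {"x": -3, "y": -1.9, "z": 0, "rx": 0, "ry": 0, "rz": 2.1, "claw": 0.1},
    {"x": -3.6, "y": -2.3, "z": 0, "rx": 0, "ry": 0, "rz": 2.8, "claw": 0.1},
    {"x": -3.93, "y": -2.52, "z": 0, "rx": 0, "ry": 0, "rz": 2.9, "claw": 0.1}
  ]
}}

```text
clock: 58.85
ee_pos: [0.4096, -0.3408, 0.2587]
tool_rot: [-2.456, -1.956, 0.002]
force: [0.7, -0.0, -0.2]
opening: 0.0512
```

Call:
{"fn": "step_arm", "kwargs": {
  "commands": [
    {"x": -0.5, "y": -0.1, "z": 0.3, "rx": 0, "ry": 0, "rz": 0, "claw": 0.1},
    {"x": -0.8, "y": -0.2, "z": 0.6, "rx": 0, "ry": 0, "rz": 0, "claw": 0.1},
    {"x": -1, "y": -0.32, "z": 0.8, "rx": 0, "ry": 0, "rz": 0, "claw": 0.1},
    {"x": -1, "y": -0.32, "z": 0.8, "rx": 0, "ry": 0, "rz": 0, "claw": 0.1},
    {"x": -1, "y": -0.32, "z": 0.8, "rx": 0, "ry": 0, "rz": 0, "claw": 0.1}
  ]
}}

```text
clock: 59.35
ee_pos: [0.3976, -0.362, 0.2392]
tool_rot: [-2.453, -1.961, 0.001]
force: [0.3, -0.4, 0.3]
opening: 0.0514
```

Run:
```python
from look import *
s=snap('wrist'); print(axis(s,(.3965,-.3631),.092,.128),ball(s,(.3965,-.3631),.046))
plan([(.3965,-.3631,.089,1.35)])
```

```text
(array([ 0.3962, -0.3632, -0.0081, -0.0186]), np.float64(0.0002), np.int64(173)) (array([ 0.3964, -0.3631,  0.0447]), np.float64(0.0007), np.int64(1286))
59.4 [ 0.3978 -0.362   0.2395] [-2.453 -1.962  0.001] F [ 0.2 -0.2 -0.1] op 0.0512 q [ 0.99  0.39 -0.48  1.98  0.24  0.83  0.15]
(0.3965, -0.3631, 0.089, 1.35) -> xyz [-0.05 -0.04  6.02] r [-0.01  0.   -0.01] rows 3.0
```

Call:
{"fn": "step_arm", "kwargs": {
  "commands": [
    {"x": -0.02, "y": -0.04, "z": 1.2, "rx": 0, "ry": 0, "rz": 0, "claw": 0.1},
    {"x": -0.02, "y": -0.04, "z": 2.6, "rx": 0, "ry": 0, "rz": 0, "claw": 0.1},
    {"x": -0.02, "y": -0.04, "z": 4, "rx": 0, "ry": 0, "rz": 0, "claw": 0.1},
    {"x": -0.02, "y": -0.04, "z": 5.4, "rx": 0, "ry": 0, "rz": 0, "claw": 0.1},
    {"x": -0.02, "y": -0.04, "z": 6, "rx": 0, "ry": 0, "rz": 0, "claw": 0.1}
  ]
}}

```text
clock: 59.9
ee_pos: [0.3958, -0.3617, 0.0871]
tool_rot: [-2.451, -1.96, 0.002]
force: [-0.9, 0.3, -0.5]
opening: 0.0513
```

Call:
{"fn": "step_arm", "kwargs": {
  "commands": [
    {"x": 0, "y": 0, "z": 0, "rx": 0, "ry": 0, "rz": 0, "claw": 0.1},
    {"x": 0, "y": 0, "z": 0, "rx": 0, "ry": 0, "rz": 0, "claw": 0},
    {"x": 0, "y": 0, "z": 0, "rx": 0, "ry": 0, "rz": 0, "claw": -0.2},
    {"x": 0, "y": 0, "z": 0, "rx": 0, "ry": 0, "rz": 0, "claw": -0.35},
    {"x": 0, "y": 0, "z": 0, "rx": 0, "ry": 0, "rz": 0, "claw": -0.6}
  ],
  "force": 25
}}

```text
clock: 60.4
ee_pos: [0.3962, -0.3632, 0.0904]
tool_rot: [2.454, 1.96, -0.002]
force: [-1.4, 0.9, 0.9]
opening: 0.0278
```

Call:
{"fn": "step_arm", "kwargs": {
  "commands": [
    {"x": 0, "y": 0, "z": 0, "rx": 0, "ry": 0, "rz": 0, "claw": -0.6},
    {"x": 0, "y": 0, "z": -0.2, "rx": 0, "ry": 0, "rz": 0, "claw": -0.6},
    {"x": 0, "y": 0, "z": -0.8, "rx": 0, "ry": 0, "rz": 0, "claw": -0.6},
    {"x": 0, "y": 0, "z": -1.8, "rx": 0, "ry": 0, "rz": 0, "claw": -0.6},
    {"x": 0, "y": 0, "z": -3.2, "rx": 0, "ry": 0, "rz": 0, "claw": -0.6}
  ]
}}

```text
clock: 60.9
ee_pos: [0.3951, -0.3619, 0.1691]
tool_rot: [-2.451, -1.959, 0.002]
force: [0.0, -1.2, -3.0]
opening: 0.0275
```

Call:
{"fn": "step_arm", "kwargs": {
  "commands": [
    {"x": 0, "y": 0, "z": -1.4, "rx": 0, "ry": 0, "rz": 0, "claw": -0.6},
    {"x": 0, "y": 0, "z": -2.6, "rx": 0, "ry": 0, "rz": 0, "claw": -0.6},
    {"x": 0, "y": 0, "z": -3.4, "rx": 0, "ry": 0, "rz": 0, "claw": -0.6},
    {"x": 0, "y": 0, "z": -3.6, "rx": 0, "ry": 0, "rz": 0, "claw": -0.6},
    {"x": 0, "y": 0, "z": -3.6, "rx": 0, "ry": 0, "rz": 0, "claw": -0.6}
  ]
}}

```text
clock: 61.4
ee_pos: [0.396, -0.3628, 0.2596]
tool_rot: [2.455, 1.961, -0.002]
force: [0.6, 0.5, -3.3]
opening: 0.0278
```

Run:
```python
from look import *
look([],[(.428,-.117),(.551,-.142)],('scene','side'))
for n in('scene','side'):
    s=np.load(f'last_{n}.npy',allow_pickle=True).item(); b=ball(s,(.3965,-.3631),.046+.17); print(n,'ball in grip',b)
plan([(.41,-.24,.26,1.35),(.428,-.1172,.26,1.35),(.428,-.1172,.12,1.35)])
```

```text
scene ring [ 0.4292 -0.1162] 410
scene ring [ 0.5528 -0.1411] 483
side ring [ 0.4268 -0.1164] 289
side ring [ 0.5505 -0.1414] 270
scene ball in grip (array([ 0.396 , -0.3622,  0.2135]), np.float64(0.0022), np.int64(374))
side ball in grip (array([ 0.3973, -0.3624,  0.2146]), np.float64(0.0018), np.int64(207))
61.5 [ 0.3955 -0.3624  0.2583] [-2.453 -1.959  0.002] F [ 0.4  1.  -4.1] op 0.0278 q [ 1.01  0.37 -0.5   1.96  0.23  0.87  0.17]
(0.41, -0.24, 0.26, 1.35) -> xyz [ 4.9  -0.52 -0.07] r [-0.03 -0.   -0.02] rows 2.5
(0.428, -0.1172, 0.26, 1.35) -> xyz [ 4.95 -0.37  0.01] r [-0. -0. -0.] rows 2.5
(0.428, -0.1172, 0.12, 1.35) -> xyz [ 0.  -0.   5.6] r [-0. -0. -0.] rows 2.8
```

Call:
{"fn": "step_arm", "kwargs": {
  "commands": [
    {"x": 0.3, "y": 0, "z": 0, "rx": 0, "ry": 0, "rz": 0, "claw": -0.6},
    {"x": 1.2, "y": -0.1, "z": 0, "rx": 0, "ry": 0, "rz": 0, "claw": -0.6},
    {"x": 2.4, "y": -0.2, "z": 0, "rx": 0, "ry": 0, "rz": 0, "claw": -0.6},
    {"x": 3.6, "y": -0.4, "z": 0, "rx": 0, "ry": 0, "rz": 0, "claw": -0.6},
    {"x": 4.9, "y": -0.5, "z": 0, "rx": 0, "ry": 0, "rz": 0, "claw": -0.6}
  ]
}}

```text
clock: 62.0
ee_pos: [0.4104, -0.2388, 0.2584]
tool_rot: [-2.453, -1.959, 0.003]
force: [0.1, -1.0, -3.2]
opening: 0.0274
```

Call:
{"fn": "step_arm", "kwargs": {
  "commands": [
    {"x": 1.3, "y": -0.1, "z": 0, "rx": 0, "ry": 0, "rz": 0, "claw": -0.6},
    {"x": 2.5, "y": -0.2, "z": 0, "rx": 0, "ry": 0, "rz": 0, "claw": -0.6},
    {"x": 3.7, "y": -0.3, "z": 0, "rx": 0, "ry": 0, "rz": 0, "claw": -0.6},
    {"x": 4.6, "y": -0.35, "z": 0, "rx": 0, "ry": 0, "rz": 0, "claw": -0.6},
    {"x": 4.95, "y": -0.38, "z": 0, "rx": 0, "ry": 0, "rz": 0, "claw": -0.6}
  ]
}}

```text
clock: 62.5
ee_pos: [0.4291, -0.115, 0.2588]
tool_rot: [-2.45, -1.964, 0.002]
force: [-0.8, 0.2, -2.5]
opening: 0.0274
```

Call:
{"fn": "step_arm", "kwargs": {
  "commands": [
    {"x": 0, "y": 0, "z": 0, "rx": 0, "ry": 0, "rz": 0, "claw": -0.6},
    {"x": 0, "y": 0, "z": 0.2, "rx": 0, "ry": 0, "rz": 0, "claw": -0.6},
    {"x": 0, "y": 0, "z": 0.8, "rx": 0, "ry": 0, "rz": 0, "claw": -0.6},
    {"x": 0, "y": 0, "z": 1.7, "rx": 0, "ry": 0, "rz": 0, "claw": -0.6},
    {"x": 0, "y": 0, "z": 2.6, "rx": 0, "ry": 0, "rz": 0, "claw": -0.6}
  ]
}}

```text
clock: 63.0
ee_pos: [0.4288, -0.1193, 0.1933]
tool_rot: [-2.457, -1.958, 0.002]
force: [-0.3, -0.2, -4.5]
opening: 0.0281
```

Call:
{"fn": "step_arm", "kwargs": {
  "commands": [
    {"x": 0, "y": 0, "z": 0.8, "rx": 0, "ry": 0, "rz": 0, "claw": -0.6},
    {"x": 0, "y": 0, "z": 1.6, "rx": 0, "ry": 0, "rz": 0, "claw": -0.6},
    {"x": 0, "y": 0, "z": 2.3, "rx": 0, "ry": 0, "rz": 0, "claw": -0.6},
    {"x": 0, "y": 0, "z": 2.7, "rx": 0, "ry": 0, "rz": 0, "claw": -0.6},
    {"x": 0, "y": 0, "z": 2.8, "rx": 0, "ry": 0, "rz": 0, "claw": -0.6}
  ]
}}

```text
clock: 63.5
ee_pos: [0.4284, -0.1185, 0.1232]
tool_rot: [-2.454, -1.958, 0.004]
force: [0.3, -0.0, -3.0]
opening: 0.0276
```

Run:
```python
from look import *
look([],[(.428,-.117)],('scene','side'))
for n in('scene','side'):
    s=np.load(f'last_{n}.npy',allow_pickle=True).item(); print(n,'ball',ball(s,(.428,-.117),.08))
plan([(.428,-.1172,.105,1.35)])
```

```text
scene ring [ 0.4291 -0.1163] 276
side ring [ 0.428  -0.1163] 171
scene ball (array([ 0.4291, -0.1153,  0.0771]), np.float64(0.0022), np.int64(270))
side ball (array([ 0.4299, -0.1188,  0.0799]), np.float64(0.0017), np.int64(222))
63.6 [ 0.429  -0.1182  0.1242] [-2.454 -1.96   0.002] F [-0.  -0.2 -2.3] op 0.0277 q [ 0.48  0.46 -0.45  2.29  0.44  0.47 -0.56]
(0.428, -0.1172, 0.105, 1.35) -> xyz [ 0.03 -0.05  0.77] r [-0.02  0.01 -0.03] rows 0.4
```

Call:
{"fn": "step_arm", "kwargs": {
  "commands": [
    {"x": 0.02, "y": -0.05, "z": 0.2, "rx": 0, "ry": 0, "rz": 0, "claw": -0.6},
    {"x": 0.02, "y": -0.05, "z": 0.4, "rx": 0, "ry": 0, "rz": 0, "claw": -0.6},
    {"x": 0.02, "y": -0.05, "z": 0.6, "rx": 0, "ry": 0, "rz": 0, "claw": -0.6},
    {"x": 0.02, "y": -0.05, "z": 0.75, "rx": 0, "ry": 0, "rz": 0, "claw": -0.6},
    {"x": 0.02, "y": -0.05, "z": 0.8, "rx": 0, "ry": 0, "rz": 0, "claw": -0.6}
  ]
}}

```text
clock: 64.1
ee_pos: [0.4278, -0.1169, 0.104]
tool_rot: [-2.454, -1.961, 0.002]
force: [0.7, -0.6, -3.3]
opening: 0.0278
```

Call:
{"fn": "step_arm", "kwargs": {
  "commands": [
    {"x": 0, "y": 0, "z": 0.02, "rx": 0, "ry": 0, "rz": 0, "claw": -0.6},
    {"x": 0, "y": 0, "z": 0.04, "rx": 0, "ry": 0, "rz": 0, "claw": -0.6},
    {"x": 0, "y": 0, "z": 0.06, "rx": 0, "ry": 0, "rz": 0, "claw": -0.6},
    {"x": 0, "y": 0, "z": 0.08, "rx": 0, "ry": 0, "rz": 0, "claw": -0.6},
    {"x": 0, "y": 0, "z": 0.08, "rx": 0, "ry": 0, "rz": 0, "claw": -0.6}
  ]
}}

```text
clock: 64.6
ee_pos: [0.4279, -0.1171, 0.1024]
tool_rot: [-2.454, -1.961, 0.002]
force: [-0.1, -0.3, -2.7]
opening: 0.0278
```

Call:
{"fn": "step_arm", "kwargs": {
  "commands": [
    {"x": 0, "y": 0, "z": 0.01, "rx": 0, "ry": 0, "rz": 0, "claw": -0.6},
    {"x": 0, "y": 0, "z": 0.02, "rx": 0, "ry": 0, "rz": 0, "claw": -0.6},
    {"x": 0, "y": 0, "z": 0.03, "rx": 0, "ry": 0, "rz": 0, "claw": -0.6},
    {"x": 0, "y": 0, "z": 0.04, "rx": 0, "ry": 0, "rz": 0, "claw": -0.6},
    {"x": 0, "y": 0, "z": 0.04, "rx": 0, "ry": 0, "rz": 0, "claw": -0.6}
  ]
}}

```text
clock: 65.1
ee_pos: [0.4279, -0.117, 0.1013]
tool_rot: [-2.454, -1.961, 0.002]
force: [0.9, -0.8, -3.6]
opening: 0.0275
```

Call:
{"fn": "step_arm", "kwargs": {
  "commands": [
    {"x": 0, "y": 0, "z": 0.01, "rx": 0, "ry": 0, "rz": 0, "claw": -0.6},
    {"x": 0, "y": 0, "z": 0.02, "rx": 0, "ry": 0, "rz": 0, "claw": -0.6},
    {"x": 0, "y": 0, "z": 0.03, "rx": 0, "ry": 0, "rz": 0, "claw": -0.6},
    {"x": 0, "y": 0, "z": 0.03, "rx": 0, "ry": 0, "rz": 0, "claw": -0.6},
    {"x": 0, "y": 0, "z": 0.03, "rx": 0, "ry": 0, "rz": 0, "claw": -0.6}
  ]
}}

```text
clock: 65.6
ee_pos: [0.428, -0.117, 0.1008]
tool_rot: [-2.454, -1.961, 0.001]
force: [-1.3, 0.2, 3.0]
opening: 0.0277
```

Call:
{"fn": "step_arm", "kwargs": {
  "commands": [
    {"x": 0, "y": 0, "z": 0.01, "rx": 0, "ry": 0, "rz": 0, "claw": -0.6},
    {"x": 0, "y": 0, "z": 0.02, "rx": 0, "ry": 0, "rz": 0, "claw": -0.6},
    {"x": 0, "y": 0, "z": 0.02, "rx": 0, "ry": 0, "rz": 0, "claw": -0.6},
    {"x": 0, "y": 0, "z": 0.02, "rx": 0, "ry": 0, "rz": 0, "claw": -0.6},
    {"x": 0, "y": 0, "z": 0.02, "rx": 0, "ry": 0, "rz": 0, "claw": -0.6}
  ]
}}

```text
clock: 66.1
ee_pos: [0.4281, -0.1171, 0.1005]
tool_rot: [2.454, 1.961, -0.001]
force: [-2.4, 0.0, 10.0]
opening: 0.0276
```

Call:
{"fn": "step_arm", "kwargs": {
  "commands": [
    {"x": 0, "y": 0, "z": -0.02, "rx": 0, "ry": 0, "rz": 0, "claw": -0.6},
    {"x": 0, "y": 0, "z": -0.03, "rx": 0, "ry": 0, "rz": 0, "claw": -0.6},
    {"x": 0, "y": 0, "z": -0.03, "rx": 0, "ry": 0, "rz": 0, "claw": -0.6},
    {"x": 0, "y": 0, "z": -0.03, "rx": 0, "ry": 0, "rz": 0, "claw": -0.6},
    {"x": 0, "y": 0, "z": -0.03, "rx": 0, "ry": 0, "rz": 0, "claw": -0.6}
  ],
  "force": 5
}}

```text
clock: 66.6
ee_pos: [0.4278, -0.1171, 0.1008]
tool_rot: [-2.454, -1.96, 0.002]
force: [-1.0, -0.6, 0.3]
opening: 0.0276
```

Call:
{"fn": "step_arm", "kwargs": {
  "commands": [
    {"x": 0, "y": 0, "z": 0, "rx": 0, "ry": 0, "rz": 0, "claw": -0.39},
    {"x": 0, "y": 0, "z": 0, "rx": 0, "ry": 0, "rz": 0, "claw": -0.36},
    {"x": 0, "y": 0, "z": 0, "rx": 0, "ry": 0, "rz": 0, "claw": -0.32},
    {"x": 0, "y": 0, "z": 0, "rx": 0, "ry": 0, "rz": 0, "claw": -0.2},
    {"x": 0, "y": 0, "z": 0, "rx": 0, "ry": 0, "rz": 0, "claw": 0.1}
  ]
}}

```text
clock: 67.1
ee_pos: [0.4281, -0.117, 0.1009]
tool_rot: [-2.454, -1.961, 0.001]
force: [1.0, 0.6, 0.6]
opening: 0.0409
```

Call:
{"fn": "step_arm", "kwargs": {
  "commands": [
    {"x": 0, "y": 0, "z": 0, "rx": 0, "ry": 0, "rz": 0, "claw": 0.2},
    {"x": 0, "y": 0, "z": 0, "rx": 0, "ry": 0, "rz": 0, "claw": 0.2},
    {"x": 0, "y": 0, "z": -0.5, "rx": 0, "ry": 0, "rz": 0, "claw": 0.2},
    {"x": 0, "y": 0, "z": -1.5, "rx": 0, "ry": 0, "rz": 0, "claw": 0.2},
    {"x": 0, "y": 0, "z": -3, "rx": 0, "ry": 0, "rz": 0, "claw": 0.2}
  ]
}}

```text
clock: 67.6
ee_pos: [0.427, -0.1166, 0.1756]
tool_rot: [-2.451, -1.96, 0.004]
force: [0.6, -0.1, 0.1]
opening: 0.0558
```

Call:
{"fn": "step_arm", "kwargs": {
  "commands": [
    {"x": 0, "y": 0, "z": -1, "rx": 0, "ry": 0, "rz": 0, "claw": 0.2},
    {"x": 0, "y": 0, "z": -2, "rx": 0, "ry": 0, "rz": 0, "claw": 0.2},
    {"x": 0, "y": 0, "z": -2.6, "rx": 0, "ry": 0, "rz": 0, "claw": 0.2},
    {"x": 0, "y": 0, "z": -2.6, "rx": 0, "ry": 0, "rz": 0, "claw": 0.2},
    {"x": 0, "y": 0, "z": -2.6, "rx": 0, "ry": 0, "rz": 0, "claw": 0.2}
  ]
}}

```text
clock: 68.1
ee_pos: [0.4279, -0.1172, 0.2405]
tool_rot: [-2.455, -1.96, 0.002]
force: [-0.8, -0.5, 0.5]
opening: 0.0556
```

Run:
```python
from look import *
s=snap('wrist')
for c in [(.428,-.117),(.4898,-.3816)]: print(axis(s,c,.100,.137),ball(s,c,.055))
for c in [(.551,-.142)]: print(ring(s,c))
st()
```

```text
(array([ 0.4244, -0.1209, -0.0576, -0.0575]), np.float64(0.0002), np.int64(248)) (array([ 0.4275, -0.1183,  0.054 ]), np.float64(0.0005), np.int64(1324))
(array([ 0.4898, -0.3816,  0.    ,  0.    ]), np.float64(nan), np.int64(0)) (array([ 0.4906, -0.3815,  0.0459]), np.float64(0.0008), np.int64(475))
(array([ 0.551 , -0.1427]), np.int64(2756))
68.15 [ 0.4276 -0.117   0.2401] [-2.454 -1.96   0.003] F [-1.  -0.4  0.2] op 0.0555 q [ 0.63  0.28 -0.61  2.16  0.23  0.76 -0.35]
  return _methods._mean(a, axis=axis, dtype=dtype,
  ret = ret.dtype.type(ret / rcount)
```

Lean is 0.08 rad, so the same correction applies (ψ=2.36).

Call:
{"fn": "step_arm", "kwargs": {
  "commands": [
    {"x": 0, "y": 0, "z": 0, "rx": 0, "ry": 0, "rz": -1.4, "claw": 0.2},
    {"x": 0, "y": 0, "z": 0, "rx": 0, "ry": 0, "rz": -2.8, "claw": 0.2},
    {"x": 0, "y": 0, "z": 0, "rx": 0, "ry": 0, "rz": -4.2, "claw": 0.2},
    {"x": 0, "y": 0, "z": 0, "rx": 0, "ry": 0, "rz": -5.6, "claw": 0.2},
    {"x": 0, "y": 0, "z": 0, "rx": 0, "ry": 0, "rz": -7, "claw": 0.2}
  ]
}}

```text
clock: 68.65
ee_pos: [0.4275, -0.1168, 0.2396]
tool_rot: [-1.742, -2.611, 0.002]
force: [-0.4, 0.3, -0.3]
opening: 0.0556
```

Call:
{"fn": "step_arm", "kwargs": {
  "commands": [
    {"x": 0, "y": 0, "z": 0.2, "rx": 0, "ry": 0, "rz": -1.4, "claw": 0.2},
    {"x": 0, "y": 0, "z": 0.5, "rx": 0, "ry": 0, "rz": -2.8, "claw": 0.2},
    {"x": 0, "y": 0, "z": 0.8, "rx": 0, "ry": 0, "rz": -4, "claw": 0.2},
    {"x": 0, "y": 0, "z": 0.8, "rx": 0, "ry": 0, "rz": -4.6, "claw": 0.2},
    {"x": 0, "y": 0, "z": 0.8, "rx": 0, "ry": 0, "rz": -4.6, "claw": 0.2}
  ]
}}

```text
clock: 69.15
ee_pos: [0.4274, -0.1168, 0.2195]
tool_rot: [-1.193, -2.902, 0.0]
force: [0.2, 0.5, 0.3]
opening: 0.0555
```

Run:
```python
from look import *
plan([(.4275,-.118,.0995,2.36)])
```

```text
69.15 [ 0.4274 -0.1168  0.2195] [-1.193 -2.902  0.   ] F [0.2 0.5 0.3] op 0.0555 q [ 0.79  0.36 -0.84  2.18  0.39  0.76  0.48]
(0.4275, -0.118, 0.0995, 2.36) -> xyz [-0.05 -0.02  4.8 ] r [-0.02 -0.04  0.02] rows 2.4
```

Call:
{"fn": "step_arm", "kwargs": {
  "commands": [
    {"x": -0.05, "y": -0.02, "z": 1, "rx": 0, "ry": 0, "rz": 0, "claw": 0.2},
    {"x": -0.05, "y": -0.02, "z": 2.4, "rx": 0, "ry": 0, "rz": 0, "claw": 0.2},
    {"x": -0.05, "y": -0.02, "z": 3.8, "rx": 0, "ry": 0, "rz": 0, "claw": 0.2},
    {"x": -0.05, "y": -0.02, "z": 4.6, "rx": 0, "ry": 0, "rz": 0, "claw": 0.2},
    {"x": -0.05, "y": -0.02, "z": 4.8, "rx": 0, "ry": 0, "rz": 0, "claw": 0.2}
  ]
}}

```text
clock: 69.65
ee_pos: [0.4272, -0.1176, 0.0986]
tool_rot: [-1.195, -2.9, 0.001]
force: [0.1, -0.5, 0.2]
opening: 0.0562
```

Call:
{"fn": "step_arm", "kwargs": {
  "commands": [
    {"x": 0, "y": 0, "z": 0, "rx": 0, "ry": 0, "rz": 0, "claw": 0},
    {"x": 0, "y": 0, "z": 0, "rx": 0, "ry": 0, "rz": 0, "claw": -0.15},
    {"x": 0, "y": 0, "z": 0, "rx": 0, "ry": 0, "rz": 0, "claw": -0.3},
    {"x": 0, "y": 0, "z": 0, "rx": 0, "ry": 0, "rz": 0, "claw": -0.4},
    {"x": 0, "y": 0, "z": 0, "rx": 0, "ry": 0, "rz": 0, "claw": -0.5}
  ],
  "force": 10
}}

```text
clock: 70.15
ee_pos: [0.4285, -0.1186, 0.1013]
tool_rot: [1.197, 2.905, -0.001]
force: [-1.2, -0.6, -3.0]
opening: 0.0279
```

Call:
{"fn": "step_arm", "kwargs": {
  "commands": [
    {"x": 0, "y": 0, "z": 0, "rx": 0, "ry": 0, "rz": 0, "claw": -0.5},
    {"x": 0, "y": 0, "z": 0, "rx": 0, "ry": 0, "rz": 0, "claw": -0.5},
    {"x": 0, "y": 0, "z": 0, "rx": 0, "ry": 0, "rz": 0, "claw": -0.5},
    {"x": 0, "y": 0, "z": 0, "rx": 0, "ry": 0, "rz": 0, "claw": -0.5},
    {"x": 0, "y": 0, "z": 0, "rx": 0, "ry": 0, "rz": 0, "claw": -0.5}
  ]
}}

```text
clock: 70.65
ee_pos: [0.4286, -0.1184, 0.101]
tool_rot: [-1.196, -2.905, 0.001]
force: [-0.4, -2.0, 5.2]
opening: 0.0276
```

Call:
{"fn": "step_arm", "kwargs": {
  "commands": [
    {"x": 0, "y": 0, "z": 0, "rx": 0, "ry": 0, "rz": 0, "claw": -0.39},
    {"x": 0, "y": 0, "z": 0, "rx": 0, "ry": 0, "rz": 0, "claw": -0.36},
    {"x": 0, "y": 0, "z": 0, "rx": 0, "ry": 0, "rz": 0, "claw": -0.32},
    {"x": 0, "y": 0, "z": 0, "rx": 0, "ry": 0, "rz": 0, "claw": -0.2},
    {"x": 0, "y": 0, "z": 0, "rx": 0, "ry": 0, "rz": 0, "claw": 0.1}
  ]
}}

```text
clock: 71.15
ee_pos: [0.4284, -0.1181, 0.1008]
tool_rot: [-1.195, -2.904, 0.001]
force: [-0.1, -0.2, -0.1]
opening: 0.0413
```

Call:
{"fn": "step_arm", "kwargs": {
  "commands": [
    {"x": 0, "y": 0, "z": 0, "rx": 0, "ry": 0, "rz": 0, "claw": 0.2},
    {"x": 0, "y": 0, "z": 0, "rx": 0, "ry": 0, "rz": 0, "claw": 0.2},
    {"x": 0, "y": 0, "z": -0.5, "rx": 0, "ry": 0, "rz": 0, "claw": 0.2},
    {"x": 0, "y": 0, "z": -1.5, "rx": 0, "ry": 0, "rz": 0, "claw": 0.2},
    {"x": 0, "y": 0, "z": -3, "rx": 0, "ry": 0, "rz": 0, "claw": 0.2}
  ]
}}

```text
clock: 71.65
ee_pos: [0.4275, -0.1178, 0.1756]
tool_rot: [-1.193, -2.901, 0.001]
force: [0.3, -1.3, 0.1]
opening: 0.0558
```

Call:
{"fn": "step_arm", "kwargs": {
  "commands": [
    {"x": 0, "y": 0, "z": -1, "rx": 0, "ry": 0, "rz": 0, "claw": 0.2},
    {"x": 0, "y": 0, "z": -2, "rx": 0, "ry": 0, "rz": 0, "claw": 0.2},
    {"x": 0, "y": 0, "z": -3, "rx": 0, "ry": 0, "rz": 0, "claw": 0.2},
    {"x": 0, "y": 0, "z": -3, "rx": 0, "ry": 0, "rz": 0, "claw": 0.2},
    {"x": 0, "y": 0, "z": -3, "rx": 0, "ry": 0, "rz": 0, "claw": 0.2}
  ]
}}

```text
clock: 72.15
ee_pos: [0.4285, -0.1186, 0.2509]
tool_rot: [1.197, 2.905, -0.002]
force: [0.1, -0.0, 0.5]
opening: 0.0555
```

Run:
```python
from look import *
s=snap('wrist')
for c in [(.428,-.117)]: print(axis(s,c,.100,.137),ball(s,c,.055))
plan([(.46,-.25,.26,1.8),(.48,-.35,.26,1.35),(.4897,-.3816,.24,1.35),(.4897,-.3816,.089,1.35)])
```

```text
(array([ 0.4268, -0.1189, -0.0008, -0.024 ]), np.float64(0.0002), np.int64(171)) (array([ 0.4274, -0.1181,  0.0541]), np.float64(0.0005), np.int64(1263))
72.2 [ 0.4281 -0.1185  0.2503] [-1.196 -2.904  0.002] F [ 0.4 -0.6  0.6] op 0.0559 q [ 0.84  0.32 -0.88  2.14  0.34  0.82  0.54]
(0.46, -0.25, 0.26, 1.8) -> xyz [-4.61 -2.84 -0.39] r [-0.02 -0.    6.42] rows 3.8
(0.48, -0.35, 0.26, 1.35) -> xyz [-4.08 -0.13  0.  ] r [-0.   -0.    5.15] rows 3.0
(0.4897, -0.3816, 0.24, 1.35) -> xyz [-1.14  0.66  0.8 ] r [-0. -0.  0.] rows 0.8
(0.4897, -0.3816, 0.089, 1.35) -> xyz [-0.01 -0.    6.04] r [-0. -0.  0.] rows 3.0
```

Upright (0.02). Last carafe, at (.4897,-.3816).

Call:
{"fn": "step_arm", "kwargs": {
  "commands": [
    {"x": -0.8, "y": -0.5, "z": -0.2, "rx": 0, "ry": 0, "rz": 1.2, "claw": 0.1},
    {"x": -1.7, "y": -1, "z": -0.4, "rx": 0, "ry": 0, "rz": 2.5, "claw": 0.1},
    {"x": -2.6, "y": -1.6, "z": -0.4, "rx": 0, "ry": 0, "rz": 3.8, "claw": 0.1},
    {"x": -3.6, "y": -2.2, "z": -0.4, "rx": 0, "ry": 0, "rz": 5.1, "claw": 0.1},
    {"x": -4.6, "y": -2.84, "z": -0.4, "rx": 0, "ry": 0, "rz": 6.4, "claw": 0.1}
  ]
}}

```text
clock: 72.7
ee_pos: [0.46, -0.2504, 0.2594]
tool_rot: [-1.954, -2.457, 0.002]
force: [0.3, 0.3, 0.3]
opening: 0.0511
```

Call:
{"fn": "step_arm", "kwargs": {
  "commands": [
    {"x": -1, "y": 0, "z": 0, "rx": 0, "ry": 0, "rz": 1.2, "claw": 0.1},
    {"x": -2, "y": 0, "z": 0, "rx": 0, "ry": 0, "rz": 2.4, "claw": 0.1},
    {"x": -3, "y": -0.1, "z": 0, "rx": 0, "ry": 0, "rz": 3.6, "claw": 0.1},
    {"x": -3.7, "y": -0.1, "z": 0, "rx": 0, "ry": 0, "rz": 4.7, "claw": 0.1},
    {"x": -4.1, "y": -0.13, "z": 0, "rx": 0, "ry": 0, "rz": 5.15, "claw": 0.1}
  ]
}}

```text
clock: 73.2
ee_pos: [0.4803, -0.3512, 0.259]
tool_rot: [-2.452, -1.96, 0.003]
force: [-0.0, 0.3, 0.9]
opening: 0.0508
```

Call:
{"fn": "step_arm", "kwargs": {
  "commands": [
    {"x": -0.5, "y": 0.3, "z": 0.3, "rx": 0, "ry": 0, "rz": 0, "claw": 0.1},
    {"x": -0.9, "y": 0.5, "z": 0.6, "rx": 0, "ry": 0, "rz": 0, "claw": 0.1},
    {"x": -1.14, "y": 0.66, "z": 0.8, "rx": 0, "ry": 0, "rz": 0, "claw": 0.1},
    {"x": -1.14, "y": 0.66, "z": 0.8, "rx": 0, "ry": 0, "rz": 0, "claw": 0.1},
    {"x": -1.14, "y": 0.66, "z": 0.8, "rx": 0, "ry": 0, "rz": 0, "claw": 0.1}
  ]
}}

```text
clock: 73.7
ee_pos: [0.4905, -0.381, 0.2405]
tool_rot: [-2.448, -1.966, 0.001]
force: [0.6, 1.2, -0.7]
opening: 0.0512
```

Run:
```python
from look import *
s=snap('wrist'); print(axis(s,(.4897,-.3816),.092,.128),ball(s,(.4897,-.3816),.046))
plan([(.4897,-.3816,.089,1.35)])
```

```text
(array([ 0.4897, -0.3816, -0.0086, -0.0211]), np.float64(0.0002), np.int64(172)) (array([ 0.4898, -0.3814,  0.0447]), np.float64(0.0006), np.int64(1268))
73.75 [ 0.4906 -0.3809  0.2409] [-2.449 -1.967  0.001] F [-0.1  0.3  1. ] op 0.0511 q [ 0.92  0.5  -0.52  1.8   0.3   0.93  0.05]
(0.4897, -0.3816, 0.089, 1.35) -> xyz [-0.03 -0.02  6.07] r [-0.01  0.    0.04] rows 3.0
```

Call:
{"fn": "step_arm", "kwargs": {
  "commands": [
    {"x": -0.02, "y": -0.02, "z": 1.2, "rx": 0, "ry": 0, "rz": 0, "claw": 0.1},
    {"x": -0.02, "y": -0.02, "z": 2.6, "rx": 0, "ry": 0, "rz": 0, "claw": 0.1},
    {"x": -0.02, "y": -0.02, "z": 4, "rx": 0, "ry": 0, "rz": 0, "claw": 0.1},
    {"x": -0.02, "y": -0.02, "z": 5.4, "rx": 0, "ry": 0, "rz": 0, "claw": 0.1},
    {"x": -0.02, "y": -0.02, "z": 6.05, "rx": 0, "ry": 0, "rz": 0, "claw": 0.1}
  ]
}}

```text
clock: 74.25
ee_pos: [0.4888, -0.3808, 0.0874]
tool_rot: [-2.447, -1.966, 0.002]
force: [-0.7, 0.3, 0.3]
opening: 0.0513
```

Call:
{"fn": "step_arm", "kwargs": {
  "commands": [
    {"x": 0, "y": 0, "z": 0, "rx": 0, "ry": 0, "rz": 0, "claw": 0.1},
    {"x": 0, "y": 0, "z": 0, "rx": 0, "ry": 0, "rz": 0, "claw": 0},
    {"x": 0, "y": 0, "z": 0, "rx": 0, "ry": 0, "rz": 0, "claw": -0.2},
    {"x": 0, "y": 0, "z": 0, "rx": 0, "ry": 0, "rz": 0, "claw": -0.35},
    {"x": 0, "y": 0, "z": 0, "rx": 0, "ry": 0, "rz": 0, "claw": -0.6}
  ],
  "force": 25
}}

```text
clock: 74.75
ee_pos: [0.4899, -0.3823, 0.0907]
tool_rot: [2.45, 1.966, -0.002]
force: [-3.0, 1.5, 4.6]
opening: 0.0278
```

Call:
{"fn": "step_arm", "kwargs": {
  "commands": [
    {"x": 0, "y": 0, "z": 0, "rx": 0, "ry": 0, "rz": 0, "claw": -0.6},
    {"x": 0, "y": 0, "z": -0.2, "rx": 0, "ry": 0, "rz": 0, "claw": -0.6},
    {"x": 0, "y": 0, "z": -0.8, "rx": 0, "ry": 0, "rz": 0, "claw": -0.6},
    {"x": 0, "y": 0, "z": -1.8, "rx": 0, "ry": 0, "rz": 0, "claw": -0.6},
    {"x": 0, "y": 0, "z": -3.2, "rx": 0, "ry": 0, "rz": 0, "claw": -0.6}
  ]
}}

```text
clock: 75.25
ee_pos: [0.489, -0.3813, 0.1699]
tool_rot: [-2.447, -1.965, 0.002]
force: [0.8, -1.1, -4.5]
opening: 0.0276
```

Call:
{"fn": "step_arm", "kwargs": {
  "commands": [
    {"x": 0, "y": 0, "z": -1.4, "rx": 0, "ry": 0, "rz": 0, "claw": -0.6},
    {"x": 0, "y": 0, "z": -2.6, "rx": 0, "ry": 0, "rz": 0, "claw": -0.6},
    {"x": 0, "y": 0, "z": -3.4, "rx": 0, "ry": 0, "rz": 0, "claw": -0.6},
    {"x": 0, "y": 0, "z": -3.6, "rx": 0, "ry": 0, "rz": 0, "claw": -0.6},
    {"x": 0, "y": 0, "z": -3.6, "rx": 0, "ry": 0, "rz": 0, "claw": -0.6}
  ]
}}

```text
clock: 75.75
ee_pos: [0.4899, -0.3819, 0.2604]
tool_rot: [2.45, 1.966, -0.001]
force: [0.1, 0.1, -3.9]
opening: 0.0278
```

Run:
```python
from look import *
look([],[(.551,-.142)],('scene','side'))
plan([(.52,-.26,.26,1.35),(.551,-.1425,.26,1.35),(.551,-.1425,.12,1.35)])
```

```text
scene ring [ 0.5526 -0.1411] 480
side ring [ 0.5506 -0.1422] 276
75.85 [ 0.4892 -0.3816  0.2586] [-2.448 -1.965  0.003] F [-0.3 -0.4 -3.7] op 0.028 q [ 0.93  0.48 -0.53  1.78  0.29  0.96  0.07]
(0.52, -0.26, 0.26, 1.35) -> xyz [ 5.02  0.15 -0.06] r [-0.03 -0.    0.03] rows 2.5
(0.551, -0.1425, 0.26, 1.35) -> xyz [4.85 0.18 0.  ] r [-0. -0. -0.] rows 2.4
(0.551, -0.1425, 0.12, 1.35) -> xyz [0.  0.  5.6] r [-0. -0. -0.] rows 2.8
```

Call:
{"fn": "step_arm", "kwargs": {
  "commands": [
    {"x": 0.3, "y": 0, "z": 0, "rx": 0, "ry": 0, "rz": 0, "claw": -0.6},
    {"x": 1.2, "y": 0, "z": 0, "rx": 0, "ry": 0, "rz": 0, "claw": -0.6},
    {"x": 2.4, "y": 0.1, "z": 0, "rx": 0, "ry": 0, "rz": 0, "claw": -0.6},
    {"x": 3.7, "y": 0.1, "z": 0, "rx": 0, "ry": 0, "rz": 0, "claw": -0.6},
    {"x": 5, "y": 0.15, "z": 0, "rx": 0, "ry": 0, "rz": 0, "claw": -0.6}
  ]
}}

```text
clock: 76.35
ee_pos: [0.5204, -0.2587, 0.2584]
tool_rot: [-2.448, -1.965, 0.002]
force: [0.9, -0.3, -3.6]
opening: 0.0275
```

Call:
{"fn": "step_arm", "kwargs": {
  "commands": [
    {"x": 1.3, "y": 0, "z": 0, "rx": 0, "ry": 0, "rz": 0, "claw": -0.6},
    {"x": 2.5, "y": 0.1, "z": 0, "rx": 0, "ry": 0, "rz": 0, "claw": -0.6},
    {"x": 3.7, "y": 0.15, "z": 0, "rx": 0, "ry": 0, "rz": 0, "claw": -0.6},
    {"x": 4.6, "y": 0.18, "z": 0, "rx": 0, "ry": 0, "rz": 0, "claw": -0.6},
    {"x": 4.87, "y": 0.18, "z": 0, "rx": 0, "ry": 0, "rz": 0, "claw": -0.6}
  ]
}}

```text
clock: 76.85
ee_pos: [0.5517, -0.1389, 0.2588]
tool_rot: [-2.444, -1.97, 0.001]
force: [-0.3, 0.5, -3.9]
opening: 0.0277
```

Call:
{"fn": "step_arm", "kwargs": {
  "commands": [
    {"x": 0, "y": 0, "z": 0, "rx": 0, "ry": 0, "rz": 0, "claw": -0.6},
    {"x": 0, "y": 0, "z": 0.2, "rx": 0, "ry": 0, "rz": 0, "claw": -0.6},
    {"x": 0, "y": 0, "z": 0.8, "rx": 0, "ry": 0, "rz": 0, "claw": -0.6},
    {"x": 0, "y": 0, "z": 1.7, "rx": 0, "ry": 0, "rz": 0, "claw": -0.6},
    {"x": 0, "y": 0, "z": 2.6, "rx": 0, "ry": 0, "rz": 0, "claw": -0.6}
  ]
}}

```text
clock: 77.35
ee_pos: [0.5508, -0.1447, 0.1934]
tool_rot: [2.453, 1.963, -0.002]
force: [0.3, 0.4, -5.8]
opening: 0.028
```

Call:
{"fn": "step_arm", "kwargs": {
  "commands": [
    {"x": 0, "y": 0, "z": 0.8, "rx": 0, "ry": 0, "rz": 0, "claw": -0.6},
    {"x": 0, "y": 0, "z": 1.6, "rx": 0, "ry": 0, "rz": 0, "claw": -0.6},
    {"x": 0, "y": 0, "z": 2.3, "rx": 0, "ry": 0, "rz": 0, "claw": -0.6},
    {"x": 0, "y": 0, "z": 2.7, "rx": 0, "ry": 0, "rz": 0, "claw": -0.6},
    {"x": 0, "y": 0, "z": 2.8, "rx": 0, "ry": 0, "rz": 0, "claw": -0.6}
  ]
}}

```text
clock: 77.85
ee_pos: [0.5504, -0.1438, 0.1231]
tool_rot: [-2.45, -1.963, 0.004]
force: [0.2, -0.1, -3.7]
opening: 0.0277
```

Run:
```python
from look import *
look([],[(.551,-.142)],('scene','side'))
for n in('scene','side'):
    s=np.load(f'last_{n}.npy',allow_pickle=True).item(); print(n,'ball',ball(s,(.551,-.142),.08))
plan([(.551,-.1425,.105,1.35)])
```

```text
scene ring [ 0.5525 -0.1414] 307
side ring [ 0.5515 -0.1411] 162
scene ball (array([ 0.5506, -0.1405,  0.0773]), np.float64(0.0021), np.int64(280))
side ball (array([ 0.552 , -0.1434,  0.0789]), np.float64(0.0017), np.int64(217))
77.95 [ 0.5512 -0.1434  0.1244] [-2.45  -1.965  0.002] F [-0.4  0.1 -3.9] op 0.0278 q [ 0.48  0.58 -0.47  2.02  0.43  0.64 -0.5 ]
(0.551, -0.1425, 0.105, 1.35) -> xyz [ 0.03 -0.01  0.77] r [-0.02  0.01  0.02] rows 0.4
```

Call:
{"fn": "step_arm", "kwargs": {
  "commands": [
    {"x": 0.02, "y": 0, "z": 0.2, "rx": 0, "ry": 0, "rz": 0, "claw": -0.6},
    {"x": 0.02, "y": 0, "z": 0.4, "rx": 0, "ry": 0, "rz": 0, "claw": -0.6},
    {"x": 0.02, "y": 0, "z": 0.6, "rx": 0, "ry": 0, "rz": 0, "claw": -0.6},
    {"x": 0.02, "y": 0, "z": 0.75, "rx": 0, "ry": 0, "rz": 0, "claw": -0.6},
    {"x": 0.02, "y": 0, "z": 0.8, "rx": 0, "ry": 0, "rz": 0, "claw": -0.6}
  ]
}}

```text
clock: 78.45
ee_pos: [0.5512, -0.1423, 0.104]
tool_rot: [-2.449, -1.966, 0.002]
force: [-0.5, -0.3, -3.7]
opening: 0.0276
```

Call:
{"fn": "step_arm", "kwargs": {
  "commands": [
    {"x": 0, "y": 0, "z": 0.02, "rx": 0, "ry": 0, "rz": 0, "claw": -0.6},
    {"x": 0, "y": 0, "z": 0.04, "rx": 0, "ry": 0, "rz": 0, "claw": -0.6},
    {"x": 0, "y": 0, "z": 0.06, "rx": 0, "ry": 0, "rz": 0, "claw": -0.6},
    {"x": 0, "y": 0, "z": 0.08, "rx": 0, "ry": 0, "rz": 0, "claw": -0.6},
    {"x": 0, "y": 0, "z": 0.1, "rx": 0, "ry": 0, "rz": 0, "claw": -0.6}
  ]
}}

```text
clock: 78.95
ee_pos: [0.5514, -0.1423, 0.102]
tool_rot: [-2.45, -1.966, 0.002]
force: [0.0, 0.2, -4.8]
opening: 0.0278
```

Call:
{"fn": "step_arm", "kwargs": {
  "commands": [
    {"x": 0, "y": 0, "z": 0.01, "rx": 0, "ry": 0, "rz": 0, "claw": -0.6},
    {"x": 0, "y": 0, "z": 0.02, "rx": 0, "ry": 0, "rz": 0, "claw": -0.6},
    {"x": 0, "y": 0, "z": 0.03, "rx": 0, "ry": 0, "rz": 0, "claw": -0.6},
    {"x": 0, "y": 0, "z": 0.03, "rx": 0, "ry": 0, "rz": 0, "claw": -0.6},
    {"x": 0, "y": 0, "z": 0.03, "rx": 0, "ry": 0, "rz": 0, "claw": -0.6}
  ]
}}

```text
clock: 79.45
ee_pos: [0.5514, -0.1423, 0.1013]
tool_rot: [-2.45, -1.966, 0.002]
force: [-0.5, 0.5, -1.8]
opening: 0.0275
```

Call:
{"fn": "step_arm", "kwargs": {
  "commands": [
    {"x": 0, "y": 0, "z": 0.01, "rx": 0, "ry": 0, "rz": 0, "claw": -0.6},
    {"x": 0, "y": 0, "z": 0.015, "rx": 0, "ry": 0, "rz": 0, "claw": -0.6},
    {"x": 0, "y": 0, "z": 0.015, "rx": 0, "ry": 0, "rz": 0, "claw": -0.6},
    {"x": 0, "y": 0, "z": 0.015, "rx": 0, "ry": 0, "rz": 0, "claw": -0.6},
    {"x": 0, "y": 0, "z": 0.015, "rx": 0, "ry": 0, "rz": 0, "claw": -0.6}
  ],
  "force": 5
}}

```text
clock: 79.95
ee_pos: [0.5514, -0.1424, 0.101]
tool_rot: [-2.45, -1.966, 0.002]
force: [-1.7, -0.3, 2.3]
opening: 0.0275
```

Call:
{"fn": "step_arm", "kwargs": {
  "commands": [
    {"x": 0, "y": 0, "z": 0, "rx": 0, "ry": 0, "rz": 0, "claw": -0.39},
    {"x": 0, "y": 0, "z": 0, "rx": 0, "ry": 0, "rz": 0, "claw": -0.36},
    {"x": 0, "y": 0, "z": 0, "rx": 0, "ry": 0, "rz": 0, "claw": -0.32},
    {"x": 0, "y": 0, "z": 0, "rx": 0, "ry": 0, "rz": 0, "claw": -0.2},
    {"x": 0, "y": 0, "z": 0, "rx": 0, "ry": 0, "rz": 0, "claw": 0.1}
  ]
}}

```text
clock: 80.45
ee_pos: [0.5516, -0.1422, 0.1008]
tool_rot: [-2.45, -1.966, 0.001]
force: [0.7, 0.2, -0.4]
opening: 0.0409
```

Call:
{"fn": "step_arm", "kwargs": {
  "commands": [
    {"x": 0, "y": 0, "z": 0, "rx": 0, "ry": 0, "rz": 0, "claw": 0.2},
    {"x": 0, "y": 0, "z": 0, "rx": 0, "ry": 0, "rz": 0, "claw": 0.2},
    {"x": 0, "y": 0, "z": -0.5, "rx": 0, "ry": 0, "rz": 0, "claw": 0.2},
    {"x": 0, "y": 0, "z": -1.5, "rx": 0, "ry": 0, "rz": 0, "claw": 0.2},
    {"x": 0, "y": 0, "z": -3, "rx": 0, "ry": 0, "rz": 0, "claw": 0.2}
  ]
}}

```text
clock: 80.95
ee_pos: [0.5505, -0.142, 0.1761]
tool_rot: [-2.447, -1.965, 0.004]
force: [0.6, -0.6, 1.1]
opening: 0.0559
```

Call:
{"fn": "step_arm", "kwargs": {
  "commands": [
    {"x": 0, "y": 0, "z": -1, "rx": 0, "ry": 0, "rz": 0, "claw": 0.2},
    {"x": 0, "y": 0, "z": -2, "rx": 0, "ry": 0, "rz": 0, "claw": 0.2},
    {"x": 0, "y": 0, "z": -2.6, "rx": 0, "ry": 0, "rz": 0, "claw": 0.2},
    {"x": 0, "y": 0, "z": -2.6, "rx": 0, "ry": 0, "rz": 0, "claw": 0.2},
    {"x": 0, "y": 0, "z": -2.6, "rx": 0, "ry": 0, "rz": 0, "claw": 0.2}
  ]
}}

```text
clock: 81.45
ee_pos: [0.5513, -0.1424, 0.2411]
tool_rot: [2.45, 1.966, -0.001]
force: [0.5, -0.1, 0.6]
opening: 0.0557
```

Run:
```python
from look import *
s=snap('wrist')
for c in [(.551,-.142),(.428,-.117),(.547,-.014),(.442,.0085)]: print(axis(s,c,.100,.137),ball(s,c,.055))
st()
```

```text
(array([ 0.5488, -0.1461, -0.0461, -0.0608]), np.float64(0.0002), np.int64(257)) (array([ 0.5514, -0.1432,  0.054 ]), np.float64(0.0005), np.int64(1341))
(array([ 0.4265, -0.1189, -0.0295, -0.019 ]), np.float64(0.0003), np.int64(414)) (array([ 0.4273, -0.1182,  0.0539]), np.float64(0.0005), np.int64(1588))
(array([ 0.5475, -0.0138, -0.0088,  0.0231]), np.float64(0.0001), np.int64(158)) (array([ 0.5476, -0.0143,  0.0539]), np.float64(0.0005), np.int64(1657))
(array([ 0.4418,  0.0089, -0.0173,  0.0109]), np.float64(0.0003), np.int64(561)) (array([0.4416, 0.0088, 0.0539]), np.float64(0.0005), np.int64(2124))
81.5 [ 0.551  -0.1423  0.2404] [-2.449 -1.966  0.002] F [-0.5 -0.7  0.4] op 0.0559 q [ 0.56  0.44 -0.57  1.91  0.3   0.88 -0.38]
```

Lean of 0.075 on the last one. Same squaring (ψ≈2.36 → turn of −11.6).

Call:
{"fn": "step_arm", "kwargs": {
  "commands": [
    {"x": 0, "y": 0, "z": 0, "rx": 0, "ry": 0, "rz": -1.4, "claw": 0.2},
    {"x": 0, "y": 0, "z": 0, "rx": 0, "ry": 0, "rz": -2.8, "claw": 0.2},
    {"x": 0, "y": 0, "z": 0, "rx": 0, "ry": 0, "rz": -4.2, "claw": 0.2},
    {"x": 0, "y": 0, "z": 0, "rx": 0, "ry": 0, "rz": -5.6, "claw": 0.2},
    {"x": 0, "y": 0, "z": 0, "rx": 0, "ry": 0, "rz": -7, "claw": 0.2}
  ]
}}

```text
clock: 82.0
ee_pos: [0.5509, -0.1421, 0.2396]
tool_rot: [-1.737, -2.614, 0.002]
force: [0.7, 0.5, -0.8]
opening: 0.0555
```

Call:
{"fn": "step_arm", "kwargs": {
  "commands": [
    {"x": 0, "y": 0, "z": 0.2, "rx": 0, "ry": 0, "rz": -1.4, "claw": 0.2},
    {"x": 0, "y": 0, "z": 0.5, "rx": 0, "ry": 0, "rz": -2.8, "claw": 0.2},
    {"x": 0, "y": 0, "z": 0.8, "rx": 0, "ry": 0, "rz": -4.2, "claw": 0.2},
    {"x": 0, "y": 0, "z": 0.8, "rx": 0, "ry": 0, "rz": -5.6, "claw": 0.2},
    {"x": 0, "y": 0, "z": 0.8, "rx": 0, "ry": 0, "rz": -5.6, "claw": 0.2}
  ]
}}

```text
clock: 82.5
ee_pos: [0.5508, -0.1423, 0.2193]
tool_rot: [-1.057, -2.954, 0.0]
force: [-0.1, 1.0, 0.1]
opening: 0.0559
```

Run:
```python
from look import *
plan([(.5514,-.1430,.0995,2.45)])
```

```text
82.5 [ 0.5508 -0.1423  0.2193] [-1.057 -2.954  0.   ] F [-0.1  1.   0.1] op 0.0559 q [ 0.73  0.53 -0.85  1.92  0.5   0.91  0.52]
(0.5514, -0.143, 0.0995, 2.45) -> xyz [-0.06 -0.    4.79] r [-0.01 -0.04  0.05] rows 2.4
```

Call:
{"fn": "step_arm", "kwargs": {
  "commands": [
    {"x": -0.05, "y": 0, "z": 1, "rx": 0, "ry": 0, "rz": 0, "claw": 0.2},
    {"x": -0.05, "y": 0, "z": 2.4, "rx": 0, "ry": 0, "rz": 0, "claw": 0.2},
    {"x": -0.05, "y": 0, "z": 3.8, "rx": 0, "ry": 0, "rz": 0, "claw": 0.2},
    {"x": -0.05, "y": 0, "z": 4.6, "rx": 0, "ry": 0, "rz": 0, "claw": 0.2},
    {"x": -0.05, "y": 0, "z": 4.8, "rx": 0, "ry": 0, "rz": 0, "claw": 0.2}
  ]
}}

```text
clock: 83.0
ee_pos: [0.5508, -0.1428, 0.0983]
tool_rot: [-1.064, -2.95, 0.002]
force: [0.3, -0.2, 0.6]
opening: 0.0558
```

Call:
{"fn": "step_arm", "kwargs": {
  "commands": [
    {"x": 0, "y": 0, "z": 0, "rx": 0, "ry": 0, "rz": 0, "claw": 0},
    {"x": 0, "y": 0, "z": 0, "rx": 0, "ry": 0, "rz": 0, "claw": -0.15},
    {"x": 0, "y": 0, "z": 0, "rx": 0, "ry": 0, "rz": 0, "claw": -0.3},
    {"x": 0, "y": 0, "z": 0, "rx": 0, "ry": 0, "rz": 0, "claw": -0.4},
    {"x": 0, "y": 0, "z": 0, "rx": 0, "ry": 0, "rz": 0, "claw": -0.5}
  ],
  "force": 10
}}

```text
clock: 83.5
ee_pos: [0.5524, -0.1435, 0.1014]
tool_rot: [-1.063, -2.956, 0.001]
force: [-0.3, -0.6, -0.8]
opening: 0.0283
```

Call:
{"fn": "step_arm", "kwargs": {
  "commands": [
    {"x": 0, "y": 0, "z": 0, "rx": 0, "ry": 0, "rz": 0, "claw": -0.5},
    {"x": 0, "y": 0, "z": 0, "rx": 0, "ry": 0, "rz": 0, "claw": -0.5},
    {"x": 0, "y": 0, "z": 0, "rx": 0, "ry": 0, "rz": 0, "claw": -0.5},
    {"x": 0, "y": 0, "z": 0, "rx": 0, "ry": 0, "rz": 0, "claw": -0.5},
    {"x": 0, "y": 0, "z": 0, "rx": 0, "ry": 0, "rz": 0, "claw": -0.5}
  ]
}}

```text
clock: 84.0
ee_pos: [0.5525, -0.1434, 0.1011]
tool_rot: [-1.062, -2.956, 0.001]
force: [0.3, -2.2, 5.3]
opening: 0.0279
```

Call:
{"fn": "step_arm", "kwargs": {
  "commands": [
    {"x": 0, "y": 0, "z": 0, "rx": 0, "ry": 0, "rz": 0, "claw": -0.39},
    {"x": 0, "y": 0, "z": 0, "rx": 0, "ry": 0, "rz": 0, "claw": -0.36},
    {"x": 0, "y": 0, "z": 0, "rx": 0, "ry": 0, "rz": 0, "claw": -0.32},
    {"x": 0, "y": 0, "z": 0, "rx": 0, "ry": 0, "rz": 0, "claw": -0.2},
    {"x": 0, "y": 0, "z": 0, "rx": 0, "ry": 0, "rz": 0, "claw": 0.1}
  ]
}}

```text
clock: 84.5
ee_pos: [0.5523, -0.143, 0.1007]
tool_rot: [-1.061, -2.956, 0.001]
force: [0.2, -0.1, 0.6]
opening: 0.041
```

Call:
{"fn": "step_arm", "kwargs": {
  "commands": [
    {"x": 0, "y": 0, "z": 0, "rx": 0, "ry": 0, "rz": 0, "claw": 0.2},
    {"x": 0, "y": 0, "z": 0, "rx": 0, "ry": 0, "rz": 0, "claw": 0.2},
    {"x": 0, "y": 0, "z": -0.5, "rx": 0, "ry": 0, "rz": 0, "claw": 0.2},
    {"x": 0, "y": 0, "z": -1.5, "rx": 0, "ry": 0, "rz": 0, "claw": 0.2},
    {"x": 0, "y": 0, "z": -3, "rx": 0, "ry": 0, "rz": 0, "claw": 0.2}
  ]
}}

```text
clock: 85.0
ee_pos: [0.5514, -0.1428, 0.1761]
tool_rot: [-1.059, -2.953, 0.001]
force: [1.1, 0.5, -0.1]
opening: 0.0556
```

Call:
{"fn": "step_arm", "kwargs": {
  "commands": [
    {"x": 0, "y": 0, "z": -1, "rx": 0, "ry": 0, "rz": 0, "claw": 0.2},
    {"x": 0, "y": 0, "z": -2.5, "rx": 0, "ry": 0, "rz": 0, "claw": 0.2},
    {"x": 0, "y": 0, "z": -4, "rx": 0, "ry": 0, "rz": 0, "claw": 0.2},
    {"x": 0, "y": 0, "z": -5, "rx": 0, "ry": 0, "rz": 0, "claw": 0.2},
    {"x": 0, "y": 0, "z": -5, "rx": 0, "ry": 0, "rz": 0, "claw": 0.2}
  ]
}}

```text
clock: 85.5
ee_pos: [0.554, -0.1425, 0.3053]
tool_rot: [1.06, 2.952, 0.0]
force: [0.3, 0.2, -0.7]
opening: 0.0558
```

Run:
```python
from look import *
from lean import lean
s=snap('wrist')
for c in [(.551,-.142),(.428,-.117),(.547,-.014),(.442,.0085)]: print(axis(s,c,.100,.137),ball(s,c,.055))
for n in('scene','side'):
    s=snap(n); save(s,n+'_end.png',k=1.5); print(n,lean([s],.14),lean([s],.31))
    for c in [(.443,.0098),(.428,-.117),(.548,-.0125),(.551,-.142)]: print(ring(s,c)[0],end=' ')
    # bystander drift: depth difference from the start
    o=np.load(n+'.npy',allow_pickle=True).item(); d=abs(s['range_z']-o['range_z'])>.02
    k,l,stt,cc=cv2.connectedComponentsWithStats(cv2.morphologyEx(d.astype(np.uint8),cv2.MORPH_OPEN,np.ones((3,3))))
    print('\nchanged',[(tuple(np.round(cc[i]).astype(int)),int(stt[i,4])) for i in range(1,k) if stt[i,4]>25])
st()
```

```text
(array([ 0.5513, -0.1434,  0.013 , -0.015 ]), np.float64(0.0001), np.int64(107)) (array([ 0.5513, -0.143 ,  0.054 ]), np.float64(0.0005), np.int64(964))
(array([ 0.4263, -0.1188, -0.0271, -0.02  ]), np.float64(0.0001), np.int64(123)) (array([ 0.4271, -0.118 ,  0.0539]), np.float64(0.0005), np.int64(1169))
(array([ 0.5476, -0.0137,  0.01  ,  0.0201]), np.float64(0.0002), np.int64(168)) (array([ 0.5476, -0.0142,  0.054 ]), np.float64(0.0005), np.int64(1155))
(array([ 0.4417,  0.0091, -0.0012,  0.023 ]), np.float64(0.0002), np.int64(259)) (array([0.4416, 0.0089, 0.0539]), np.float64(0.0006), np.int64(1454))
scene (array([-0.0006, -0.0002,  0.4051,  0.001 ]), np.float64(0.0025), 200) (array([ 0.0027,  0.0002,  0.3516, -0.0006]), np.float64(0.0023), 194)
[0.4437 0.01  ] [ 0.4301 -0.1153] [ 0.5492 -0.0124] [ 0.5535 -0.1407] 
changed [((np.int64(194), np.int64(71)), 7482), ((np.int64(226), np.int64(23)), 75), ((np.int64(231), np.int64(50)), 147), ((np.int64(10), np.int64(102)), 541), ((np.int64(311), np.int64(143)), 472), ((np.int64(271), np.int64(155)), 534), ((np.int64(247), np.int64(182)
[... 523 characters left out ...]
0), np.int64(55)), 6894), ((np.int64(385), np.int64(40)), 2333), ((np.int64(469), np.int64(88)), 11143), ((np.int64(285), np.int64(161)), 625), ((np.int64(295), np.int64(213)), 2052), ((np.int64(258), np.int64(207)), 870), ((np.int64(192), np.int64(212)), 52), ((np.int64(208), np.int64(245)), 730), ((np.int64(487), np.int64(232)), 503), ((np.int64(459), np.int64(241)), 377), ((np.int64(436), np.int64(248)), 73), ((np.int64(173), np.int64(266)), 68), ((np.int64(192), np.int64(297)), 863), ((np.int64(282), np.int64(292)), 402), ((np.int64(288), np.int64(321)), 160)]
85.65 [ 0.552  -0.1432  0.3007] [-1.061 -2.955  0.002] F [-0.3  0.  -0.1] op 0.0559 q [ 0.79  0.45 -0.9   1.83  0.41  1.06  0.61]
```

View pics/scene_end.png

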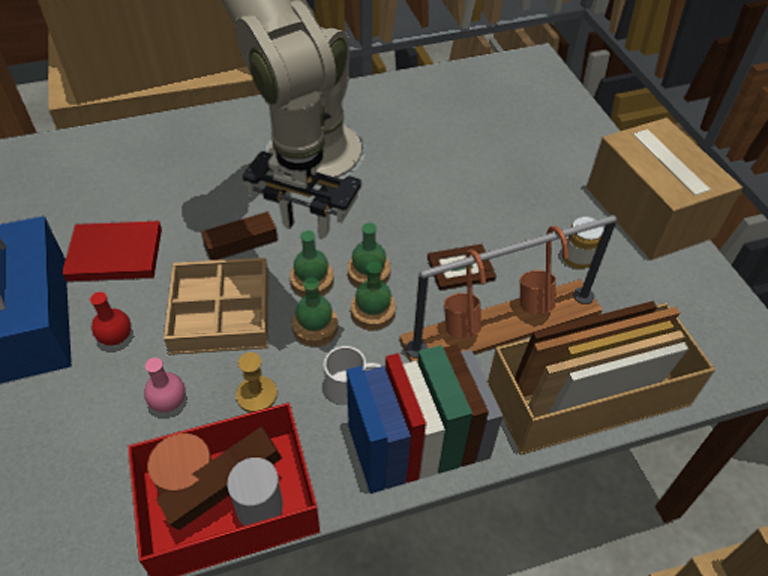

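The final view shows both dippers on the bar at (463,300) and (540,280). All four carafes stand in their rings around (340,280), the crate is empty, and the other goods are where they were. Handing in.

```bash
python3 -c "
from h import *
st(); print(r.finish_job())"
```

```text
85.65 [ 0.552  -0.1432  0.3007] [-1.061e+00 -2.955e+00  2.000e-03] F [-0.3  0.  -0.1] op 0.0559 q [ 0.79  0.45 -0.9   1.83  0.41  1.06  0.61]
the job is handed in; nothing more can be done
None
```

The job is done and handed in at 85.7 s of the 210 s allowed. Both dippers hang on the display rail, and all four green carafes stand upright in rings of their own. I hung the dippers first.

- **Dippers:** I lowered each one into contact with the bar, turned it slowly to about 0.38 rad, and released it at 3 N. The last camera fits put the leans at about 0.35–0.40 rad. The two cameras disagree by up to 0.05 rad, so I can't confirm 0.39 exactly. The readings taken after each release showed no swing beyond that spread.
- **Carafes:** Each one leaned 0.06–0.12 rad when first let go. I squared each of them with a light second grip, turned to lie along the lean. The last wrist-camera check showed all four axes within about 0.035 rad of vertical, with the balls centred in their rings to about 2 mm.
- **Contact forces:** The hardest contact was about 14 N, when setting the first carafe down.
- **Other goods:** In the final picture and the depth comparison with the start, the bystander goods and the red and pink look-alikes are unmoved. The robot touches nothing. I saw no ring knocked aside.

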